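# Put the setting tools back in their shadow tray

### The job

The laser job is set up, so put the two setting tools back: lay the open-ended spanner and the try square in their own cut-outs in the sloping foam tray, each fully home and flat on the pocket floor. Lower them in along the slope rather than dropping them, and leave the other things on the bench where they are.

Things in the scene. Friction and masses are not known exactly. Their poses are not given: they have to be found in the camera images.
- spanner: loose open-ended steel spanner lying flat, 134 mm long, 12 thick, 0.14-0.28 kg. Origin on its underside mid-handle, near the centre of mass: grip there. x runs along the handle towards the forked jaw, z is up out of it. Handle 14 mm wide; jaw head 34 wide over x = 34 to 64 mm; plain end a 20 mm disc centred at x = -60
- spanner_jaw (a point): point on the spanner's underside level, on its centre line between the jaws, at x = 55 mm of the spanner
- square: loose steel try square (L-shape) lying flat, 0.14-0.28 kg. Origin on its underside mid-stock: grip there (mass centre 10-15 mm off, towards the corner). Stock 100 mm along x, 16 wide, 14 thick. Blade 20 mm wide, 6 thick, same underside, juts along +y at the stock's +x end: x = 30 to 50, y = 8 to 78 mm. z is up out of it
- square_blade_end (a point): point at underside level near the free end of the blade, at x = 40, y = 73 mm of the square
- spanner_pocket: spanner's cut-out (grey floor) in a fixed dark foam slab, 165 mm up-slope by 139, on a fixed stand that rises 30 degrees towards the robot (it faces away). Origin: on the pocket floor, where the spanner's origin goes, 66 mm above the bench; x up the slope, z square out of it; a seated spanner has these axes (jaw uphill). Left or right of the square's cut-out
- spanner_pocket_jaw (a point): point on the pocket floor where point spanner_jaw belongs. The pocket is the spanner's outline plus 2.5 mm all round, 7 mm deep, so the seated spanner stands 5 mm proud. Finger notches, also 7 mm deep, cross the pocket at the grip: x = -22 to 22, y = -42 to 42 mm of spanner_pocket
- square_pocket: try square's cut-out (grey floor) in a second foam slab of the same size beside the first, on the same 30 degree slope. Origin on the pocket floor, where the square's origin goes, 66 mm above the bench; x up the slope, z square out of it; a seated square has these axes (blade at the uphill end)
- square_pocket_blade_end (a point): point on the pocket floor where point square_blade_end belongs. The pocket is the square's outline plus 2.5 mm all round, 7 mm deep (seated stock 7 mm proud, blade 1 mm below the foam's face). Finger notches, also 7 mm deep, cross it at the grip: x = -22 to 22, y = -42 to 42 mm of square_pocket
- ring_spanner: bystander: longer steel ring spanner, round at both ends, about 197 mm long, 11 mm thick; origin under its middle
- tweezers: bystander: steel tweezers 125 mm long, 6 mm thick; origin under their middle
- blank: bystander: brass disc 32 mm across, 6 mm thick; origin under its centre
- rubber_block: bystander: yellow rubber block 55 x 28 x 14 mm; origin under its centre
- dish: bystander: shallow lidded sample dish 90 mm across, 21 mm high; origin under its centre
- oil: bystander: small bottle 44 mm across, 110 mm high; origin under its centre
Things that resemble listed ones, but are neither listed nor needed, are in the scene too. What is shaped like the spanner but purple is not meant.

How it is judged:
By the outcome, as a careful person would: the job done as asked, in the order asked, and still so for the second after the job is handed in, with the robot touching nothing.
It also fails if it takes over 66 s, if anything falls off the work surface, if the arm or the gripper's body presses on something with over 40 N, if the wrist force passes 120 N, or if a joint passes its speed limit or range.

### The arm

A 7-joint arm with a two-finger parallel gripper is mounted at the origin on the work surface. World frame = base frame: x ahead of the robot, y to its left, z up, the work surface at z = 0. Lengths are in m, angles in rad, forces in N, time in s.
With the tool pointing down it reaches from about 0.425 to 0.95 m from the base axis. Payload 4.7 kg.
Tool frame: the origin (TCP) lies on the centre line of the jaws, within the pads' length; the fingertips stand 17 mm ahead of it and the grasp point (between the pads) lies 2 mm behind it (env.tip_reach is the distance from the TCP to the fingertips, in m); y points along the fingers, z is the direction in which the jaws open and shut, and the axes are right-handed (so a half turn about y gives the same grasp; the last joint's range is limited). The gripper opens to 85 mm and grips with 20 to 120 N. Pads are 22 mm wide; open, the fingers measure 114 mm over their backs; the gripper's body (76 mm by 85 mm) begins 54 mm behind the grasp point. The pads swing forward as they close: fully open they stand 13 mm farther back than shut.
Start: joints at [-0.029, 0.469, -0.049, 1.532, 0.024, 1.141, -0.082], TCP at [0.675, 0, 0.248] pointing down, gripper open.
Joint ranges: [-2.59, 2.59], [-0.33, 1.99], [-1.39, 1.29], [0.1, 2.45], [-1.04, 4.18], [0.21, 1.99], [-2.66, 2.66]. Speed limits (rad/s): [2.57, 2.57, 3.14, 3.14, 3.14, 3.14, 3.14].

### API

Orientations are given as a unit quaternion [w, x, y, z].
In Python, from bench import env, read_camera, spotter gives the robot as it stands.
- The arm moves only by the tool jog_arm, never from a script. Its arguments are lists of equal length, an entry for each row: "linear": the shift along the tool's x, y, z in mm, a list of three; "spin": the turn about the tool's y in rad. In form: {"linear": [[tx, ty, tz], ...], "spin": [spin, ...]}. A call has 1 to 12 rows; each row is the pose to reach, as a shift and turn from the pose commanded when the call began, along the tool's axes at that moment; what a row does not reach only later rows make up. A row lasts 1/12 s, in which the tool goes at most 41.7 mm and 7.16 degrees, less where a joint would pass 70% of its speed; a pose out of reach is approached as far as the arm can. A call with a gripper value outside its range is refused whole. "fingers" is the opening, from 0 (shut) to 1 (fully open), set as the call begins (left out, the last holds). The fingers move at their own pace and stop on an object; "grip_force" is the grip in N (left out, the last holds). Time passes only in rows, so rows that repeat a pose let the fingers close. It gives the time, the measured TCP pose, the force and the opening at its end, in the units of the state.
- env.read_state(): the state, without advancing time (a new reading comes with each control period).
- read_camera(name): name is "scene" or "side" or "wrist"; returns a dict with "frame" (420x560x3 uint8, blue, green, red), "intrinsics" (3x3 intrinsics, pixels), "k1" (the pictures are not rectified: a ray, as slopes to the right and down, at radius r is drawn at 1 + k1 r^2 times it, then the intrinsics apply), "R" (3x3) and "t" (3): a world point X has camera coordinates R X + t. Camera axes: x right, y down, z forward; pixel columns grow to the right and rows downward; lengths in m; the calibration is good to about 2 mm. A picture is of the moment at which its call begins. There is no depth.
- env.finish_job(): hands the job in, once; it reports no verdict.
Trained networks look in a picture, given as the dict that the camera call returned (one of the last four; its "shot" number tells which), for a name from the list of things; names that differ only in an ending like _2 or _b are one class to them, and where a whole thing is asked for, a point or a joint stands for the part that bears it (a point fixed in the world has none). Each returns a list of dicts, best first, with "p" (0 to 1); they miss things now and then, are a little off and sometimes report something else, mostly with a low value. They report only what shows in the picture. A call takes as long as a camera call. They do not tell look-alikes from the thing itself.
- spotter.regions_of(picture, target): "mask" (420x560 bool, what is visible of it) and "location" ([column, row] in pixels, amid what is visible of it).
The state is a dict: "clock": time; "joint_positions": joint angles; "qd": joint speeds; "joint_torque": joint torques, N m; "tool_pos": TCP position; "orientation": TCP orientation; "force": force on the tool from outside, world axes, zero at the start; "wrist_torque": the same for the moment, N m; "grip_width": finger opening in m.
Only numpy, scipy, OpenCV 4.12 (cv2) and the standard library are available. Lean on these libraries where they do the work, as an engineer would, in place of code of your own. Each camera call takes 0.05 s, during which the arm holds its last target.

## Working session

There is one attempt and no reset: what is moved stays moved. The work goes in short steps, Python scripts to look and compute and a tool call to move; the robot and the scene stay as the last step left them, time stands still between calls to the robot, and variables do not carry over. Pictures are saved under pics/ and viewed, and the job is handed in when it is done.

Besides the shell and the picture viewer there is one more tool, called after "Emit:" in YAML: its name, and indented under it one key for each argument. jog_arm: Moves the arm, as the interface text tells. Its arguments: {"type":"object","properties":{"linear":{"type":"array"},"spin":{"type":"array"},"fingers":{"type":"number"},"grip_force":{"type":"number"}},"required":["linear","spin"]}

```bash
ls; mkdir -p pics
cat > h.py <<'E'
import numpy as np,cv2,pickle
from bench import env, read_camera, spotter
def save(n,im,s=1.0):
    cv2.imwrite('pics/'+n,cv2.resize(im,None,fx=s,fy=s,interpolation=cv2.INTER_CUBIC))
E
python3 - <<'E'
from h import *
for n in ['scene','side','wrist']:
    p=read_camera(n); save(n+'0.png',p['frame'],1.4)
    pickle.dump(p,open(n+'0.pkl','wb'))
    print(n,p['k1'],p['intrinsics'].round(1).tolist(),(-p['R'].T@p['t']).round(3),p['R'].round(2).tolist(),p.keys())
s=env.read_state();print(s)
E
```

```text
pics
scene -0.16102270088369303 [[510.0, 0.0, 285.8], [0.0, 510.0, 212.3], [0.0, 0.0, 1.0]] [ 1.354 -0.71   1.271] [[0.71, 0.7, 0.01], [0.49, -0.49, -0.71], [-0.5, 0.51, -0.7]] dict_keys(['frame', 'intrinsics', 'k1', 'R', 't', 'shot'])
side 0.010510281787547466 [[425.1, 0.0, 275.8], [0.0, 425.1, 209.9], [0.0, 0.0, 1.0]] [0.39  0.974 0.853] [[-0.99, -0.15, -0.02], [-0.08, 0.65, -0.75], [0.12, -0.74, -0.66]] dict_keys(['frame', 'intrinsics', 'k1', 'R', 't', 'shot'])
wrist -0.05520764067559975 [[310.8, 0.0, 278.5], [0.0, 310.8, 211.8], [0.0, 0.0, 1.0]] [0.675 0.079 0.373] [[1.0, 0.0, -0.0], [0.0, -0.95, 0.31], [-0.0, -0.31, -0.95]] dict_keys(['frame', 'intrinsics', 'k1', 'R', 't', 'shot'])
{'clock': 0.15, 'joint_positions': array([-0.02888584,  0.4693043 , -0.04858711,  1.53339032,  0.02407125,
        1.14097315, -0.08231944]), 'qd': array([ 0.00038326, -0.00140559, -0.00064744, -0.00363995,  0.00131865,
        0.00245952, -0.00159973]), 'joint_torque': array([ 3.33697863e-04, -5.10767841e+01, -4.67274967e-02, -2.37979531e+01,
        1.07760131e-02,  5.44104041e-03, -2.80327527e-05]), 'tool_pos': array([6.74600446e-01, 1.34826777e-05, 2.47482345e-01]), 'orientation': array([ 0.49961475, -0.50037116,  0.50037415, -0.49963938]), 'force': array([0.32243184, 0.13160438, 0.4453156 ]), 'wrist_torque': array([-0.02794779,  0.0116742 , -0.00854454]), 'grip_width': 0.08548421218574273}
```

View pics/scene0.png

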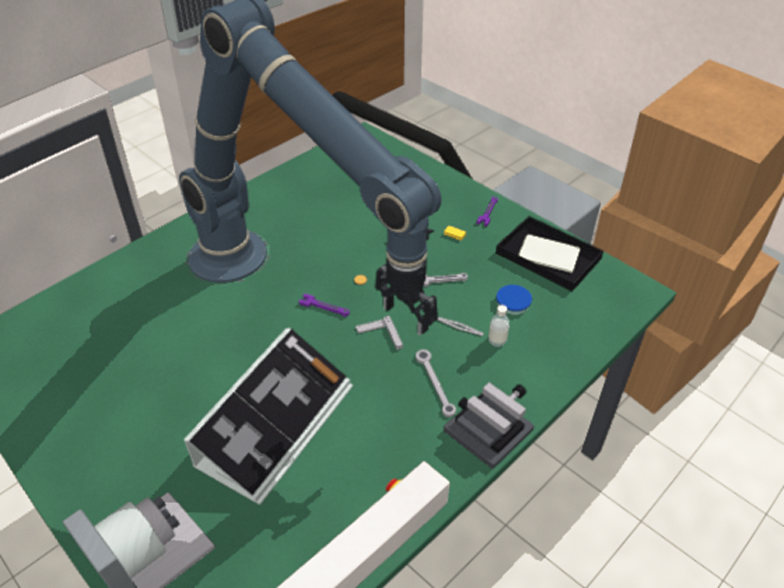

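View pics/side0.png

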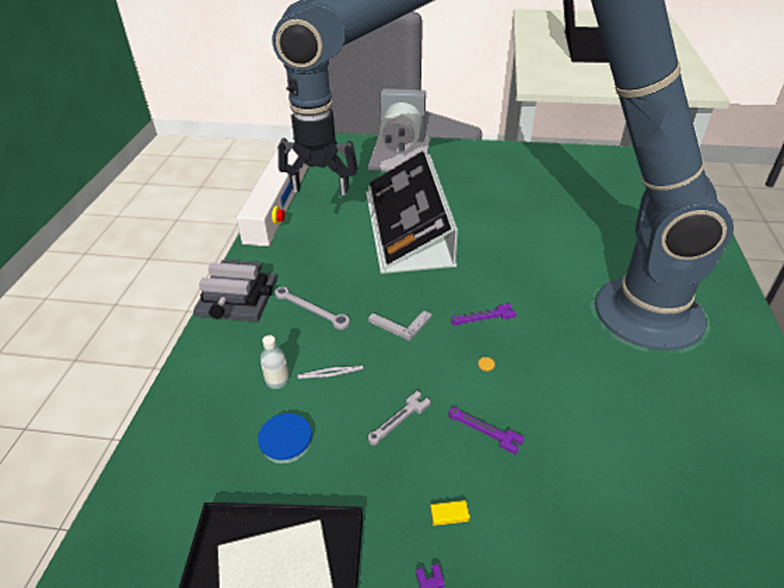

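View pics/wrist0.png

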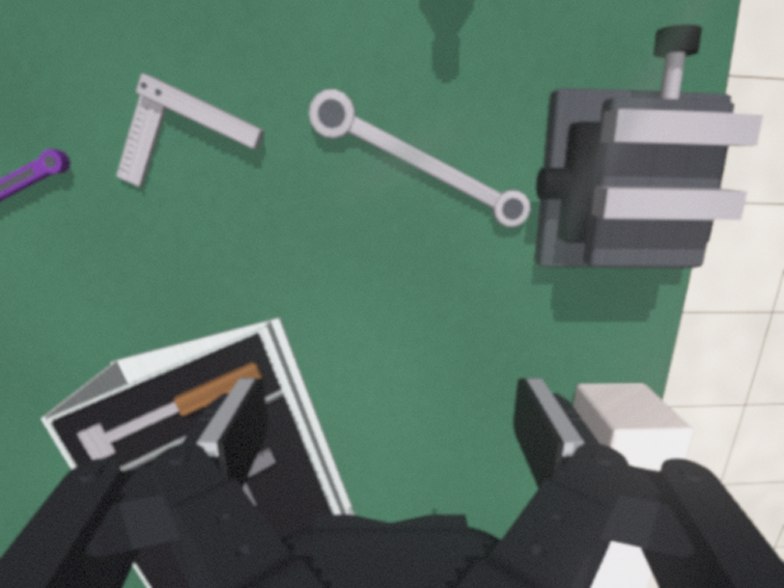

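The scene view (shown at 1.4x) has the silver open spanner behind the gripper at (445,280), the square at (385,330) and the tray at (270,410). The side view shows the spanner at (400,418) and the square at (400,325). Purple look-alikes are at (483,315) and (485,428). The wrist view shows the tray only partly.

```bash
cat >> h.py <<'E'
def proj(p,X):
    X=np.atleast_2d(X); c=X@p['R'].T+p['t']; s=c[:,:2]/c[:,2:]; r2=(s**2).sum(1,keepdims=True)
    s=s*(1+p['k1']*r2); K=p['intrinsics']; return s*[K[0,0],K[1,1]]+[K[0,2],K[1,2]]
def ray(p,uv):
    K=p['intrinsics']; d=(np.array(uv,float)-[K[0,2],K[1,2]])/[K[0,0],K[1,1]]; s=d.copy()
    for _ in range(30): s=d/(1+p['k1']*(s@s))
    v=p['R'].T@np.array([s[0],s[1],1]); return -p['R'].T@p['t'], v
def atz(p,uv,z):
    o,v=ray(p,uv); return o+v*(z-o[2])/v[2]
E
python3 - <<'E'
from h import *
T={'spanner':.006,'spanner_jaw':0,'square':.005,'square_blade_end':0,'spanner_pocket':.066,'spanner_pocket_jaw':.066+.0275,'square_pocket':.066,'square_pocket_blade_end':.066+.02}
for n in ['scene','side','wrist']:
    p=read_camera(n)
    pickle.dump(p,open(n+'0.pkl','wb'))
    for t,z in T.items():
        for d in spotter.regions_of(p,t)[:3]:
            if d['p']>.15: print(n,t,round(d['p'],2),np.round(d['location']),d['mask'].sum(),atz(p,d['location'],z).round(3))
E
```

```text
scene spanner 0.63 [228. 219.] 213 [0.333 0.05  0.006]
scene spanner 0.58 [274. 235.] 247 [0.5   0.108 0.006]
scene spanner 0.57 [320. 200.] 133 [0.495 0.351 0.006]
scene spanner_jaw 0.62 [318. 199.] 154 [0.484 0.354 0.   ]
scene spanner_jaw 0.57 [232. 220.] 216 [0.339 0.061 0.   ]
scene spanner_jaw 0.47 [348. 153.] 60 [0.385 0.644 0.   ]
scene square 0.83 [273. 236.] 182 [0.501 0.107 0.005]
scene square 0.72 [203. 283.] 2501 [ 0.489 -0.19   0.005]
scene square_blade_end 0.79 [276. 235.] 188 [0.502 0.119 0.   ]
scene spanner_pocket 0.89 [176. 316.] 2769 [ 0.568 -0.345  0.066]
scene spanner_pocket 0.19 [205. 284.] 2450 [ 0.539 -0.214  0.066]
scene square_pocket 0.87 [203. 282.] 2476 [ 0.528 -0.213  0.066]
scene square_pocket_blade_end 0.89 [202. 283.] 2481 [ 0.545 -0.226  0.086]
scene square_pocket_blade_end 0.26 [308. 271.] 309 [0.731 0.027 0.086]
side spanner 0.86 [353. 223.] 348 [0.319 0.046 0.006]
side spanner 0.72 [355. 308.] 449 [0.31  0.346 0.006]
side spanner 0.67 [287. 299.] 459 [0.474 0.34  0.006]
side spanner_jaw 0.67 [308. 415.] 205 [0.399 0.607 0.   ]
side spanner_jaw 0.6
[... 530 characters left out ...]
e square_pocket 0.95 [293. 150.] 1310 [ 0.525 -0.223  0.066]
side square_pocket_blade_end 0.92 [289. 151.] 1150 [ 0.533 -0.186  0.086]
side square_pocket_blade_end 0.18 [202. 313.] 1068 [0.643 0.46  0.086]
wrist spanner 0.84 [ 24. 124.] 796 [0.372 0.069 0.006]
wrist spanner_jaw 0.86 [ 23. 121.] 829 [0.367 0.072 0.   ]
wrist square 0.88 [108.  86.] 2670 [0.482 0.108 0.005]
wrist square 0.61 [197. 352.] 4493 [ 0.553 -0.263  0.005]
wrist square_blade_end 0.86 [109.  89.] 2593 [0.48  0.104 0.   ]
wrist spanner_pocket 0.23 [289. 111.] 2710 [0.685 0.079 0.066]
wrist square_pocket 0.78 [197. 352.] 4566 [ 0.574 -0.205  0.066]
wrist square_pocket_blade_end 0.57 [197. 353.] 4461 [ 0.58  -0.189  0.086]
```

Run:
```python
from h import *
s=pickle.load(open('scene0.pkl','rb'))['frame']; d=pickle.load(open('side0.pkl','rb'))['frame']
save('c1.png',s[225:365,125:305],4)
save('c2.png',d[100:340,240:420],2.5)
save('c3.png',s[180:290,200:360],5)
```

```text
(no output)
```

View pics/c1.png

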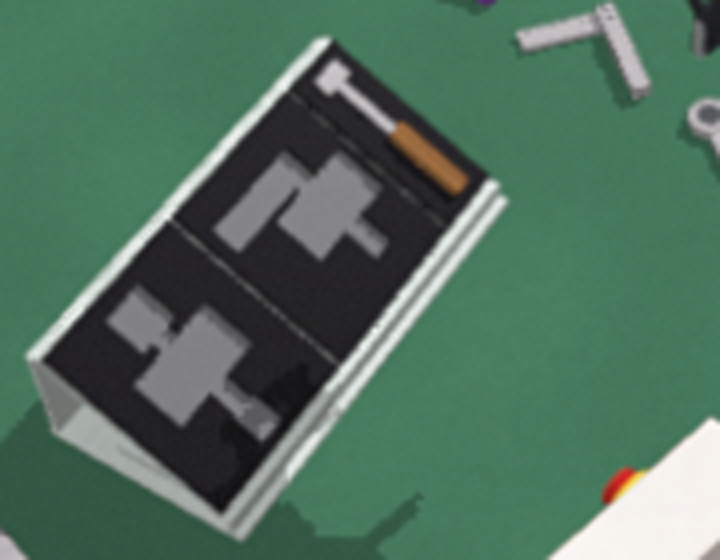

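View pics/c2.png

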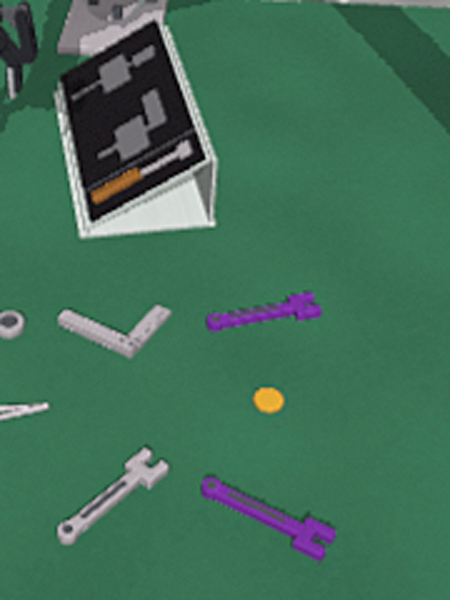

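View pics/c3.png

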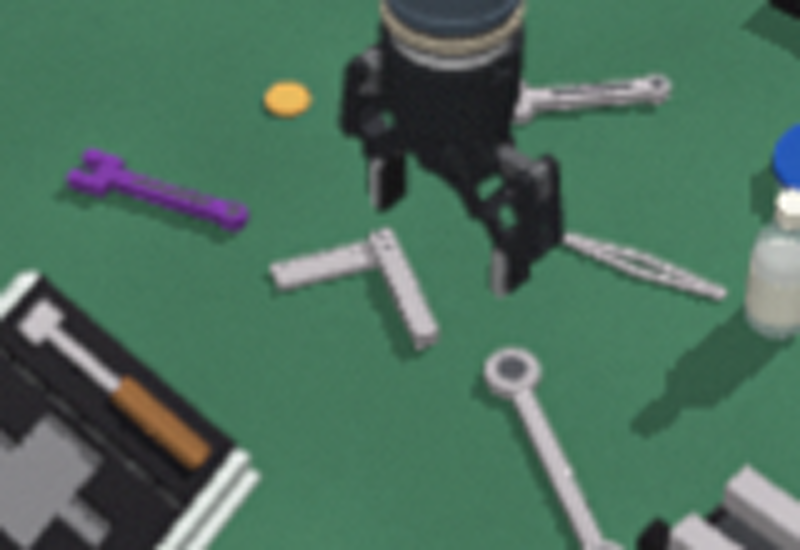

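```bash
cat >> h.py <<'E'
from scipy.spatial.transform import Rotation as Ro
def st():
    s=env.read_state(); q=s['orientation']; Rt=Ro.from_quat([q[1],q[2],q[3],q[0]]).as_matrix()
    return s,Rt
def plan(target):
    s,Rt=st(); print('tool mm',(Rt.T@(np.array(target)-s['tool_pos'])*1e3).round(1),'t',s['clock'])
E
python3 - <<'E'
from h import *
s,R=st();print(R.round(3),env.tip_reach);plan([.57,-.37,.32])
E
```

```text
[[-0.  0.  1.]
 [-1.  0. -0.]
 [-0. -1.  0.]] 0.017
tool mm [ 370.   -71.7 -105. ] t 1.5
```

Emit:
jog_arm:
  linear:
    - [40, -8, -11]
    - [80, -16, -22]
    - [120, -24, -33]
    - [160, -32, -44]
    - [200, -40, -56]
    - [240, -48, -68]
    - [280, -56, -80]
    - [320, -64, -92]
    - [370, -72, -105]
    - [370, -72, -105]
    - [370, -72, -105]
  spin: [0, 0, 0, 0, 0, 0, 0, 0, 0, 0, 0]

```text
clock: 2.42
tool_pos: [0.5668, -0.3771, 0.3212]
orientation: [-0.496, 0.499, -0.501, 0.504]
force: [0.2, -0.1, -0.5]
grip_width: 0.0852
```

Run:
```python
from h import *
for n in ['wrist','scene']:
    p=read_camera(n); pickle.dump(p,open(n+'1.pkl','wb')); save(n+'1.png',p['frame'],1.4)
s,R=st();print(s['tool_pos'],s['joint_positions'].round(2))
```

```text
[ 0.56975907 -0.37033666  0.32020421] [ 0.47  0.43  0.06  1.43 -0.03  1.28  0.54]
```

View pics/wrist1.png

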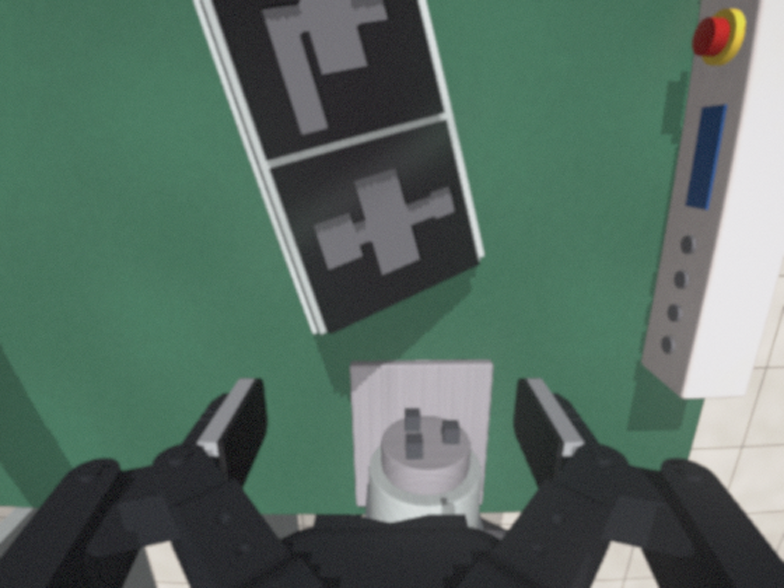

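View pics/scene1.png

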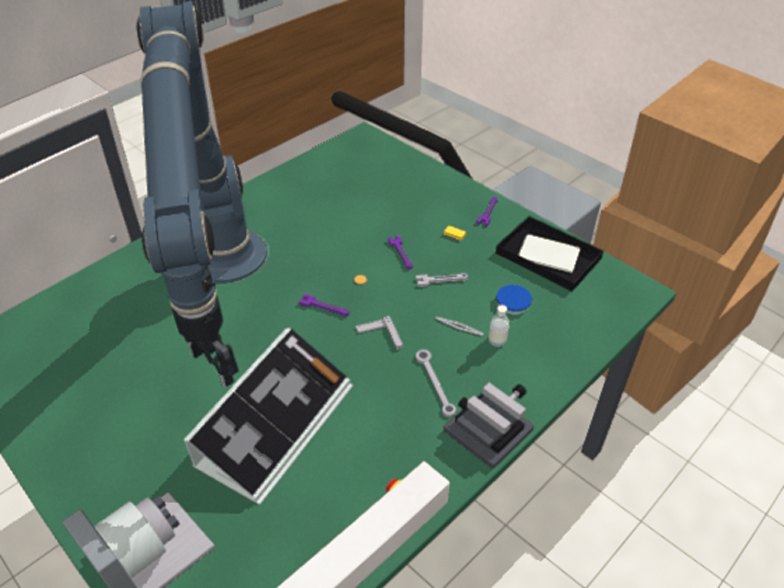

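```bash
cat >> h.py <<'E'
from scipy.optimize import minimize
def rect(x0,x1,y0,y1): return np.array([[x0,y0],[x1,y0],[x1,y1],[x0,y1]])/1e3
def disc(x,y,r,n=24): a=np.linspace(0,2*np.pi,n,endpoint=False); return np.c_[x+r*np.cos(a),y+r*np.sin(a)]/1e3
c=2.5
SPK=[rect(-60,34+0,-7-c,7+c),rect(34-c,64+c,-17-c,17+c),disc(-60,0,10+c),rect(-22,22,-42,42)]
SQK=[rect(-50-c,50+c,-8-c,8+c),rect(30-c,50+c,0,78+c),rect(-22,22,-42,42)]
SP=[(rect(-60,36,-7,7),12),(rect(34,46,-17,17),12),(rect(46,64,-17,-8),12),(rect(46,64,8,17),12),(disc(-60,0,10),12)]
SQ=[(rect(-50,50,-8,8),14),(rect(30,50,0,78),6)]
def pose_tray(x,y,psi,z=.066):
    # x up the slope; psi=heading of uphill
    a=np.pi/6; ux=np.array([np.cos(psi)*np.cos(a),np.sin(psi)*np.cos(a),np.sin(a)]); uy=np.array([-np.sin(psi),np.cos(psi),0]); 
    return np.c_[ux,uy,np.cross(ux,uy)],np.array([x,y,z])
def pose_flat(x,y,psi,z=0.):
    return Ro.from_euler('z',psi).as_matrix(),np.array([x,y,z])
S=4
def render(p,polys,shape=(420,560)):
    m=np.zeros((shape[0],shape[1]),np.float32); 
    m=np.zeros((shape[0]*S,shape[1]*S),np.uint8)
    for q in polys:
        uv=(proj(p,q)+.5)*S-.5
        uv=cv2.convexHull(np.round(uv*16).astype(np.int32))
        cv2.fillConvexPoly(m,uv,255,shift=4)
    return cv2.GaussianBlur(cv2.resize(m,(shape[1],shape[0]),interpolation=cv2.INTER_AREA).astype(np.float32)/255,(0,0),.8)
def pk_polys(P,R,t): return [np.c_[q,np.full(len(q),.007)]@R.T+t for q in P]
def ob_polys(P,R,t):
    return [np.r_[np.c_[q,0*q[:,0]],np.c_[q,0*q[:,0]+h/1e3]]@R.T+t for q,h in P]
def fit(views,mk,x0,step,pad=10,ch=2):
    # views: list of pictures ; mk(params)->polys
    rois=[]
    for p in views:
        m=cv2.dilate((render(p,mk(x0))>.05).astype(np.uint8),np.ones((2*pad+1,)*2,np.uint8))>0
        rois.append((m,cv2.GaussianBlur(p['frame'].astype(np.float32),(0,0),.6)[:,:,ch]))
    def cost(x,full=False):
        e=0
        for p,(m,g) in zip(views,rois):
            r=render(p,mk(x))[m]; y=g[m]; A=np.c_[r,1-r]; k,res,_,_=np.linalg.lstsq(A,y,rcond=None)
            e+=((A@k-y)**2).mean()/y.var()
        return e/len(views)
    x0=np.array(x0,float); n=len(x0); sim=np.vstack([x0]+[x0+np.eye(n)[i]*step[i] for i in range(n)])
    o=minimize(cost,x0,method='Nelder-Mead',options=dict(initial_simplex=sim,xatol=1e-5,fatol=1e-7,maxiter=400))
    return o.x,o.fun
def overlay(p,polys,name,box,s,col=(0,0,255)):
    im=cv2.resize(p['frame'],None,fx=s,fy=s,interpolation=cv2.INTER_CUBIC)
    for q in polys:
        uv=cv2.convexHull(np.round(((proj(p,q)+.5)*s-.5)*16).astype(np.int32)); cv2.polylines(im,[uv],True,col,1,cv2.LINE_AA,shift=4)
    x0,x1,y0,y1=[int(v*s) for v in box]; cv2.imwrite('pics/'+name,im[y0:y1,x0:x1])
E
python3 - <<'E'
from h import *
w=pickle.load(open('wrist1.pkl','rb'));s=pickle.load(open('scene1.pkl','rb'));d=pickle.load(open('side0.pkl','rb'))
psi=np.pi+.2
for nm,v in [('w',[w]),('s',[s]),('d',[d]),('ws',[w,s]),('wsd',[w,s,d])]:
    x,f=fit(v,lambda q:pk_polys(SPK,*pose_tray(*q)),[.565,-.35,psi],[.01,.01,.1],pad=6)
    print('spk',nm,x.round(4),round(f,3))
    if nm=='wsd': xs=x
for nm,v in [('w',[w]),('s',[s]),('d',[d]),('wsd',[w,s,d])]:
    x,f=fit(v,lambda q:pk_polys(SQK,*pose_tray(*q)),[.53,-.215,psi],[.01,.01,.1],pad=5)
    print('sqk',nm,x.round(4),round(f,3))
P=pk_polys(SPK,*pose_tray(*xs))+pk_polys(SQK,*pose_tray(*x))
overlay(w,P,'o1.png',(130,360,0,240),3); overlay(s,P,'o2.png',(125,260,225,360),5)
sp,f=fit([d],lambda q:ob_polys(SP,*pose_flat(*q)),[.474,.34,-2.4],[.01,.01,.1]);print('sp d',sp.round(4),f)
sp2,f=fit([s],lambda q:ob_polys(SP,*pose_flat(*q)),sp,[.01,.01,.1]);print('sp s',sp2.round(4),f)
sp3,f=fit([s,d],lambda q:ob_polys(SP,*pose_flat(*q)),sp,[.01,.01,.1]);print('sp sd',sp3.round(4),f)
w0=pickle.load(open('wrist0.pkl','rb'))
for nm,v in [('d',[d]),('s',[s]),('w0',[w0]),('all',[d,s,w0])]:
    q1,f=fit(v,lambda q:ob_polys(SQ,*pose_flat(*q)),[.53,.115,2.7],[.01,.01,.1]);print('sq',nm,q1.round(4),f)
P=ob_polys(SP,*pose_flat(*sp3))+ob_polys(SQ,*pose_flat(*q1))
overlay(s,P,'o3.png',(240,360,180,260),6);overlay(d,P,'o4.png',(240,340,210,330),5)
E
```

```text
spk w [ 0.5623 -0.3557  3.4018] 0.317
spk s [ 0.562  -0.3541  3.4245] 0.61
spk d [ 0.5639 -0.3497  3.3313] 0.928
spk ws [ 0.5622 -0.3554  3.4038] 0.466
spk wsd [ 0.5625 -0.3554  3.4036] 0.625
sqk w [ 0.5182 -0.1944  3.4142] 0.221
sqk s [ 0.5184 -0.1934  3.4183] 0.064
sqk d [ 0.5209 -0.1894  3.3774] 0.155
sqk wsd [ 0.5195 -0.1936  3.3958] 0.168
sp d [ 0.4802  0.3371 -2.2171] 0.12927334010601044
sp s [ 0.4749  0.3431 -2.2394] 0.14776736497879028
sp sd [ 0.4794  0.3384 -2.2178] 0.2347213625907898
sq d [0.5269 0.1136 2.6895] 0.03159027919173241
sq s [0.5216 0.1195 2.6855] 0.13787007331848145
sq w0 [0.523  0.1141 2.6906] 0.06252041459083557
sq all [0.5235 0.1151 2.6926] 0.14721524715423584
```

View pics/o1.png

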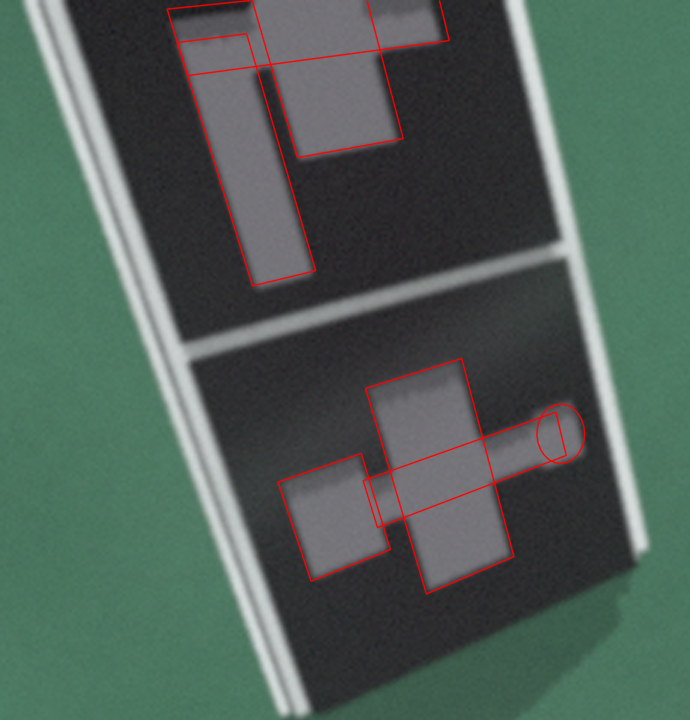

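View pics/o2.png

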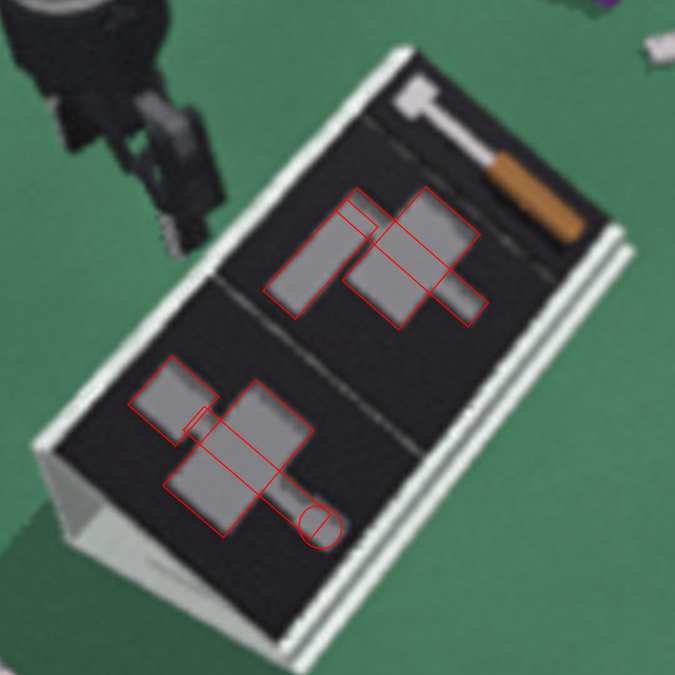

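View pics/o3.png

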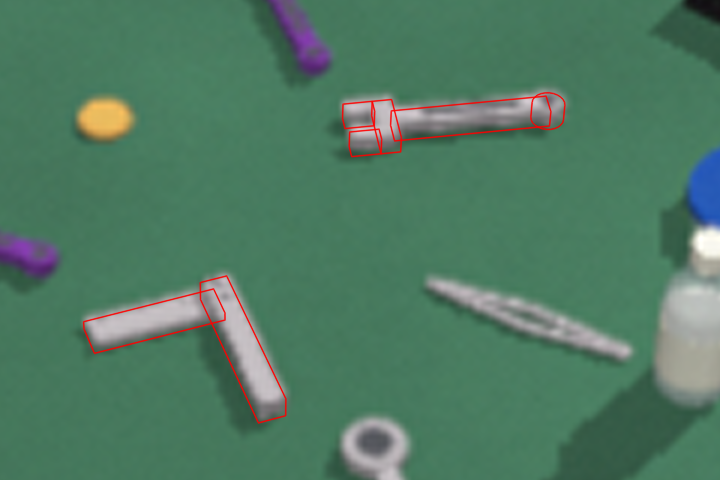

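View pics/o4.png

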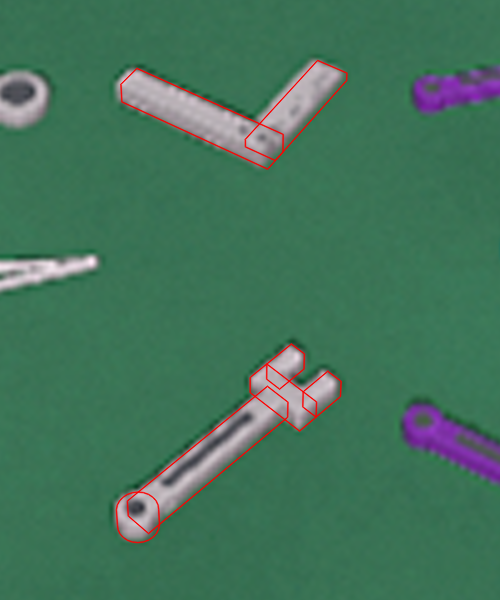

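Emit:
jog_arm:
  linear:
    - [-40, 0, -8]
    - [-80, 0, -16]
    - [-120, 0, -24]
    - [-160, 0, -32]
    - [-200, 0, -40]
    - [-240, 0, -48]
    - [-280, 0, -56]
    - [-320, 0, -64]
    - [-360, 0, -74]
    - [-400, 20, -86]
    - [-440, 40, -98]
    - [-480, 60, -110]
  spin: [0, 0, 0, 0, 0, 0, 0, 0, 0, 0, 0, 0]

```text
clock: 3.52
tool_pos: [0.4619, 0.1019, 0.2661]
orientation: [0.502, -0.501, 0.499, -0.499]
force: [0.6, 0.4, -1.0]
grip_width: 0.0857
```

Emit:
jog_arm:
  linear:
    - [-40, 15, -6]
    - [-80, 30, -12]
    - [-120, 45, -18]
    - [-170, 60, -25]
    - [-170, 60, -25]
    - [-170, 60, -25]
    - [-170, 60, -25]
  spin: [0.12, 0.24, 0.36, 0.48, 0.6, 0.65, 0.65]

```text
clock: 4.1
tool_pos: [0.4356, 0.2722, 0.2055]
orientation: [0.316, -0.317, 0.633, -0.632]
force: [0.1, -0.7, -0.1]
grip_width: 0.0854
```

Run:
```python
from h import *
p=read_camera('wrist'); pickle.dump(p,open('wrist2.pkl','wb'))
s,R=st();print(s['tool_pos'],R.round(3),s['joint_positions'].round(2))
sp,f=fit([p],lambda q:ob_polys(SP,*pose_flat(*q)),[.479,.340,-2.22],[.01,.01,.1],pad=14);print('sp',sp.round(4),f)
overlay(p,ob_polys(SP,*pose_flat(*sp)),'o5.png',(0,560,0,420),1.4)
plan([sp[0],sp[1],.06])
```

```text
[0.43670423 0.27016262 0.20590529] [[-0.599 -0.001  0.801]
 [-0.801 -0.    -0.599]
 [ 0.001 -1.    -0.001]] [-0.42  0.27 -0.26  1.95  0.08  0.94 -1.36]
sp [ 0.4779  0.3366 -2.2235] 0.16807498037815094
tool mm [-78.  145.8  -6.7] t 4.15
```

View pics/o5.png

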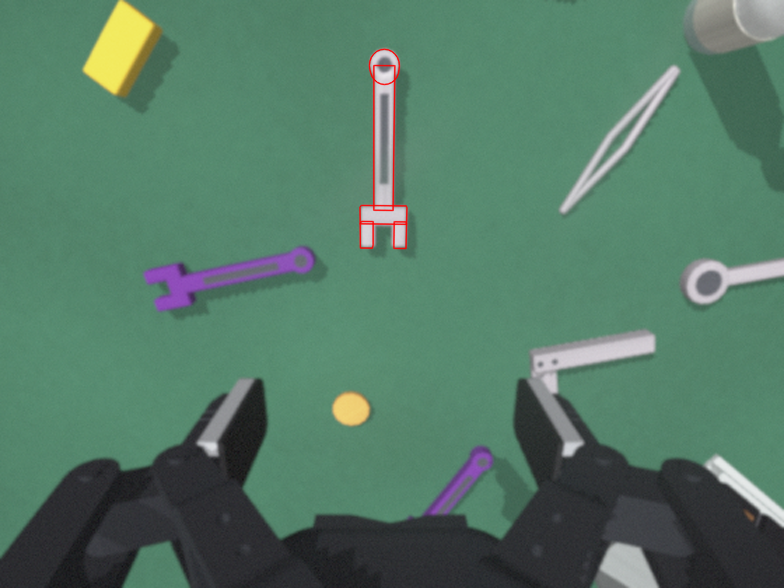

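Emit:
jog_arm:
  linear:
    - [-30, 30, -3]
    - [-60, 60, -6]
    - [-78, 100, -7]
    - [-78, 135, -7]
    - [-78, 135, -7]
    - [-78, 135, -7]
  spin: [0.01, 0.01, 0.01, 0.01, 0.01, 0.01]
  fingers: 0.5
  grip_force: 40

```text
clock: 4.65
tool_pos: [0.4792, 0.3326, 0.07]
orientation: [-0.31, 0.313, -0.634, 0.635]
force: [-0.2, 1.4, -0.2]
grip_width: 0.0426
```

Run:
```python
from h import *
plan([.4779,.3366,.023]); p=read_camera('wrist'); save('w3.png',p['frame'],1.4)
s,R=st(); print(np.arctan2(R[1,2],R[0,2]),s['grip_width'])
```

```text
tool mm [-2.5 47.  -3.4] t 4.65
-0.6595748766827527 0.042855586704487914
```

View pics/w3.png

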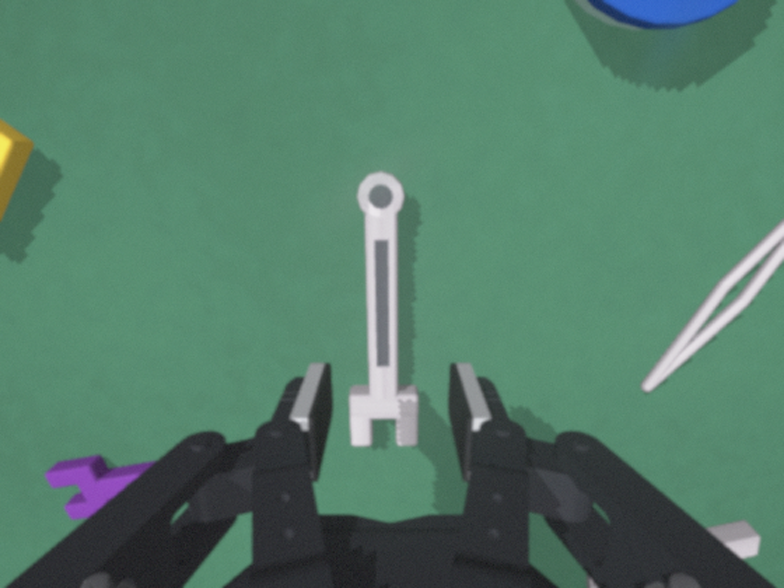

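Emit:
jog_arm:
  linear:
    - [-2, 20, -1]
    - [-2, 35, -1]
    - [-2, 35, -1]
    - [-2, 35, -1]
  spin: [0, 0, 0, 0]

```text
clock: 5.03
tool_pos: [0.4817, 0.3365, 0.0387]
orientation: [0.312, -0.31, 0.635, -0.635]
force: [0.9, 0.2, -0.0]
grip_width: 0.0425
```

Run:
```python
from h import *
p=read_camera('wrist'); 
for i in range(3): s,R=st(); print(s['clock'],s['tool_pos'])
sp,f=fit([p],lambda q:ob_polys(SP,*pose_flat(*q)),[.478,.337,-2.2235],[.005,.005,.05],pad=7);print('sp',sp.round(4),f)
plan([.478,.3366,.023])
save('w4.png',p['frame'])
```

```text
5.0833 [0.48202406 0.33692009 0.0390374 ]
5.0833 [0.48202406 0.33692009 0.0390374 ]
5.0833 [0.48202406 0.33692009 0.0390374 ]
sp [ 0.478   0.3365 -2.2214] 0.34041929244995117
tool mm [ 2.8 16.  -3. ] t 5.0833
```

Emit:
jog_arm:
  linear:
    - [3, 8, -3]
    - [3, 16, -3]
    - [3, 16, -3]
    - [3, 16, -3]
  spin: [0, 0, 0, 0]

```text
clock: 5.42
tool_pos: [0.4761, 0.3358, 0.02]
orientation: [-0.311, 0.311, -0.635, 0.635]
force: [-0.7, 0.7, 0.9]
grip_width: 0.0431
```

Run:
```python
from h import *
p=read_camera('wrist'); plan([.478,.3366,.023]); s,R=st(); print(s['force'])
save('w5.png',p['frame'],1.4)
```

```text
tool mm [-1.5 -2.8  0.9] t 5.4667
[ 0.31411284 -0.10497295  0.04625952]
```

View pics/w5.png

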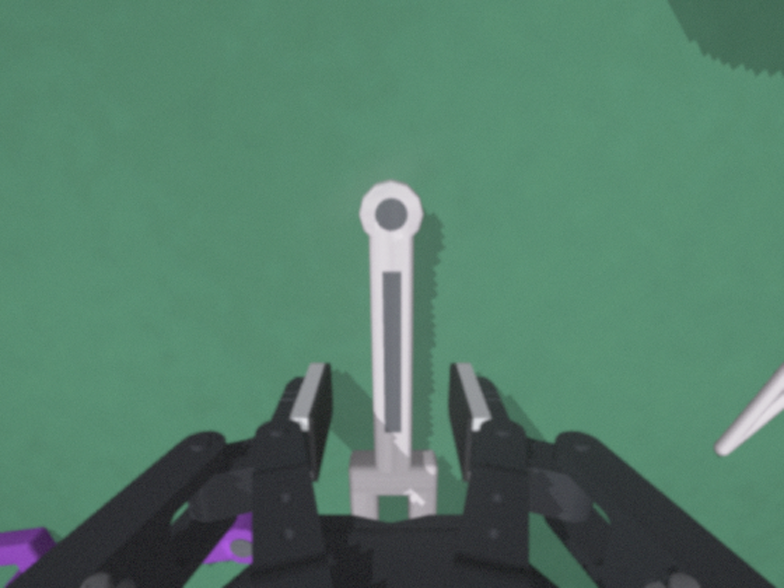

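Emit:
jog_arm:
  linear:
    - [-1, -2.5, 0]
    - [-1, -2.5, 0]
    - [-1, -2.5, 0]
  spin: [0, 0, 0]

```text
clock: 5.72
tool_pos: [0.4775, 0.3371, 0.0232]
orientation: [0.311, -0.311, 0.635, -0.635]
force: [0.2, 0.1, 0.9]
grip_width: 0.0425
```

Emit:
jog_arm:
  linear:
    - [0, 0, 0]
    - [0, 0, 0]
    - [0, 0, 0]
    - [0, 0, 0]
    - [0, 0, 0]
  spin: [0, 0, 0, 0, 0]
  fingers: 0
  grip_force: 40

```text
clock: 6.13
tool_pos: [0.4772, 0.3369, 0.0231]
orientation: [0.311, -0.311, 0.635, -0.635]
force: [0.4, -0.3, 3.6]
grip_width: 0.0124
```

Emit:
jog_arm:
  linear:
    - [0, 0, 0]
    - [0, 0, 0]
  spin: [0, 0]

```text
clock: 6.3
tool_pos: [0.4771, 0.3369, 0.023]
orientation: [0.311, -0.311, 0.635, -0.635]
force: [-0.6, 0.9, 3.2]
grip_width: 0.0119
```

Run:
```python
from h import *
p=read_camera('wrist'); s,R=st(); print(s['force'],s['grip_width'],s['tool_pos'])
save('w6.png',p['frame'],1.4)
p=read_camera('side'); save('s6.png',p['frame'][150:360,200:420],3.5)
```

```text
[-1.23882679 -0.54834536  4.02801461] 0.012565167967436237 [0.4771958  0.33688792 0.02304511]
```

View pics/w6.png

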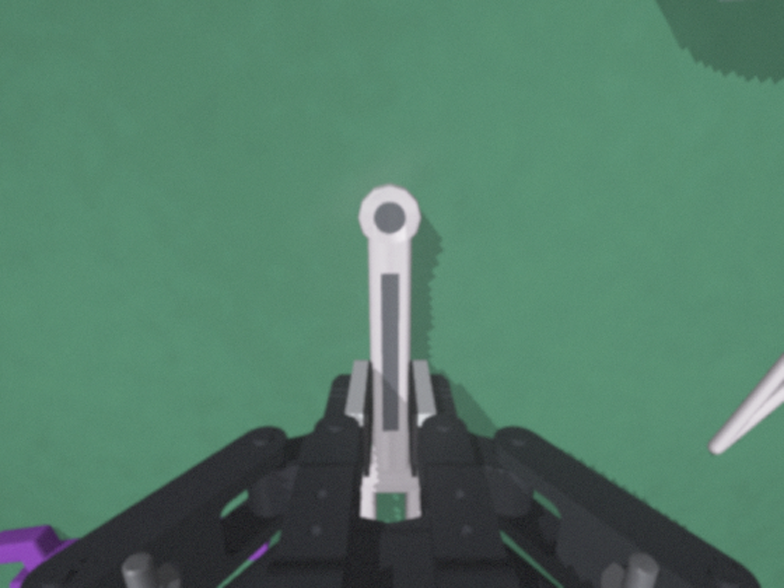

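View pics/s6.png

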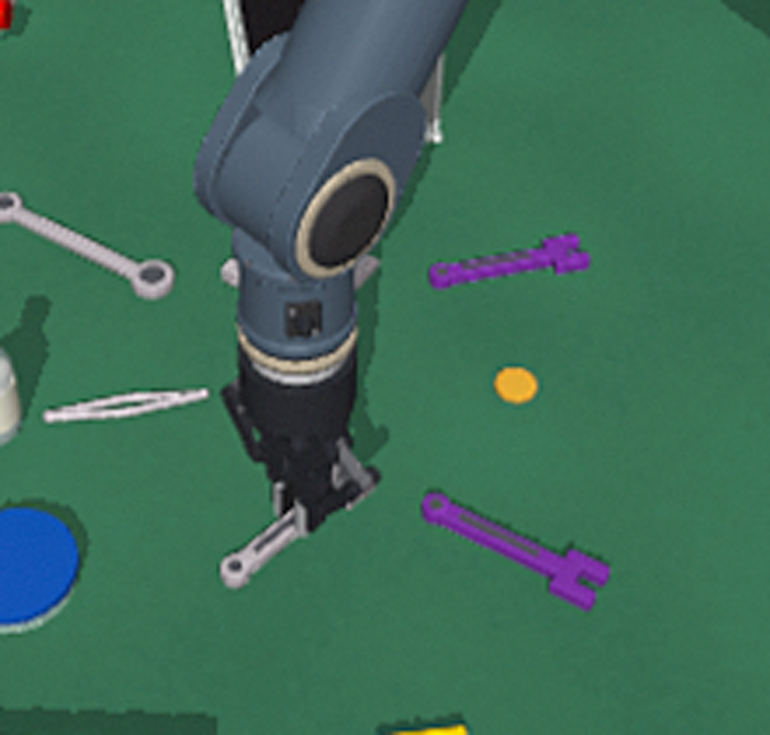

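Emit:
jog_arm:
  linear:
    - [0, -15, 0]
    - [0, -50, 0]
    - [0, -90, 0]
    - [10, -130, 10]
    - [30, -165, 30]
    - [55, -190, 55]
    - [80, -200, 80]
    - [108, -200, 106]
    - [136, -200, 132]
    - [164, -200, 158]
    - [192, -200, 185]
    - [220, -200, 212]
  spin: [0, 0, 0, 0, 0, 0, 0, 0, 0, 0, 0, 0]

```text
clock: 7.4
tool_pos: [0.5087, 0.0311, 0.222]
orientation: [0.311, -0.312, 0.635, -0.635]
force: [1.4, -0.2, -2.2]
grip_width: 0.012
```

Run:
```python
from h import *
plan([.563,-.354,.19]);s,R=st(); print(np.arctan2(R[1,2],R[0,2]),s['grip_width'],s['force'])
```

```text
tool mm [270.9  32.  278.9] t 7.4
-0.6598197587134471 0.012014867229421165 [ 1.39811542 -0.15487985 -2.20878654]
```

Emit:
jog_arm:
  linear:
    - [28, 0, 28]
    - [56, 0, 57]
    - [84, 0, 86]
    - [112, 0, 115]
    - [140, 0, 144]
    - [168, 0, 173]
    - [196, 0, 202]
    - [224, 10, 231]
    - [250, 20, 258]
    - [271, 30, 279]
    - [271, 30, 279]
    - [271, 30, 279]
  spin: [0.1, 0.2, 0.3, 0.4, 0.5, 0.6, 0.645, 0.645, 0.645, 0.645, 0.645, 0.645]

```text
clock: 8.4
tool_pos: [0.562, -0.354, 0.1902]
orientation: [0.091, -0.094, 0.702, -0.7]
force: [0.8, 0.3, -3.0]
grip_width: 0.0124
```

Run:
```python
from h import *
for n in ['wrist','scene','side']:
    p=read_camera(n); save(n+'7.png',p['frame'],1.4); pickle.dump(p,open(n+'7.pkl','wb'))
plan([.563,-.354,.19]);s,R=st(); print(np.arctan2(R[1,2],R[0,2]),s['grip_width'],s['force'],s['joint_positions'].round(2),s['tool_pos'])
```

```text
tool mm [2.3 2.3 3.4] t 8.55
-1.3028133114387719 0.012402216013381723 [-0.0941214   0.07485796 -2.31266173] [ 0.4   0.5   0.13  1.63 -0.07  1.02 -0.75] [ 0.56431485 -0.35012307  0.1923466 ]
```

View pics/wrist7.png

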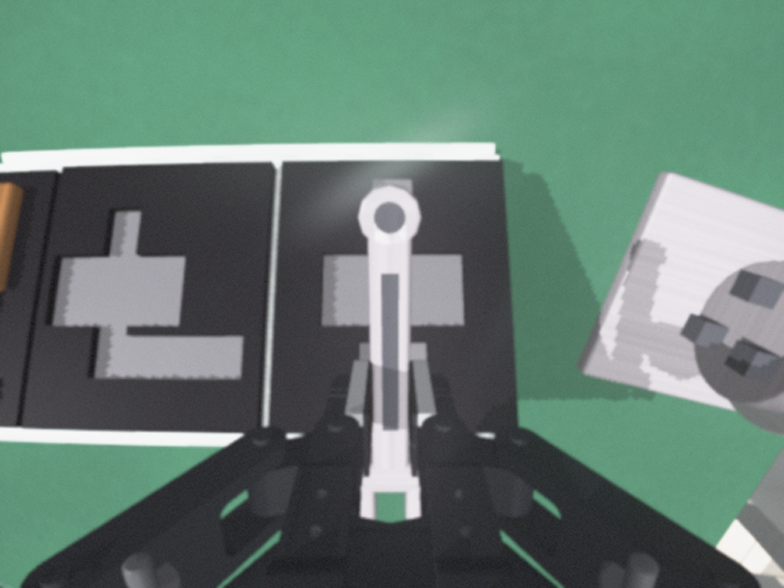

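View pics/scene7.png

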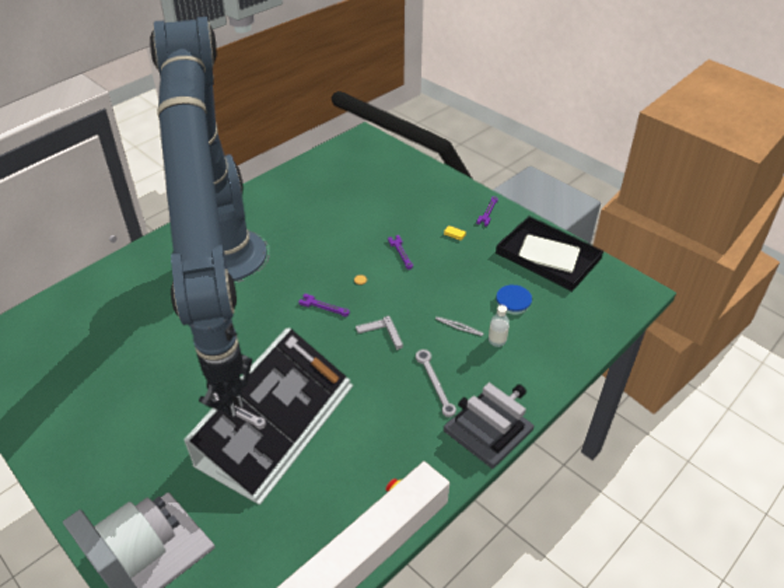

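Run:
```python
from h import *
w=pickle.load(open('wrist7.pkl','rb'))
x,f=fit([w],lambda q:pk_polys(SQK,*pose_tray(*q)),[.5183,-.194,3.407],[.01,.01,.05],pad=6);print('sqk',x.round(4),f)
t=[.56431,-.35012,.19235]
sp,f=fit([w],lambda q:ob_polys(SP,*pose_flat(*q,z=t[2]-.023)),[t[0],t[1],3.407],[.003,.003,.05],pad=3);print('sp',sp.round(4),f)
P=pk_polys(SQK,*pose_tray(*x))+pk_polys(SPK,*pose_tray(.5622,-.3555,3.407))+ob_polys(SP,*pose_flat(*sp,z=t[2]-.023))
overlay(w,P,'o7.png',(0,560,0,420),1.4)
```

```text
sqk [ 0.5191 -0.1973  3.4331] 0.19620682299137115
sp [ 0.5645 -0.3565  3.4758] 0.6981257796287537
```

View pics/o7.png

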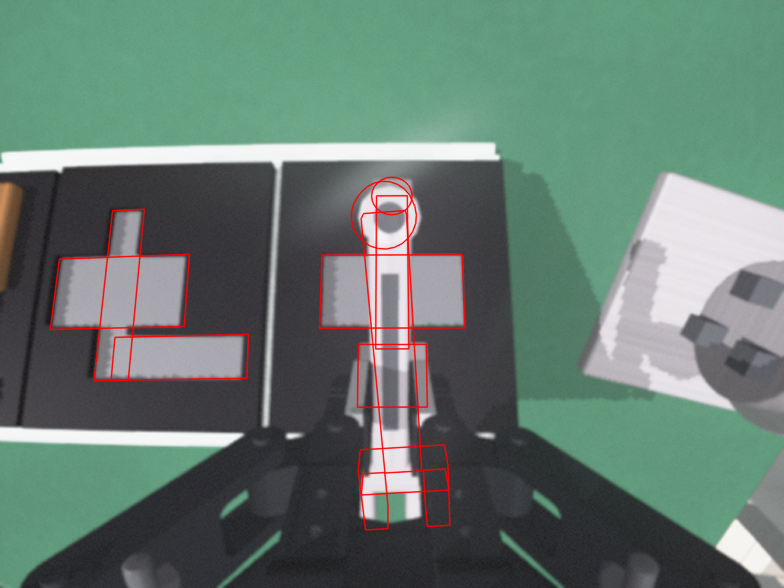

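Emit:
jog_arm:
  linear:
    - [3, 25, 4]
    - [3, 45, 4]
    - [3, 45, 4]
    - [3, 45, 4]
    - [3, 45, 4]
  spin: [0, 0, 0, 0, 0]

```text
clock: 8.97
tool_pos: [0.5633, -0.356, 0.1493]
orientation: [-0.095, 0.094, -0.701, 0.701]
force: [-0.9, -0.8, -2.2]
grip_width: 0.0122
```

Run:
```python
from h import *
s,R=st(); print(s['tool_pos'],np.arctan2(R[1,2],R[0,2]),s['force']);plan([.5634,-.3552,.0979])
```

```text
[ 0.56332397 -0.35596115  0.14928866] -1.3032321960272766 [-0.92260535 -0.78268908 -2.2368702 ]
tool mm [-0.2 51.4 -0.8] t 8.9667
```

Emit:
jog_arm:
  linear:
    - [0, 10, -0.5]
    - [0, 15, -0.5]
    - [0, 20, -0.5]
    - [0, 24, -0.5]
    - [0, 28, -0.5]
    - [0, 32, -0.5]
    - [0, 36, -0.5]
    - [0, 40, -0.5]
    - [0, 44, -0.5]
    - [0, 44, -0.5]
  spin: [0, 0, 0, 0, 0, 0, 0, 0, 0, 0]

```text
clock: 9.8
tool_pos: [0.5619, -0.356, 0.1029]
orientation: [0.094, -0.094, 0.701, -0.701]
force: [4.9, 1.2, 0.0]
grip_width: 0.0123
```

Run:
```python
from h import *
for n in ['wrist','scene','side']:
    p=read_camera(n);pickle.dump(p,open(n+'8.pkl','wb'))
    if n=='wrist': save(n+'8.png',p['frame'],1.4)
    if n=='scene': save(n+'8.png',p['frame'][220:360,120:280],4.5)
    if n=='side': save(n+'8.png',p['frame'][70:210,230:380],4.5)
s,R=st(); print(s['tool_pos'],np.arctan2(R[1,2],R[0,2]),s['force']);plan([.5634,-.3552,.0979])
```

```text
[ 0.5619011  -0.35618257  0.10363302] -1.3050985826062707 [3.17570895 1.08284768 0.6766775 ]
tool mm [-1.7  5.7 -0.6] t 9.95
```

View pics/wrist8.png

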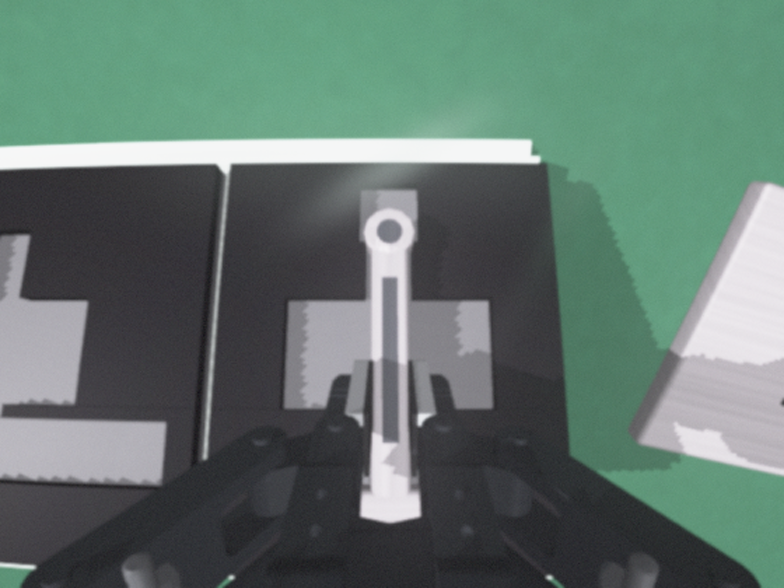

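View pics/scene8.png

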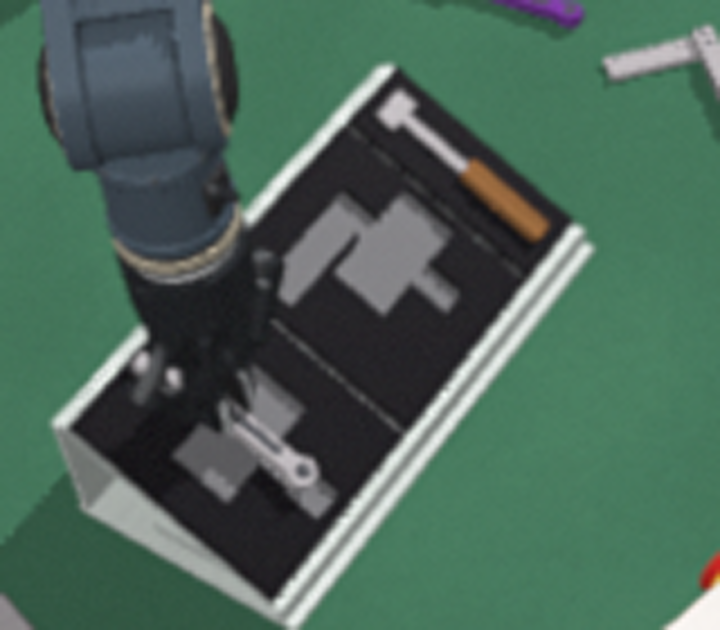

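View pics/side8.png

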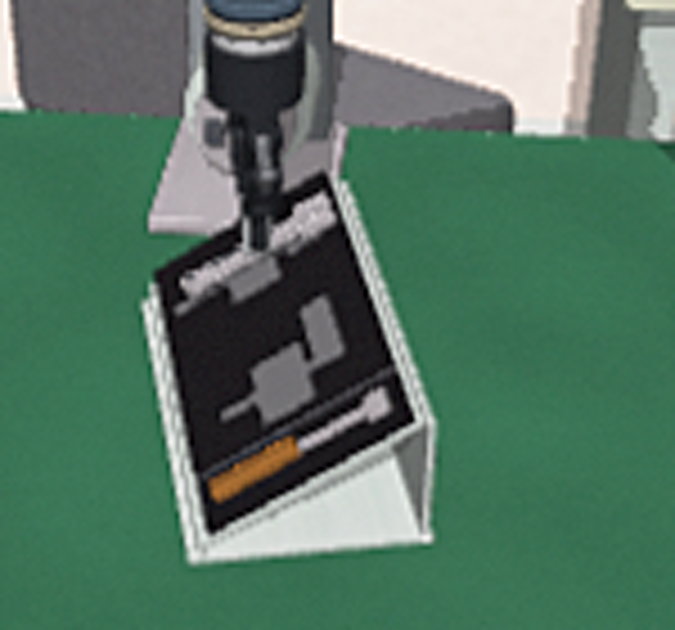

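Emit:
jog_arm:
  linear:
    - [-0.5, 2, 0]
    - [-1, 4, 0]
    - [-1.5, 5.5, 0]
    - [-1.5, 5.5, 0]
    - [-1.5, 5.5, 0]
  spin: [0, 0, 0, 0, 0]

```text
clock: 10.37
tool_pos: [0.5638, -0.357, 0.1005]
orientation: [-0.094, 0.093, -0.7, 0.702]
force: [0.6, 0.9, 9.5]
grip_width: 0.0126
```

Run:
```python
from h import *
p=read_camera('side'); save('side9.png',p['frame'][70:210,230:380],4.5)
p=read_camera('wrist');save('wrist9.png',p['frame'],1.4); pickle.dump(p,open('wrist9.pkl','wb'))
s,R=st(); print(s['tool_pos'],np.arctan2(R[1,2],R[0,2]),s['force']);plan([.5634,-.3552,.0979])
```

```text
[ 0.56381674 -0.35694083  0.1005346 ] -1.305710807983155 [ 1.87120931  1.40370337 10.53623271]
tool mm [-0.1  2.6 -1.8] t 10.4667
```

View pics/side9.png

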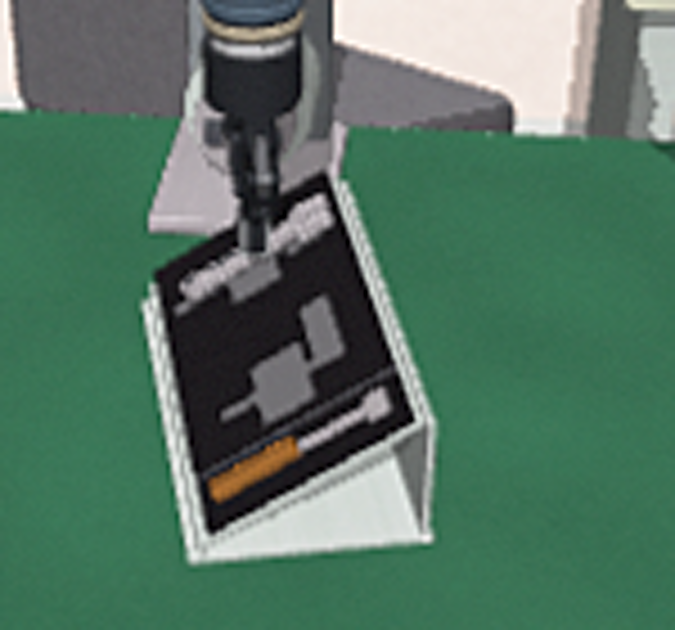

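View pics/wrist9.png

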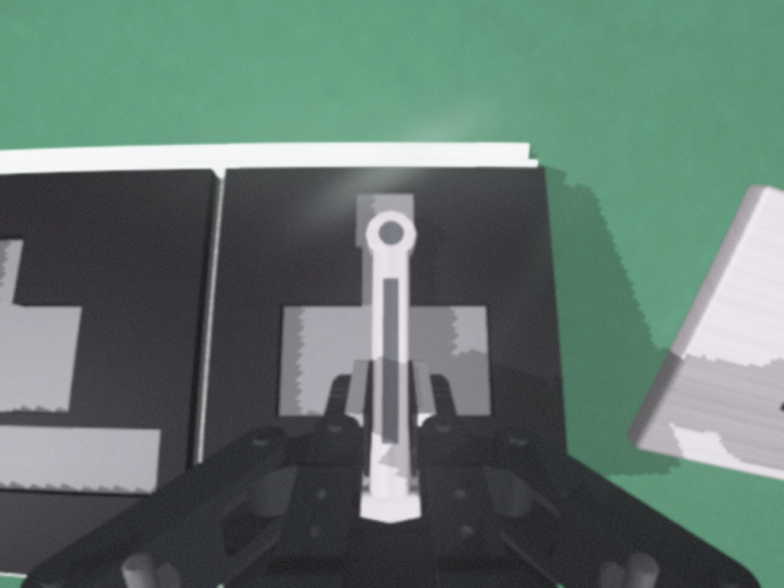

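Run:
```python
from h import *
for n,t,uv in [('wrist8',[.5619,-.3562,.1036],(389,231.5)),('wrist9',[.5638,-.3569,.1005],(391,233))]:
    p=pickle.load(open(n+'.pkl','rb')); psi=3.407
    for th in [20,23,26,28,30,32]:
        a=np.radians(th); ux=np.array([np.cos(psi)*np.cos(a),np.sin(psi)*np.cos(a),np.sin(a)]); uy=np.array([-np.sin(psi),np.cos(psi),0]); uz=np.cross(ux,uy)
        X=np.array(t)-[0,0,.01375]+ux*(-.060)+uz*(.012-.00925)
        print(n,th,(proj(p,X)[0]*1.4).round(1),'seen',uv)
```

```text
wrist8 20 [388.3 220.2] seen (389, 231.5)
wrist8 23 [388.4 221.8] seen (389, 231.5)
wrist8 26 [388.4 223.8] seen (389, 231.5)
wrist8 28 [388.4 225.3] seen (389, 231.5)
wrist8 30 [388.4 227. ] seen (389, 231.5)
wrist8 32 [388.5 228.8] seen (389, 231.5)
wrist9 20 [387.4 219.9] seen (391, 233)
wrist9 23 [387.5 221.5] seen (391, 233)
wrist9 26 [387.5 223.5] seen (391, 233)
wrist9 28 [387.5 225. ] seen (391, 233)
wrist9 30 [387.5 226.7] seen (391, 233)
wrist9 32 [387.5 228.5] seen (391, 233)
```

Run:
```python
from h import *
p=pickle.load(open('wrist7.pkl','rb')); psi=-1.3028+np.pi*1.5
t=np.array([.56431,-.35012,.19235])
for off in [0,.002]:
  X=t-[0,0,.023]+np.array([np.cos(psi),np.sin(psi),0])*(-.06+off)+[0,0,.012]; print(proj(p,X)*1.4)
# camera in tool frame
s,R=st()
for n in ['wrist7','wrist9']:
    q=pickle.load(open(n+'.pkl','rb')); print(n,(-q['R'].T@q['t']).round(4), q['R'].round(3).tolist())
```

```text
[[375.81595387 211.02648909]]
[[375.91579313 217.5800684 ]]
wrist7 [ 0.6399 -0.3342  0.3156] [[0.259, -0.966, -0.002], [-0.916, -0.247, 0.316], [-0.305, -0.08, -0.949]]
wrist9 [ 0.6409 -0.3365  0.2264] [[0.263, -0.965, 0.002], [-0.917, -0.249, 0.311], [-0.299, -0.083, -0.951]]
```

Run:
```python
from h import *
p=pickle.load(open('wrist7.pkl','rb')); psi=3.407
t=(-p['R'].T@p['t'])-[.0771,.0204,.1259]
for off in [0,.001,.002,.003]:
  X=t-[0,0,.023]+np.array([np.cos(psi),np.sin(psi),0])*(-.06+off)+[0,0,.012]; print(off,proj(p,X)*1.4)
p=pickle.load(open('wrist9.pkl','rb'));t=(-p['R'].T@p['t'])-[.0771,.0204,.1259]
for off in [0,.002]:
  for th in [24,27,30,33]:
        a=np.radians(th); ux=np.array([np.cos(psi)*np.cos(a),np.sin(psi)*np.cos(a),np.sin(a)]); uy=np.array([-np.sin(psi),np.cos(psi),0]); uz=np.cross(ux,uy)
        X=t-[0,0,.01375]+ux*(-.060+off)+uz*(.012-.00925)
        print(off,th,(proj(p,X)[0]*1.4).round(1))
P=pk_polys(SPK,*pose_tray(.5622,-.3555,3.407)); overlay(p,P,'o9.png',(0,560,0,420),1.4)
```

```text
0 [[389.25760674 218.52971144]]
0.001 [[389.26919604 221.7198233 ]]
0.002 [[389.28073847 224.89655399]]
0.003 [[389.2922341  228.05993019]]
0 24 [387.4 222.2]
0 27 [387.5 224.3]
0 30 [387.5 226.8]
0 33 [387.5 229.5]
0.002 24 [387.4 227.5]
0.002 27 [387.5 229.4]
0.002 30 [387.5 231.7]
0.002 33 [387.5 234.3]
```

View pics/o9.png

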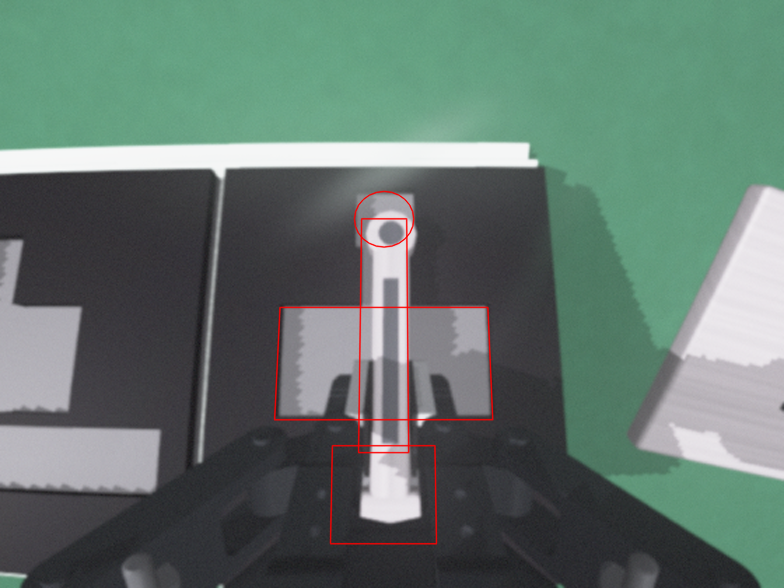

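Emit:
jog_arm:
  linear:
    - [-1, -4, 0]
    - [-2, -7, 0]
    - [-6, -4, -1]
    - [-11, -1.5, -2]
    - [-11, -1.5, -2]
    - [-11, -1.5, -2]
  spin: [0, 0, 0, 0, 0, 0]

```text
clock: 10.97
tool_pos: [0.5731, -0.3502, 0.0985]
orientation: [0.093, -0.095, 0.701, -0.7]
force: [-0.9, -0.7, -1.7]
grip_width: 0.0124
```

Run:
```python
from h import *
p=read_camera('side'); save('side10.png',p['frame'][70:210,230:380],4.5)
p=read_camera('wrist'); pickle.dump(p,open('wrist10.pkl','wb'))
P=pk_polys(SPK,*pose_tray(.5622,-.3555,3.407)); overlay(p,P,'o10.png',(0,560,0,420),1.4)
s,R=st(); print(s['tool_pos'],np.arctan2(R[1,2],R[0,2]),s['force'],(-p['R'].T@p['t'])-[.0771,.0204,.1259]);plan([.5667,-.3543,.0878])
```

```text
[ 0.57304347 -0.3509463   0.09912568] -1.3049138600027175 [-0.44897249 -0.28926223 -2.58058957] [ 0.57344327 -0.35078763  0.09852767]
tool mm [ 7.  11.3  1.6] t 11.0667
```

View pics/side10.png

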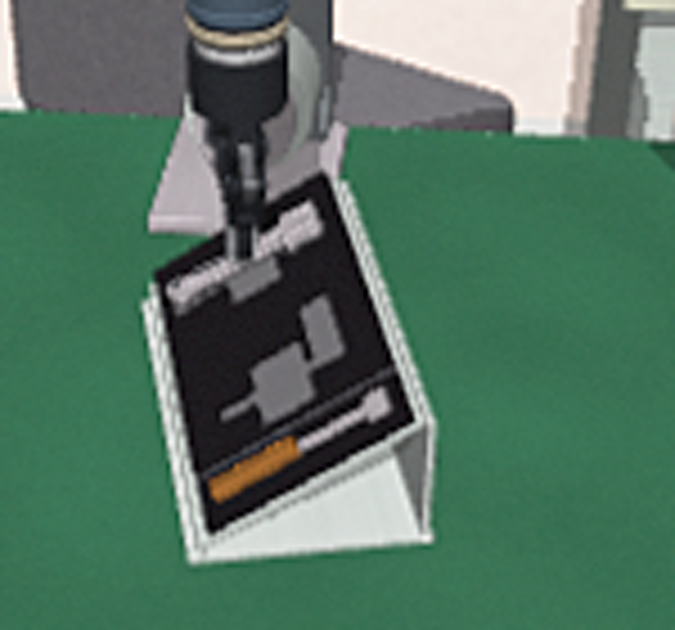

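View pics/o10.png

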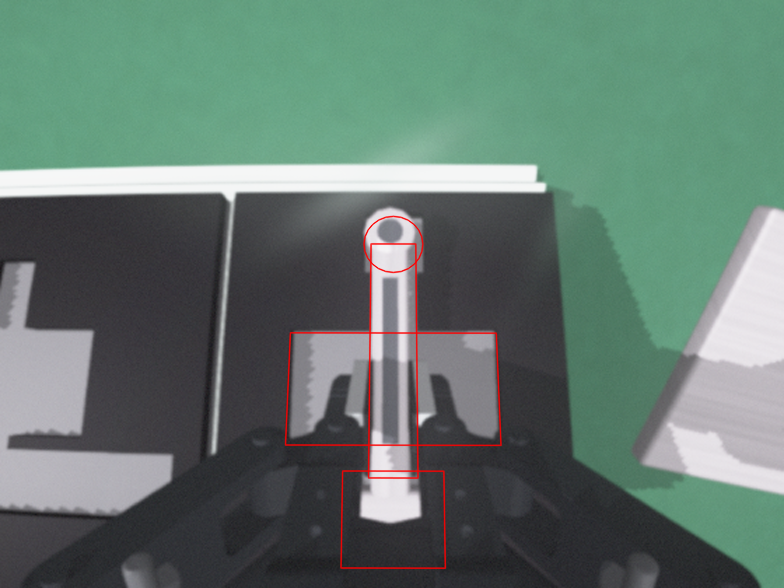

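Emit:
jog_arm:
  linear:
    - [-2.3, 1.3, 1.4]
    - [-2.3, 1.3, 1.4]
    - [-0.8, 3.9, 1.4]
    - [0.7, 6.5, 1.4]
    - [2.2, 9.1, 1.4]
    - [2.7, 10, 1.4]
    - [2.7, 10, 1.4]
    - [2.7, 10, 1.4]
  spin: [0, 0, 0, 0, 0, 0, 0, 0]

```text
clock: 11.73
tool_pos: [0.5713, -0.3532, 0.09]
orientation: [-0.094, 0.094, -0.701, 0.701]
force: [-0.6, -0.1, -1.0]
grip_width: 0.0127
```

Run:
```python
from h import *
p=read_camera('side'); save('side11.png',p['frame'][70:210,230:380],4.5)
p=read_camera('wrist'); pickle.dump(p,open('wrist11.pkl','wb'))
P=pk_polys(SPK,*pose_tray(.5622,-.3555,3.407)); overlay(p,P,'o11.png',(0,560,0,420),1.4)
s,R=st(); print(s['tool_pos'],np.arctan2(R[1,2],R[0,2]),s['force'],(-p['R'].T@p['t'])-[.0771,.0204,.1259]);plan([.5690,-.3537,.0865])
```

```text
[ 0.57133625 -0.35320573  0.09000293] -1.3050152335976866 [-0.06430417  0.20102432 -1.3556985 ] [ 0.57149204 -0.35326542  0.08989337]
tool mm [ 2.4  3.5 -0.1] t 11.8333
```

View pics/side11.png

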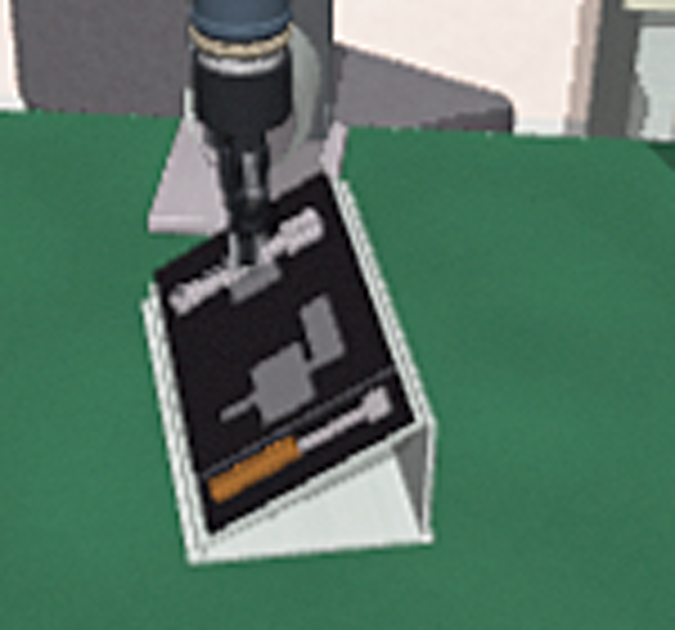

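View pics/o11.png

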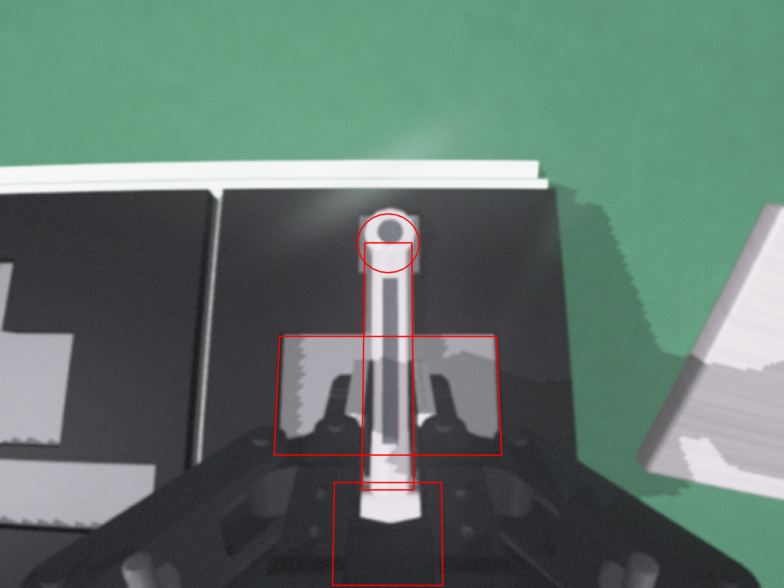

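Run:
```python
from h import *
p=pickle.load(open('wrist11.pkl','rb'))
R,t=pose_tray(.5622,-.3555,3.407)
for n in [0,3,4,5,7]:
    X=lambda x,y,z:t+R@np.array([x,y,z+n])*1 if 0 else t+R@(np.array([x,y,z+n])/1e3)
    print(n,'hole',(proj(p,X(-60,0,12))*1.4).round(1),'discend',(proj(p,X(-70,0,12))*1.4).round(1),'pkend',(proj(p,t+R@np.array([-.0725,0,.007]))*1.4).round(1))
f=p['frame']; save('c11.png',f[140:270,215:350],5)
```

```text
0 hole [[387.6 237.9]] discend [[387.6 214.1]] pkend [[387.7 213.1]]
3 hole [[387.5 235.3]] discend [[387.6 211.1]] pkend [[387.7 213.1]]
4 hole [[387.5 234.4]] discend [[387.6 210.1]] pkend [[387.7 213.1]]
5 hole [[387.5 233.5]] discend [[387.6 209.1]] pkend [[387.7 213.1]]
7 hole [[387.5 231.7]] discend [[387.5 207. ]] pkend [[387.7 213.1]]
```

View pics/c11.png

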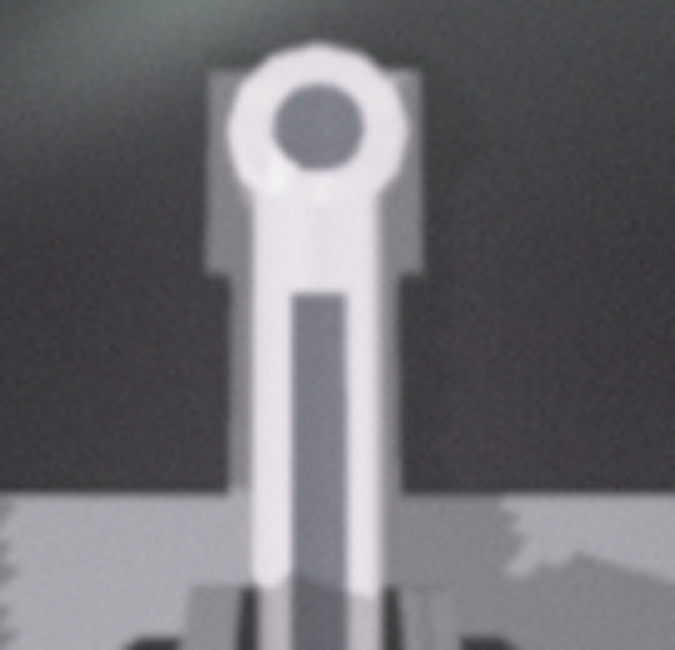

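Run:
```python
from h import *
SPK2=[rect(-60,34,-7-c,7+c),rect(34-c,64+c,-17-c,17+c),rect(-72.5,-47.5,-12.5,12.5),rect(-22,22,-42,42)]
w=pickle.load(open('wrist1.pkl','rb'));s=pickle.load(open('scene1.pkl','rb'));w0=pickle.load(open('wrist10.pkl','rb'))
for nm,v in [('w',[w]),('s',[s]),('ws',[w,s])]:
    x,f=fit(v,lambda q:pk_polys(SPK2,*pose_tray(*q)),[.562,-.3555,3.407],[.005,.005,.05],pad=6);print(nm,x.round(4),f)
p=pickle.load(open('wrist11.pkl','rb'))
im=pk_polys(SPK2,*pose_tray(.5622,-.3555,3.407))
R,t=pose_tray(*x); print((proj(p,t+R@np.array([-.0725,0,.007]))*1.4), (proj(p,t+R@np.array([-.022,0.042,.007]))*1.4))
overlay(p,pk_polys(SPK2,R,t),'o11b.png',(180,380,140,340),3.5)
```

```text
w [ 0.5622 -0.3556  3.4045] 0.17822209000587463
s [ 0.5624 -0.355   3.4355] 0.6650587320327759
ws [ 0.5622 -0.3555  3.4091] 0.424416720867157
[[387.2032322  213.19343489]] [[495.65927631 335.74222153]]
```

View pics/o11b.png

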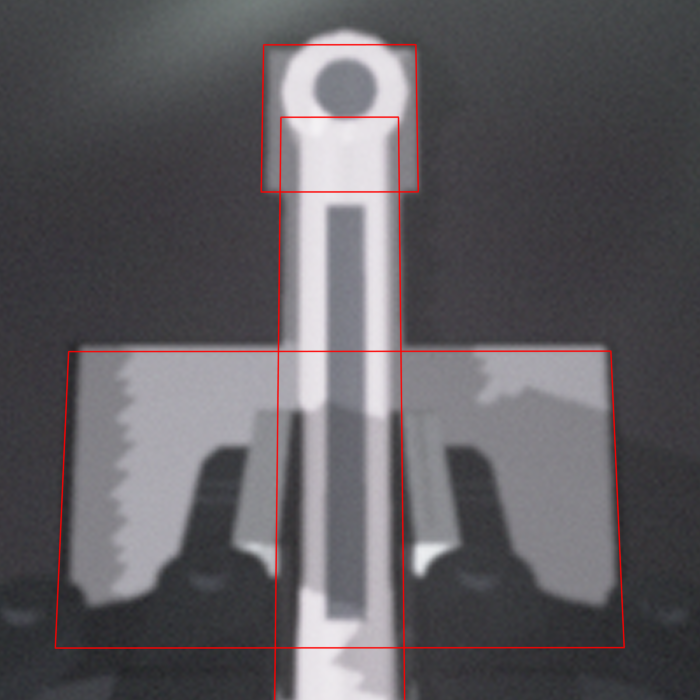

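Emit:
jog_arm:
  linear:
    - [0.7, 0.9, 0]
    - [1.4, 1.8, 0]
    - [2.0, 2.7, 0]
    - [2.6, 3.5, 0]
    - [2.6, 3.5, 0]
    - [2.6, 3.5, 0]
  spin: [0, 0, 0, 0, 0, 0]

```text
clock: 12.33
tool_pos: [0.5707, -0.3533, 0.0883]
orientation: [-0.095, 0.093, -0.701, 0.701]
force: [2.0, 1.8, 6.2]
grip_width: 0.0122
```

```bash
cat > look.py <<'E'
import sys
from h import *
n=sys.argv[1]
SPK2=[rect(-60,34,-7-c,7+c),rect(34-c,64+c,-17-c,17+c),rect(-72.5,-47.5,-12.5,12.5),rect(-22,22,-42,42)]
p=read_camera('side'); save('s'+n+'.png',p['frame'][70:210,230:380],4.5);pickle.dump(p,open('side%s.pkl'%n,'wb'))
p=read_camera('wrist'); pickle.dump(p,open('wrist%s.pkl'%n,'wb'))
overlay(p,pk_polys(SPK2,*pose_tray(.5622,-.3555,3.407)),'o%s.png'%n,(150,420,120,380),2.8)
s,R=st(); print(s['tool_pos'],np.arctan2(R[1,2],R[0,2]),s['force'],s['wrist_torque']);plan([.5690,-.3537,.0865])
E
python3 look.py 12
```

```text
[ 0.5706874  -0.35338931  0.08825479] -1.3041218461284103 [2.25150083 2.92410106 6.59704525] [ 0.45490546 -0.08975999 -0.00175336]
tool mm [ 1.7  1.7 -0.1] t 12.4333
```

View pics/o12.png

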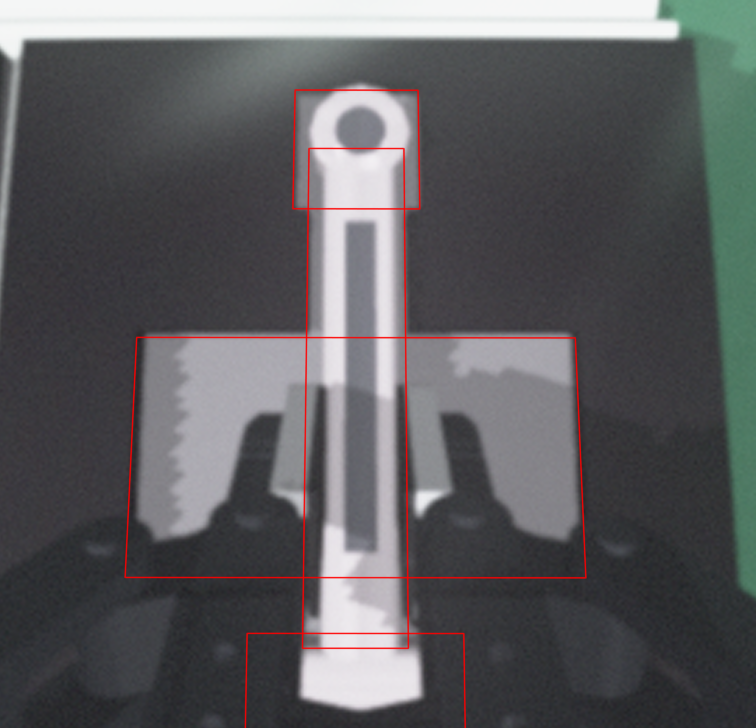

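View pics/s12.png

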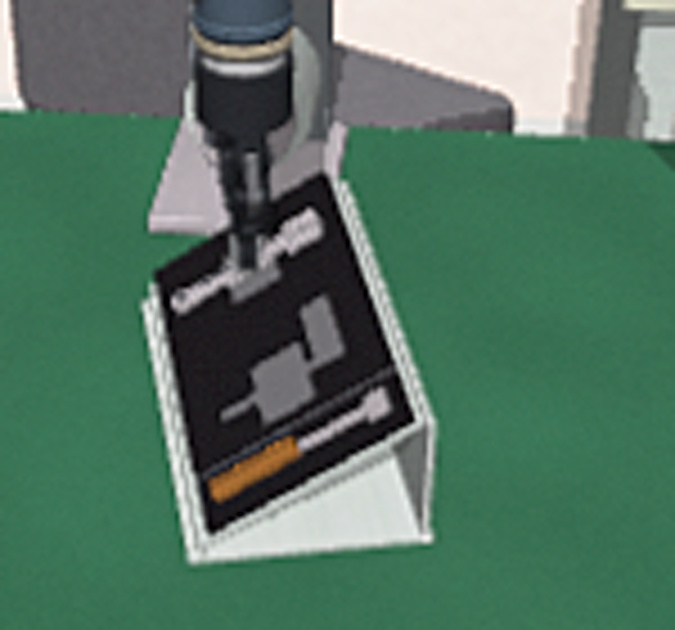

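Emit:
jog_arm:
  linear:
    - [0.6, -1.0, 0]
    - [1.3, -1.0, 0]
    - [1.6, -0.3, 0]
    - [1.9, 0.5, 0]
    - [1.9, 0.5, 0]
    - [1.9, 0.5, 0]
  spin: [0, 0, 0, 0, 0, 0]

```text
clock: 12.93
tool_pos: [0.5701, -0.3535, 0.0885]
orientation: [-0.096, 0.092, -0.7, 0.701]
force: [3.3, 3.5, 10.1]
grip_width: 0.0123
```

```bash
python3 look.py 13
```

```text
[ 0.57013534 -0.35358547  0.08851477] -1.303699214221996 [ 2.96394707  3.47180576 10.09848003] [ 0.71965924 -0.51184595 -0.06120948]
tool mm [ 1.1  2.  -0.2] t 13.0333
```

View pics/o13.png

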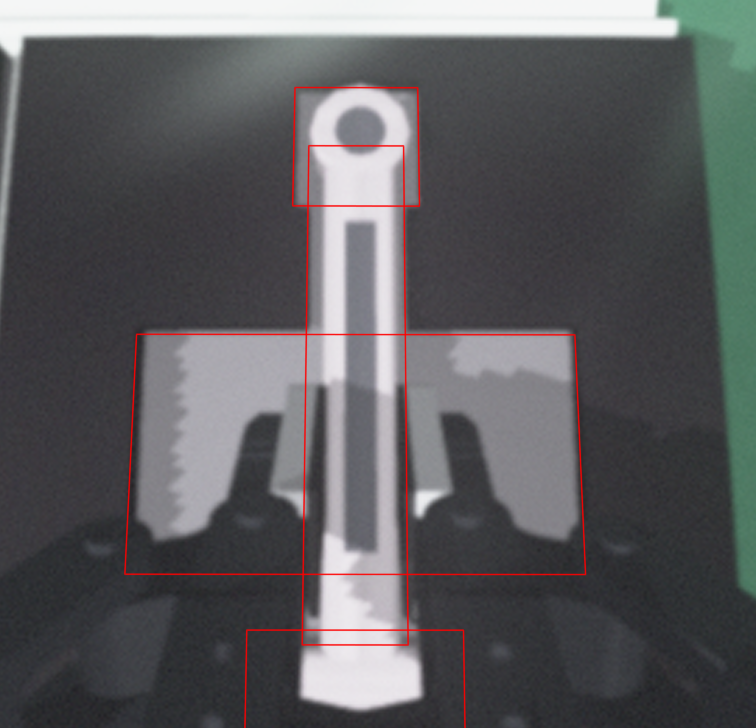

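Run:
```python
from h import *
p=read_camera('scene'); pickle.dump(p,open('scene13.pkl','wb'))
save('sc13.png',p['frame'][280:360,130:240],7)
R,t=pose_tray(.5622,-.3555,3.407)
SPp=[(q,h) for q,h in SP]
overlay(p,ob_polys(SP,R,t),'sc13o.png',(130,240,280,360),7)
q=pickle.load(open('side13.pkl','rb')); save('sd13.png',q['frame'][100:160,250:340],8)
```

```text
(no output)
```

View pics/sc13.png

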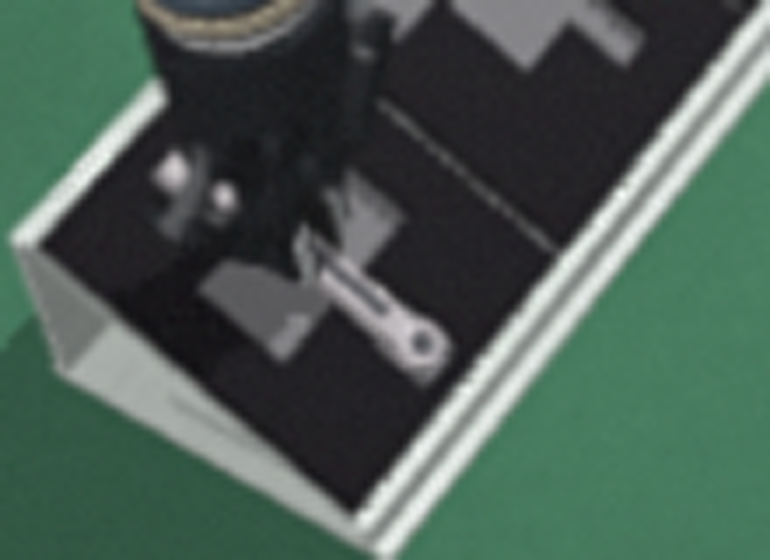

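View pics/sc13o.png

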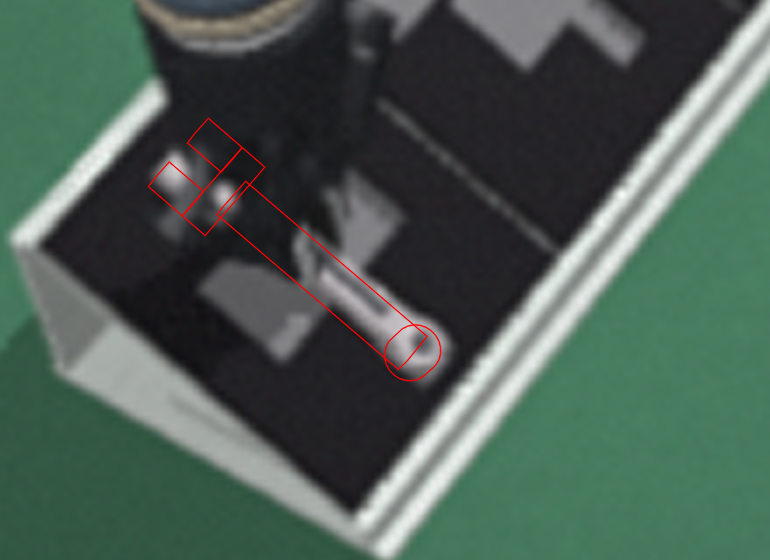

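View pics/sd13.png

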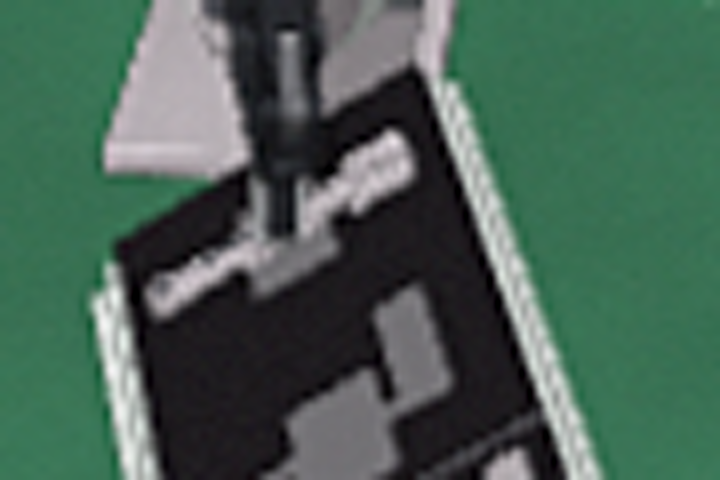

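Emit:
jog_arm:
  linear:
    - [0, 0, 0]
    - [0, 0.5, 0]
    - [0.3, 1.2, -0.3]
    - [0.5, 2, -0.6]
    - [0.8, 2.5, -0.6]
    - [0.8, 2.5, -0.6]
    - [0.8, 2.5, -0.6]
  spin: [0, 0, 0, 0, 0, 0, 0]
  grip_force: 20

```text
clock: 13.67
tool_pos: [0.5701, -0.3536, 0.0884]
orientation: [-0.097, 0.091, -0.7, 0.702]
force: [2.2, 5.0, 20.6]
grip_width: 0.0124
```

```bash
python3 look.py 14;  python3 - <<'E'
from h import *
p=read_camera('scene'); pickle.dump(p,open('scene14.pkl','wb'))
save('sc14.png',p['frame'][280:360,130:240],7)
E
```

```text
[ 0.570109   -0.35353641  0.08844123] -1.3036598953422018 [ 1.61452107  5.782655   20.44733706] [ 1.13165426 -0.03026336 -0.06496604]
tool mm [ 1.1  1.9 -0.1] t 13.7667
```

View pics/o14.png

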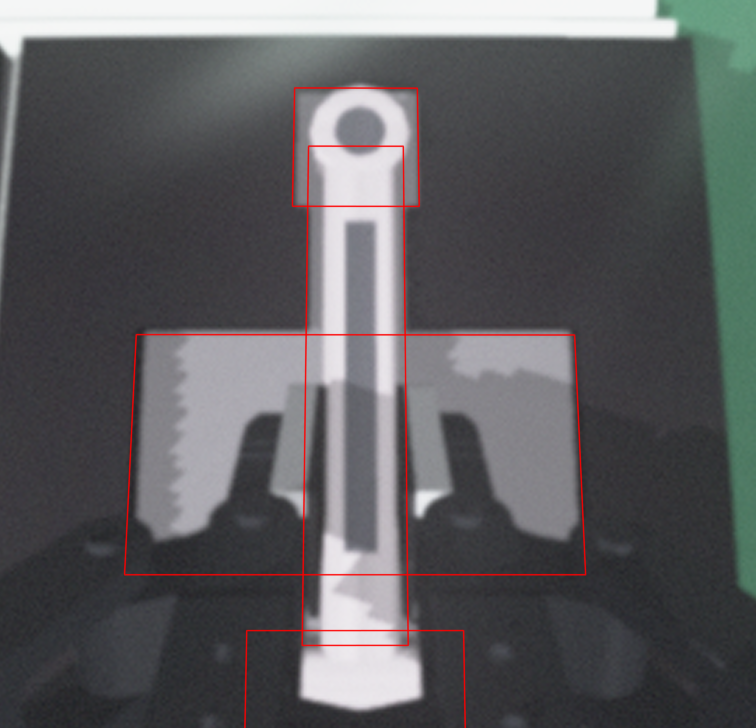

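View pics/sc14.png

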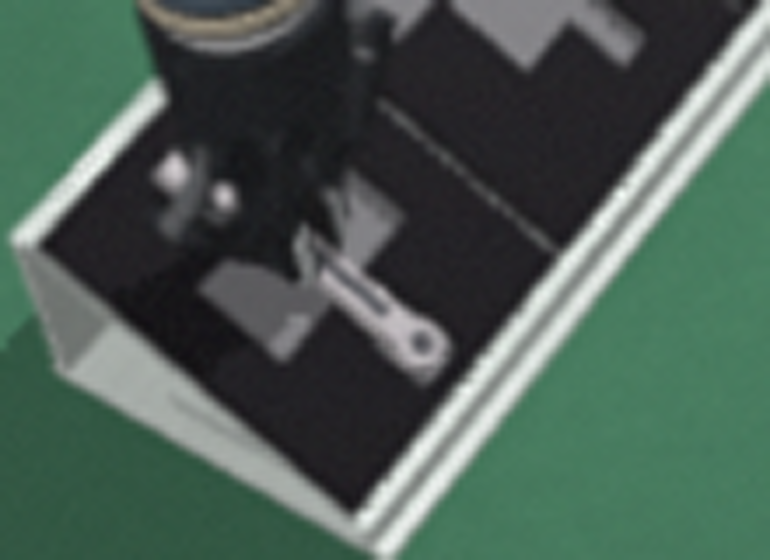

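Run:
```python
from h import *
w=pickle.load(open('wrist14.pkl','rb'));s=pickle.load(open('scene14.pkl','rb'))
# refine hole centers: dark blob centroid
def hole(p,uv,r=6):
    k=8; im=cv2.resize(cv2.cvtColor(p['frame'],cv2.COLOR_BGR2GRAY),None,fx=k,fy=k,interpolation=cv2.INTER_CUBIC).astype(float)
    x,y=[int(v*k) for v in uv]; R=int(r*k); c=im[y-R:y+R,x-R:x+R]; th=(c.max()+c[R-4:R+4,R-4:R+4].min())/2
    n,l,st_,ce=cv2.connectedComponentsWithStats((c<th).astype(np.uint8)); i=l[R,R]; print('area',st_[i][4]/k/k)
    return (ce[i]+[x-R,y-R]+.5)/k-.5
hw=hole(w,(278.6,166.8),10); hs=hole(s,(190.5,329),3.5); print(hw,hs)
A=[];b=[]
for p,h in [(w,hw),(s,hs)]:
    o,v=ray(p,h); v/=np.linalg.norm(v); M=np.eye(3)-np.outer(v,v); A.append(M); b.append(M@o)
X=np.linalg.lstsq(np.vstack(A),np.hstack(b),rcond=None)[0]
res=[np.linalg.norm(A[i]@X-b[i]) for i in range(2)]
R,t=pose_tray(.5622,-.3555,3.407); print('local',(R.T@(X-t)*1e3).round(1),'res',res)
print('expected scene px seated',proj(s,t+R@np.array([-.06,0,.012])),'wrist',proj(w,t+R@np.array([-.06,0,.012])))
```

```text
area 239.5625
area 7.28125
[278.14736336 166.31320115] [189.78272532 328.50348712]
local [-59.    0.4  19.9] res [np.float64(0.0007772516613435377), np.float64(0.0007772516613432047)]
expected scene px seated [[189.04497868 329.36437696]] wrist [[276.60732047 168.5970239 ]]
```

Run:
```python
from h import *
d=pickle.load(open('side14.pkl','rb'));psi=3.407
x,f=fit([d],lambda q:pk_polys(SQK,*pose_tray(q[0],q[1],psi)),[.519,-.192],[.005,.005],pad=5);print(x,f)
b=x-np.array([.5183,-.194]); print('bias',b)
R,t=pose_tray(.5622+b[0],-.3555+b[1],psi)
def tilt(n_tail,n_tip,dx=0,dy=0):
    a=np.arctan2(n_tip-n_tail,124.); Q=np.array([[np.cos(a),0,-np.sin(a)],[0,1,0],[np.sin(a),0,np.cos(a)]])
    o=np.array([dx,dy,n_tail+(n_tip-n_tail)*60/124])/1e3
    return R@Q,t+R@o
for nm,a in [('seat',(0,0)),('face',(7,7)),('tail',(7,0)),('up1tail',(6,0,1.5,.5))]:
    overlay(d,ob_polys(SP,*tilt(*a)),'ov_%s.png'%nm,(255,335,100,150),8)
ims=[cv2.imread('pics/ov_%s.png'%n) for n in ['seat','face','tail','up1tail']]
m=np.vstack([np.hstack(ims[:2]),np.hstack(ims[2:])]); cv2.imwrite('pics/ov.png',cv2.resize(m,(800,500)))
```

```text
[ 0.52060405 -0.18832523] 0.500714898109436
bias [0.00230405 0.00567477]
```

View pics/ov.png

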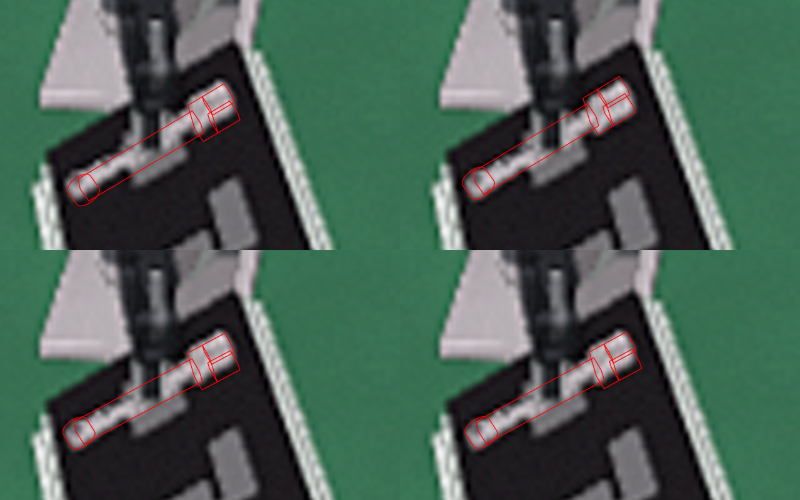

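```bash
cat >> h.py <<'E'
PSI=3.407; SPX=np.array([.5622,-.3555])
def tiltpose(dx,dy,nt,nj,b=(0,0)):
    R,t=pose_tray(SPX[0]+b[0],SPX[1]+b[1],PSI)
    a=np.arctan2(nj-nt,.124); Q=np.array([[np.cos(a),0,-np.sin(a)],[0,1,0],[np.sin(a),0,np.cos(a)]])
    return R@Q,t+R@np.array([dx,dy,nt+(nj-nt)*60/124])
E
python3 - <<'E'
from h import *
d=pickle.load(open('side14.pkl','rb'));s=pickle.load(open('scene14.pkl','rb'))
x,f=fit([s],lambda q:pk_polys(SQK,*pose_tray(q[0],q[1],PSI)),[.519,-.192],[.005,.005],pad=5);print('scene sq',x,f)
ENDS=[SP[1],SP[2],SP[3],SP[4],(rect(-60,-40,-7,7),12)]
TAIL=[(rect(-60,-25,-7,7),12),SP[4]]
for b in [(0,0),(.0023,.0057),(.0015,.004)]:
    x,f=fit([d],lambda q:ob_polys(ENDS,*tiltpose(q[0],0.0005,q[1],q[2],b)),[0,.004,.004],[.003,.003,.003],pad=3);print('side',b,(x*1e3).round(1),round(f,3))
# full spk pocket check in earlier side pictures
d0=pickle.load(open('side0.pkl','rb'))
SPK2=[rect(-60,34,-7-c,7+c),rect(34-c,64+c,-17-c,17+c),rect(-72.5,-47.5,-12.5,12.5),rect(-22,22,-42,42)]
for ps in [SPK2,SQK]:
  x,f=fit([d0],lambda q:pk_polys(ps,*pose_tray(q[0],q[1],PSI)),[.562,-.352] if ps is SPK2 else [.519,-.19],[.005,.005],pad=4);print('side0',x.round(4),f)
E
```

```text
scene sq [ 0.51841486 -0.19292628] 0.18256081640720367
side (0, 0) [-3.4  3.4  5. ] 0.558
side (0.0023, 0.0057) [0.8 5.  6.2] 0.558
side (0.0015, 0.004) [-0.6  4.   5.9] 0.551
side0 [ 0.5646 -0.3503] 0.8064767122268677
side0 [ 0.5204 -0.1898] 0.4190831482410431
```

Run:
```python
from h import *
for n in ['11','12','13','14']:
    p=pickle.load(open('wrist%s.pkl'%n,'rb'))
    g=cv2.cvtColor(p['frame'],cv2.COLOR_BGR2GRAY).astype(float)
    row=g[160:188]; 
    print(n); print(g[164:169,245:312].mean(0).round(0).astype(int).tolist())
    print('col',g[140:176,276:281].mean(1).round(0).astype(int).tolist())
p=pickle.load(open('wrist14.pkl','rb')); save('c14.png',p['frame'][140:200,240:320],10)
```

```text
11
[74, 75, 75, 74, 73, 72, 73, 74, 72, 71, 76, 95, 120, 132, 141, 173, 212, 225, 227, 226, 226, 227, 225, 218, 193, 155, 133, 127, 126, 125, 126, 126, 127, 128, 129, 129, 129, 128, 127, 127, 130, 142, 176, 212, 222, 225, 225, 224, 224, 220, 204, 170, 139, 119, 92, 72, 66, 67, 66, 66, 66, 64, 66, 66, 65, 68, 67]
col [96, 96, 91, 89, 88, 86, 87, 92, 128, 175, 212, 223, 224, 225, 225, 219, 195, 159, 134, 129, 128, 128, 128, 128, 128, 127, 129, 127, 127, 125, 128, 128, 131, 155, 200, 225]
12
[77, 77, 76, 76, 77, 76, 76, 74, 75, 75, 83, 105, 124, 133, 139, 164, 202, 222, 226, 227, 226, 226, 225, 220, 199, 158, 132, 127, 127, 126, 125, 126, 126, 127, 129, 128, 129, 129, 128, 129, 130, 140, 174, 213, 223, 225, 224, 224, 223, 218, 200, 165, 138, 122, 98, 76, 69, 69, 71, 73, 73, 73, 73, 71, 71, 70, 72]
col [100, 98, 97, 94, 93, 89, 88, 85, 87, 106, 150, 195, 218, 223, 225, 224, 220, 201, 166, 139, 130, 129, 130, 128, 127, 127, 128, 127, 128, 127, 128, 127, 127, 133, 163, 207]
13
[77, 76, 76, 75, 76, 77, 76, 74, 75, 75, 86, 108, 126, 134, 140, 164, 203, 223, 226, 226, 226, 226, 226, 219, 195,
[... 165 characters left out ...]
 72, 72, 73, 72, 72, 73, 74, 72]
col [102, 98, 96, 93, 91, 90, 88, 85, 85, 103, 148, 193, 218, 224, 224, 225, 221, 204, 169, 140, 130, 129, 128, 130, 129, 128, 128, 127, 126, 127, 127, 127, 128, 132, 156, 197]
14
[76, 77, 76, 77, 77, 75, 77, 75, 74, 77, 85, 110, 127, 133, 140, 167, 205, 222, 226, 226, 227, 226, 225, 218, 190, 152, 131, 127, 127, 126, 126, 126, 128, 128, 129, 129, 129, 131, 129, 128, 130, 143, 177, 214, 223, 225, 225, 224, 223, 216, 193, 159, 136, 119, 93, 73, 70, 70, 70, 72, 72, 73, 72, 73, 72, 71, 73]
col [100, 98, 96, 94, 91, 91, 88, 87, 85, 98, 141, 188, 215, 223, 224, 224, 221, 207, 173, 143, 131, 129, 129, 127, 128, 129, 128, 128, 128, 126, 127, 127, 128, 129, 150, 190]
```

View pics/c14.png

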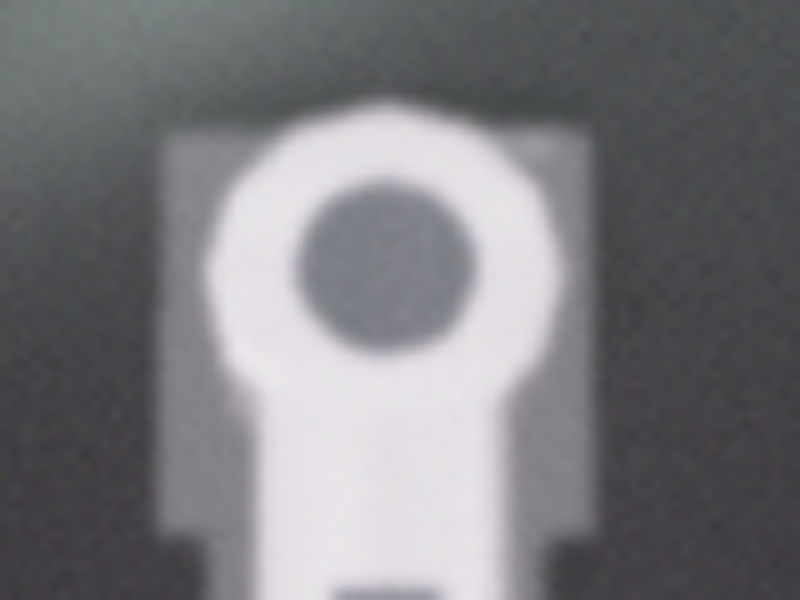

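Emit:
jog_arm:
  linear:
    - [-0.5, -1.5, 0.3]
    - [-0.6, -2, 0.5]
    - [-0.6, -2, 0.5]
  spin: [0, 0, 0]

```text
clock: 14.07
tool_pos: [0.5701, -0.3536, 0.0885]
orientation: [-0.097, 0.092, -0.7, 0.701]
force: [2.7, 3.8, 11.6]
grip_width: 0.0121
```

Emit:
jog_arm:
  linear:
    - [0, 0, 0]
    - [0, 0, 0]
    - [0, 0, 0]
    - [0, 0, 0]
  spin: [0, 0, 0, 0]
  fingers: 0.36

```text
clock: 14.4
tool_pos: [0.5669, -0.3548, 0.0858]
orientation: [-0.094, 0.093, -0.701, 0.701]
force: [1.0, 0.6, 5.6]
grip_width: 0.0305
```

```bash
python3 look.py 15
```

```text
[ 0.56688021 -0.35480248  0.08576499] -1.305385390735714 [1.18689496 0.1190434  5.23579745] [ 0.18015979 -0.15714744  0.05654199]
tool mm [-2.3 -0.7 -0.5] t 14.5
```

View pics/o15.png

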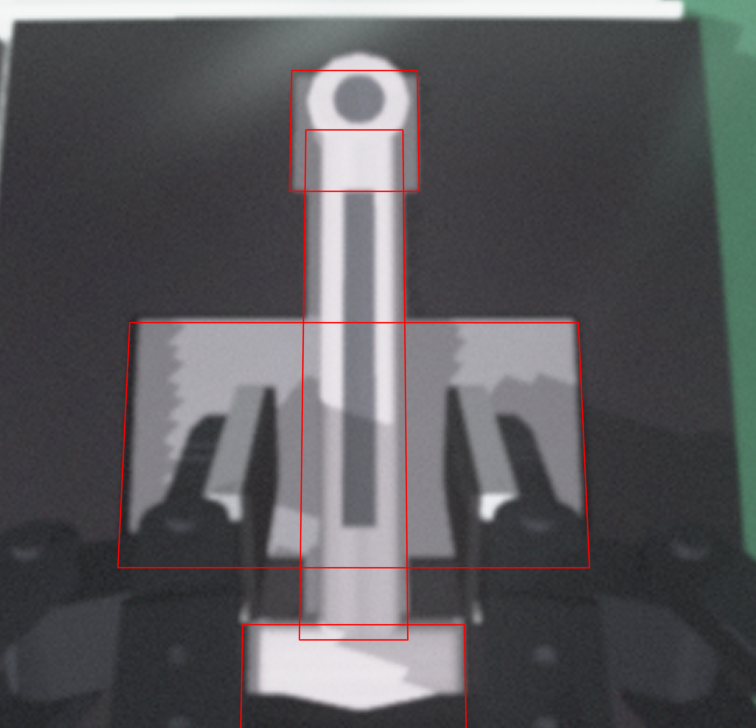

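View pics/s15.png

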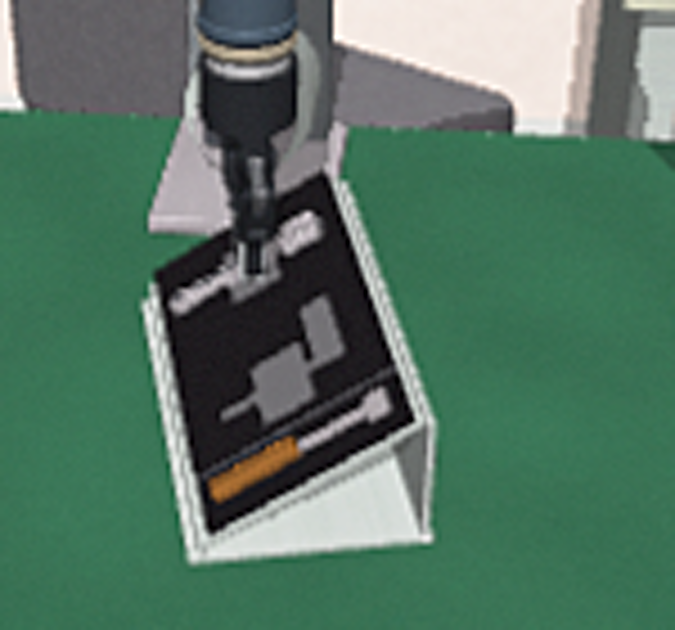

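Emit:
jog_arm:
  linear:
    - [-2, -10, 0]
    - [-10, -35, 0]
    - [-25, -70, 0]
    - [-25, -70, 0]
    - [-25, -70, 0]
  spin: [0, 0, 0, 0, 0]

```text
clock: 14.92
tool_pos: [0.5921, -0.3481, 0.1575]
orientation: [-0.095, 0.093, -0.7, 0.702]
force: [-0.9, 1.1, -0.9]
grip_width: 0.0308
```

```bash
python3 look.py 16
python3 - <<'E'
from h import *
p=pickle.load(open('wrist16.pkl','rb'));save('w16.png',p['frame'],1.4)
E
```

```text
[ 0.58948728 -0.34776265  0.1544495 ] -1.3055405589014548 [-0.49345576  0.06775687 -0.29254772] [-0.03221264 -0.02034491 -0.08997172]
tool mm [21.2 68.   0.4] t 15.0167
```

View pics/w16.png

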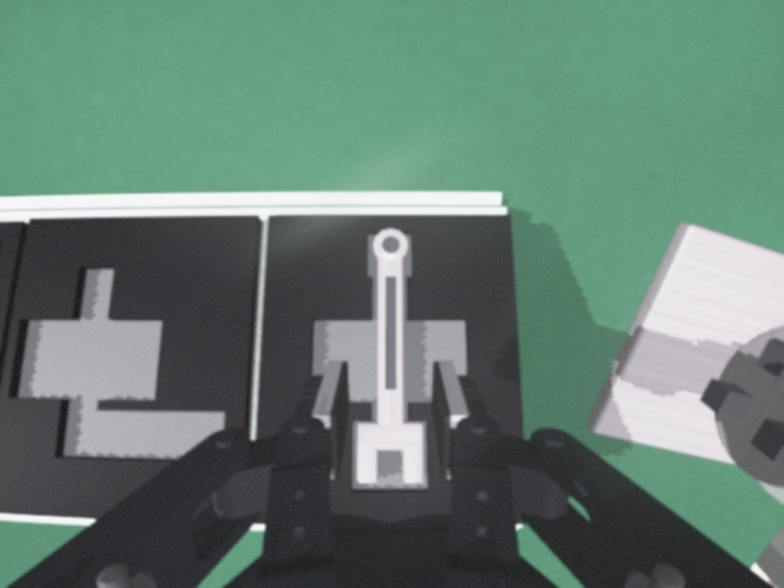

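View pics/s16.png

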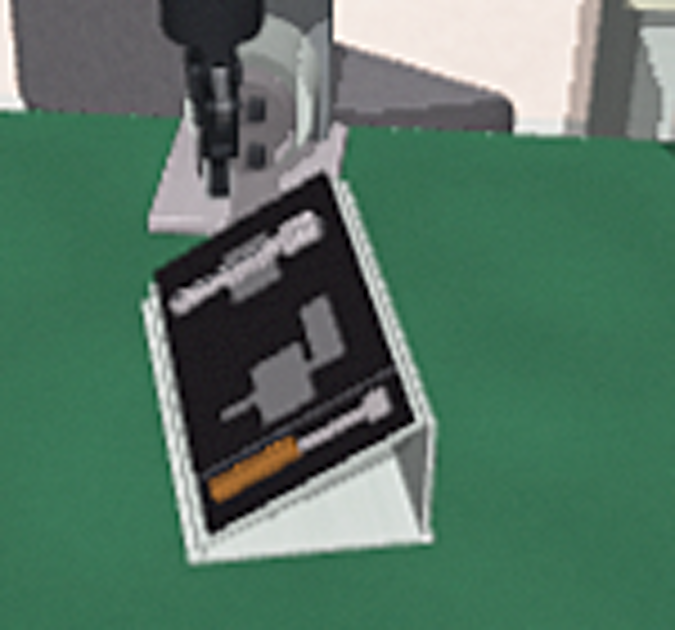

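Run:
```python
from h import *
p=pickle.load(open('wrist16.pkl','rb'));save('c16.png',p['frame'][155:355,215:345],4)
# fit spanner: dx,dy,nt,nj
for c0 in [(0,0,.002,.002),(-.002,0,.006,.006)]:
    x,f=fit([p],lambda q:ob_polys(SP,*tiltpose(*q)),c0,[.002,.002,.003,.003],pad=4);print((x*1e3).round(1),f)
overlay(p,ob_polys(SP,*tiltpose(*x)),'o16b.png',(215,345,155,355),4)
x,f=fit([p],lambda q:pk_polys(SQK,*pose_tray(q[0],q[1],PSI)),[.519,-.192],[.005,.005],pad=5);print('sq',x,f)
```

```text
[-1.8  0.5  9.8 -8.7] 0.38686278462409973
[-2.3  0.6  3.7  6.9] 0.398997962474823
sq [ 0.52172532 -0.20006686] 0.328139990568161
```

View pics/c16.png

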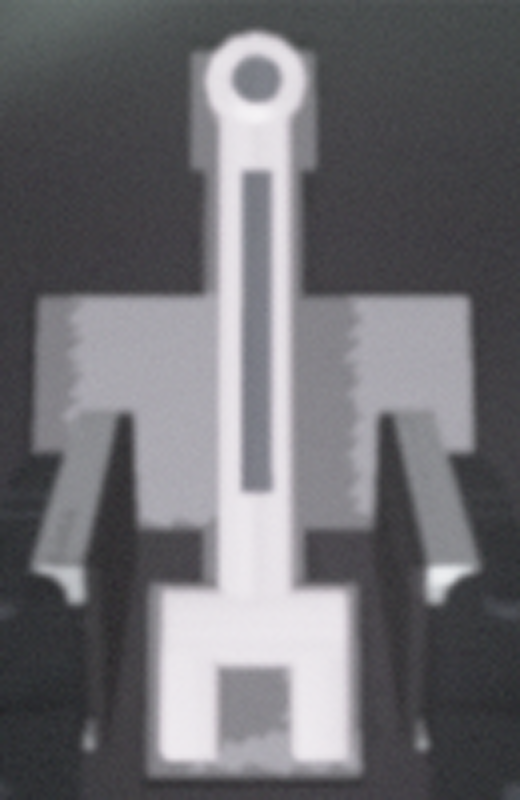

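View pics/o16b.png

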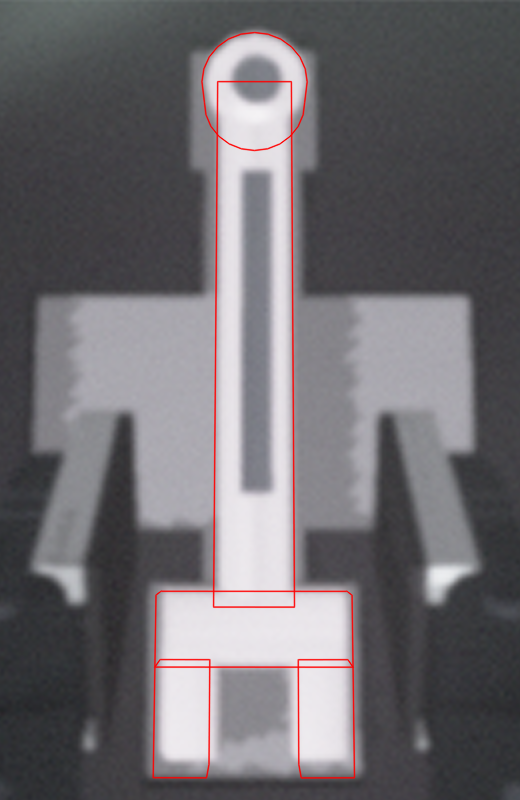

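Run:
```python
from h import *
from scipy.optimize import least_squares
p=pickle.load(open('wrist16.pkl','rb'))
full=lambda c:(np.array(c,float)+.5)/4-.5+[215,155]
pk=[((37,296),(-22,-42)),((470,296),(-22,42)),((148,777),(66.5,-19.5)),((362,777),(66.5,19.5)),((253,52),(-72.5,0)),((203,400),(None,-9.5)),((303,250),(None,9.5)),((203,250),(None,-9.5)),((170,528),(22,None)),((335,528),(22,None)),((32,450),(None,-42)),((475,450),(None,42))]
R0,t0=pose_tray(*SPX,PSI)
def P(v,X):  # perturb camera
    q=dict(p); dR=Ro.from_rotvec(v[:3]).as_matrix(); C=-p['R'].T@p['t']+v[3:]; q['R']=dR@p['R']; q['t']=-q['R']@C; return proj(q,X)
def solveline(v,uv,xy):
    pass
def res(v):
    r=[]
    for uv,(x,y) in pk:
        f=full(uv)
        if x is not None and y is not None:
            r+=list(P(v,t0+R0@np.array([x/1e3,y/1e3,.007]))[0]-f)
        elif x is None: # vertical-ish line y const : compare column at the row
            a=P(v,np.array([t0+R0@np.array([s,y/1e3,.007]) for s in (-.05,.03)])); u=np.interp(f[1],sorted(a[:,1]),a[np.argsort(a[:,1]),0]); r.append(u-f[0])
        else:
            a=P(v,np.array([t0+R0@np.array([x/1e3,s,.007]) for s in (-.03,.03)])); u=np.interp(f[0],a[:,0],a[:,1]); r.append(u-f[1])
    return np.r_[np.array(r)/.3, v[:3]/.02, v[3:]/.006]
o=least_squares(res,np.zeros(6)); v=o.x; print('cam pert',v.round(4)); print('res px',(res(v)[:-6]*.3).round(2))
sp=[((256,78),(-60,0,12),(1,1)),((256,30),(-70,0,12),(0,1)),((207,80),(-60,-10,12),(1,0)),((307,80),(-60,10,12),(1,0)),((159,762),(64,-17,12),(1,1)),((352,762),(64,17,12),(1,1)),((219,350),(0,-7,12),(1,0)),((295,350),(0,7,12),(1,0))]
def res2(w):
    R,t=tiltpose(w[0],w[1],w[2],w[3]); R=R@Ro.from_rotvec([0,0,w[4]]).as_matrix(); r=[]
    for uv,X,m in sp:
        d=P(v,t+R@(np.array(X)/1e3))[0]-full(uv); r+=[d[i] for i in (0,1) if m[i]]
    return np.array(r)
o2=least_squares(res2,[0,0,.002,.002,0],x_scale=[.001]*4+[.01]); print('dx dy nt nj',(o2.x*1e3).round(2)); print(res2(o2.x).round(2))
J=o2.jac; print('sd',(np.sqrt(np.diag(np.linalg.inv(J.T@J)))*.4e3).round(2))
for w in [(-.002,.0005,0,0,0),(-.002,.0005,.003,.003,0),(-.002,.0005,.007,.0,0)]: print(w,res2(w).round(1))
```

```text
cam pert [-0.0045 -0.0011 -0.0032  0.0002  0.0008  0.0056]
res px [ 0.17  0.19 -0.27 -0.06 -0.22  0.23 -0.05  0.07 -0.06 -0.41  0.25 -0.34
  0.45  0.02 -0.09  0.26 -0.18]
dx dy nt nj [-2.46  0.52  7.05  4.87 -4.29]
[ 0.22  0.26 -0.1  -0.56  0.5  -0.16 -0.11  0.31 -0.04 -0.23 -0.07]
sd [0.21 0.11 1.51 2.37 2.1 ]
(-0.002, 0.0005, 0, 0, 0) [-0.1  3.5  3.5 -0.6 -0.2  0.7 -1.1  0.1 -1.2 -0.  -0.3]
(-0.002, 0.0005, 0.003, 0.003, 0) [-0.1  2.2  2.1 -0.7 -0.1  0.4 -0.2  0.5 -0.3 -0.1 -0.2]
(-0.002, 0.0005, 0.007, 0.0, 0) [-0.1  1.5  1.  -0.9  0.2  0.7 -0.2  0.2 -0.4 -0.2 -0.2]
```

Run:
```python
from h import *
s,R=st();print(s['tool_pos'],s['clock']);plan([.5697,-.3536,.105])
```

```text
[ 0.58948728 -0.34776265  0.1544495 ] 15.0167
tool mm [20.5 49.5  0.5] t 15.0167
```

Emit:
jog_arm:
  linear:
    - [10, 25, 0.3]
    - [20, 45, 0.3]
    - [20.5, 49, 0.3]
    - [20.5, 49, 0.3]
    - [20.5, 49, 0.3]
  spin: [0, 0, 0, 0, 0]
  fingers: 0.36

```text
clock: 15.43
tool_pos: [0.5712, -0.3534, 0.106]
orientation: [0.093, -0.094, 0.701, -0.701]
force: [-0.0, 0.2, 0.3]
grip_width: 0.0306
```

Run:
```python
from h import *
s,R=st();print(s['tool_pos'],s['clock'],s['force'],np.arctan2(R[1,2],R[0,2]));plan([.5697,-.3536,.0890])
```

```text
[ 0.57117031 -0.35342764  0.10604527] 15.4333 [-0.04777747  0.17023659  0.32159879] -1.3053910771754182
tool mm [ 1.5 17.  -0.2] t 15.4333
```

Emit:
jog_arm:
  linear:
    - [1, 10, -0.2]
    - [1.5, 16.5, -0.2]
    - [1.5, 16.5, -0.2]
    - [1.5, 16.5, -0.2]
  spin: [0, 0, 0, 0]

```text
clock: 15.77
tool_pos: [0.5696, -0.3533, 0.0894]
orientation: [0.094, -0.094, 0.701, -0.701]
force: [0.9, -0.1, -0.4]
grip_width: 0.0307
```

Emit:
jog_arm:
  linear:
    - [0, 0, 0]
    - [0, 0, 0]
    - [0, 0, 0]
    - [0, 0, 0]
  spin: [0, 0, 0, 0]
  fingers: 0
  grip_force: 30

```text
clock: 16.1
tool_pos: [0.57, -0.3537, 0.0903]
orientation: [-0.094, 0.093, -0.701, 0.701]
force: [-1.1, -0.3, 2.0]
grip_width: 0.0125
```

Run:
```python
from h import *
s,R=st();print(s['tool_pos'],s['clock'],s['force'],s['grip_width']);plan([.5667,-.3543,.0878])
```

```text
[ 0.56997822 -0.35367128  0.09028748] 16.1 [-1.12062375 -0.27177852  2.00969062] 0.01252809097089423
tool mm [ 3.3  2.5 -0.3] t 16.1
```

Emit:
jog_arm:
  linear:
    - [-1, -2, 0]
    - [0, -2.8, 0]
    - [1.6, -3.2, 0]
    - [1.6, -3.2, 0]
    - [1.6, -3.2, 0]
  spin: [0, 0, 0, 0, 0]
  grip_force: 40

```text
clock: 16.52
tool_pos: [0.5676, -0.354, 0.0927]
orientation: [0.093, -0.094, 0.701, -0.701]
force: [-0.1, -0.1, -2.2]
grip_width: 0.0121
```

Emit:
jog_arm:
  linear:
    - [0.5, 1, 0]
    - [1, 2, 0]
    - [1.5, 3, 0]
    - [2, 4, 0]
    - [2.2, 5, 0]
    - [2.2, 5.5, 0]
    - [2.2, 5.5, 0]
  spin: [0, 0, 0, 0, 0, 0, 0]
  grip_force: 20

```text
clock: 17.1
tool_pos: [0.569, -0.3545, 0.0909]
orientation: [-0.096, 0.092, -0.7, 0.702]
force: [0.5, 2.8, 11.6]
grip_width: 0.0123
```

```bash
python3 look.py 17;python3 - <<'E'
from h import *
plan([.5667,-.3543,.0878])
E
```

```text
[ 0.56903416 -0.35451877  0.09085819] -1.3040988579229698 [ 0.14645295  3.52173356 11.07431181] [ 0.60223454 -0.13694595  0.03757174]
tool mm [-0.2  4.4 -0.8] t 17.2
tool mm [ 2.2  3.  -0.8] t 17.2
```

View pics/o17.png

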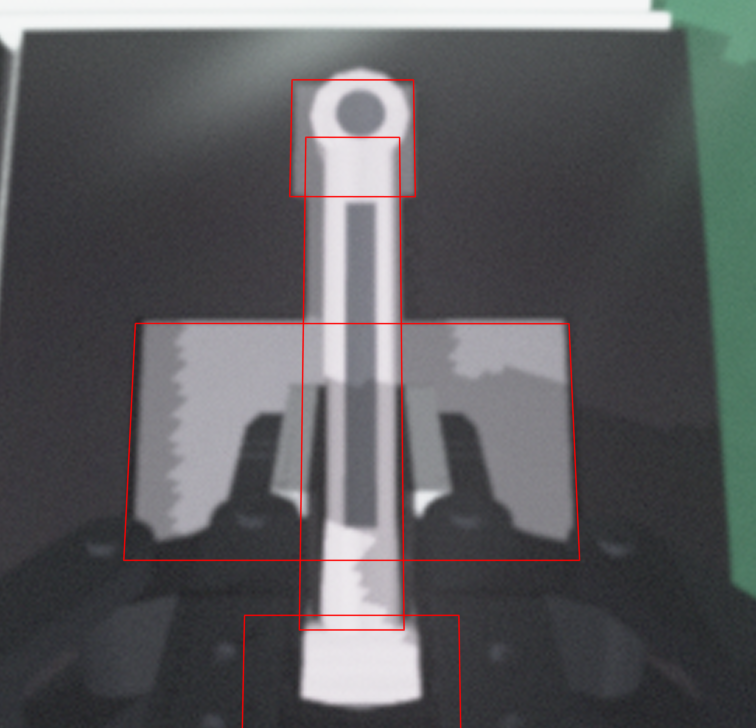

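Emit:
jog_arm:
  linear:
    - [-0.5, -4, 0]
    - [-1, -8, -0.8]
    - [-1, -8, -1.6]
    - [-1, -8, -1.6]
    - [-1, -8, -1.6]
  spin: [0, 0, 0, 0, 0]
  grip_force: 40

```text
clock: 17.62
tool_pos: [0.5665, -0.3525, 0.095]
orientation: [0.094, -0.094, 0.701, -0.701]
force: [2.9, 0.4, -2.6]
grip_width: 0.0123
```

```bash
python3 look.py 18;python3 - <<'E'
from h import *
plan([.5667,-.3543,.0878])
p=pickle.load(open('wrist18.pkl','rb')); save('c18.png',p['frame'][130:350,200:360],3.5)
E
```

```text
[ 0.56651636 -0.3525159   0.09503679] -1.3048990914352578 [ 1.9814788  -0.41589521 -3.00371807] [ 0.06157382 -0.45120679  0.0111625 ]
tool mm [-2.1  8.5  1.8] t 17.7167
tool mm [0.3 7.2 1.8] t 17.7167
```

View pics/c18.png

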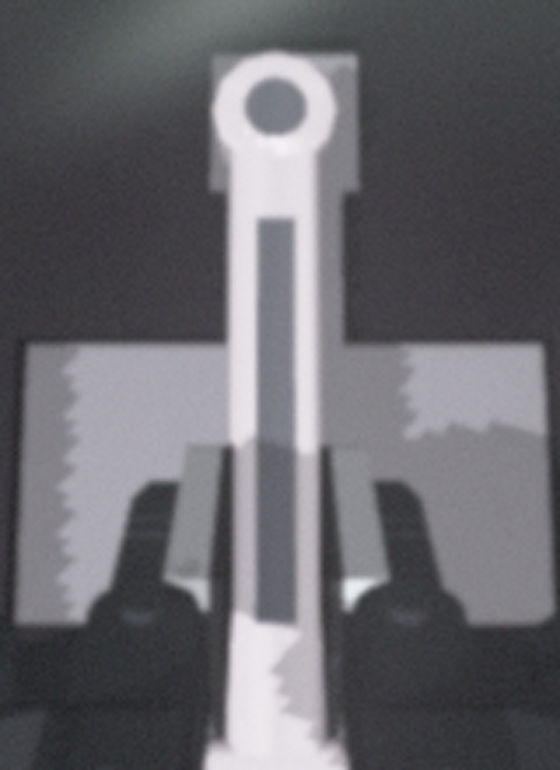

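Emit:
jog_arm:
  linear:
    - [-1, -0.5, 0.8]
    - [-2.3, 0.3, 1.7]
    - [-2.3, 0.3, 1.7]
    - [-2.3, 0.3, 1.7]
  spin: [0, 0, 0, 0]

```text
clock: 18.05
tool_pos: [0.5687, -0.354, 0.0949]
orientation: [0.093, -0.094, 0.701, -0.701]
force: [-0.6, -1.2, -2.4]
grip_width: 0.0126
```

```bash
python3 look.py 19;python3 - <<'E'
from h import *
plan([.5667,-.3543,.0878])
p=pickle.load(open('wrist19.pkl','rb')); save('c19.png',p['frame'][130:350,200:360],3.5)
E
```

```text
[ 0.56881676 -0.3539061   0.0950478 ] -1.3052384671399166 [-0.51704054 -0.77426618 -3.09725067] [ 0.05247764 -0.05158125 -0.043805  ]
tool mm [-0.2  8.5 -0.1] t 18.15
tool mm [ 2.1  7.2 -0.2] t 18.15
```

View pics/c19.png

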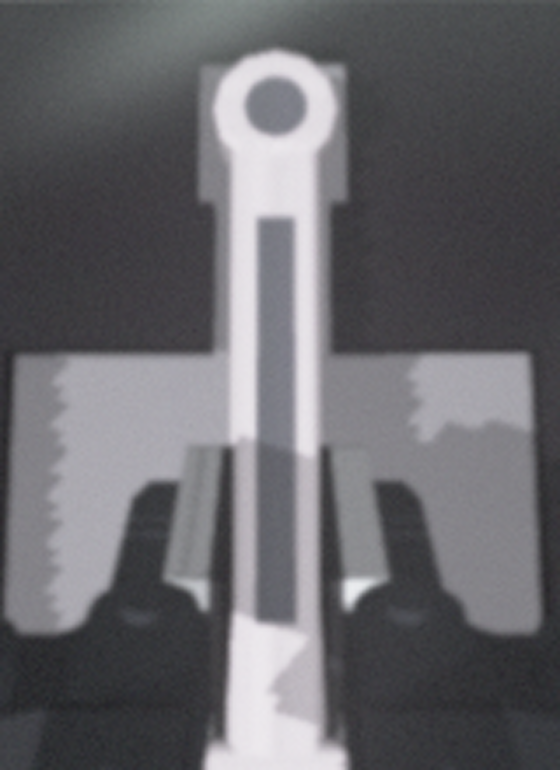

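Emit:
jog_arm:
  linear:
    - [0.6, 1, -0.3]
    - [1.2, 2.2, -0.3]
    - [1.8, 3.4, -0.3]
    - [2.4, 4.6, -0.3]
    - [3, 5.6, -0.3]
    - [3.4, 6.5, -0.3]
    - [3.4, 6.5, -0.3]
    - [3.4, 6.5, -0.3]
  spin: [0, 0, 0, 0, 0, 0, 0, 0]
  grip_force: 25

```text
clock: 18.82
tool_pos: [0.5682, -0.3542, 0.0913]
orientation: [-0.096, 0.092, -0.7, 0.701]
force: [-0.2, 2.0, 8.6]
grip_width: 0.0123
```

```bash
python3 look.py 20;python3 - <<'E'
from h import *
plan([.5667,-.3543,.0878])
p=pickle.load(open('wrist20.pkl','rb')); save('c20.png',p['frame'][130:350,200:360],3.5)
E
```

```text
[ 0.56819084 -0.35421901  0.09134522] -1.3041979261308954 [0.14914138 2.93347354 8.13366509] [ 0.57103059 -0.07502667 -0.06227684]
tool mm [-0.9  4.8 -0.3] t 18.9167
tool mm [ 1.5  3.5 -0.3] t 18.9167
```

View pics/c20.png

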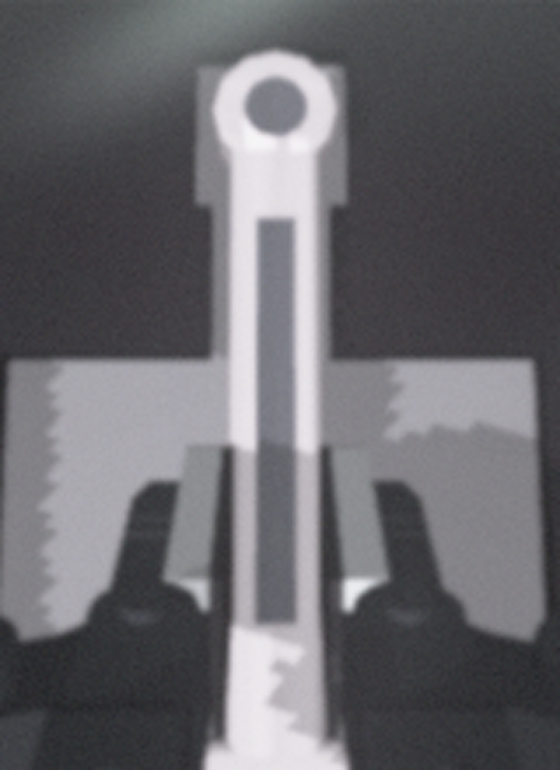

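```bash
cat > pnp.py <<'E'
from h import *
from scipy.optimize import least_squares
def run(pic,crop0,k,pk,sp,npar,x0,tw=12.5,prior=None,sig=(.02,.006)):
    p=pickle.load(open(pic,'rb')); full=lambda c:(np.array(c,float)+.5)/k-.5+np.array(crop0)
    R0,t0=pose_tray(*SPX,PSI)
    def P(v,X):
        q=dict(p); dR=Ro.from_rotvec(v[:3]).as_matrix(); C=-p['R'].T@p['t']+v[3:]; q['R']=dR@p['R']; q['t']=-q['R']@C; return proj(q,X)
    def res(v):
        r=[]
        for uv,(x,y) in pk:
            f=full(uv)
            if x is not None and y is not None: r+=list(P(v,t0+R0@np.array([x/1e3,y/1e3,.007]))[0]-f)
            elif x is None:
                a=P(v,np.array([t0+R0@np.array([s,y/1e3,.007]) for s in (-.05,.03)])); i=np.argsort(a[:,1]); r.append(np.interp(f[1],a[i,1],a[i,0])-f[0])
            else:
                a=P(v,np.array([t0+R0@np.array([x/1e3,s,.007]) for s in (-.03,.03)])); r.append(np.interp(f[0],a[:,0],a[:,1])-f[1])
        return np.r_[np.array(r)/.3,v[:3]/sig[0],v[3:]/sig[1]]
    v=least_squares(res,np.zeros(6)).x; print('cam',v.round(4),'res',(res(v)[:-6]*.3).round(2))
    def res2(w):
        R,t=npar(w); r=[]
        for uv,X,m in sp:
            d=P(v,t+R@(np.array(X)/1e3))[0]-full(uv); r+=[d[i] for i in (0,1) if m[i]]
        return np.array(r)
    o=least_squares(res2,x0,x_scale=[.001]*len(x0)); J=o.jac
    print('pose mm',(o.x*1e3).round(2),'sd',(np.sqrt(np.diag(np.linalg.inv(J.T@J)))*.4e3).round(2),'res',res2(o.x).round(2))
    return v,o.x
E
python3 - <<'E'
from pnp import *
pk=[((197,67),(-72.5,-12.5)),((346,67),(-72.5,12.5)),((8,360),(-22,-42)),((533,360),(-22,42)),((212,280),(None,-9.5)),((331,280),(None,9.5)),((0,560),(None,-42)),((544,560),(None,42))]
sp=[((275,105),(-60,0,12),(1,1)),((275,50),(-70,0,12),(0,1)),((213.5,107),(-60,-10,12),(1,0)),((337,107),(-60,10,12),(1,0)),((231,300),(-15,-7,12),(1,0)),((319,300),(-15,7,12),(1,0))]
run('wrist20.pkl',(200,130),3.5,pk,sp,lambda w:tiltpose(w[0],w[1],w[2],w[2]),[0,0,.003])
# without tail width
pk2=[((271.5,67),(-72.5,0))]+pk[2:]
run('wrist20.pkl',(200,130),3.5,pk2,sp,lambda w:tiltpose(w[0],w[1],w[2],w[2]),[0,0,.003])
E
```

```text
cam [-0.0136 -0.0061 -0.0013 -0.0011  0.0013  0.0058] res [ 0.23 -0.14 -0.36 -0.08  0.15  0.16  0.24  0.04  0.3  -0.26 -0.14 -0.16]
pose mm [-3.83  0.56 -1.16] sd [0.9  0.1  2.01] res [-0.04  0.13 -0.14  0.19 -0.42 -0.18  0.43]
cam [-0.0142 -0.0076 -0.0014 -0.0013  0.0015  0.0059] res [-0.08 -0.13  0.15  0.13  0.2  -0.01  0.3  -0.27 -0.13 -0.16]
pose mm [-3.8   0.56 -1.1 ] sd [0.9  0.1  2.01] res [-0.05  0.13 -0.13  0.17 -0.43 -0.16  0.45]
```

Run:
```python
from h import *
SPK2=[rect(-60,34,-7-c,7+c),rect(34-c,64+c,-17-c,17+c),rect(-72.5,-47.5,-12.5,12.5),rect(-22,22,-42,42)]
w=pickle.load(open('wrist1.pkl','rb'))
x,f=fit([w],lambda q:pk_polys(SPK2,*pose_tray(q[0],q[1],q[2],q[3])),[.562,-.3555,3.407,.066],[.005,.005,.05,.006],pad=6);print(x.round(4),f)
w=pickle.load(open('wrist7.pkl','rb'))
x,f=fit([w],lambda q:pk_polys(SQK,*pose_tray(q[0],q[1],q[2],q[3])),[.519,-.195,3.407,.066],[.005,.005,.05,.006],pad=6);print('sq7',x.round(4),f)
w=pickle.load(open('wrist2.pkl','rb'))
x,f=fit([w],lambda q:ob_polys(SP,*pose_flat(q[0],q[1],q[2],q[3])),[.478,.3366,-2.2235,0],[.005,.005,.05,.006],pad=10);print('sp2',x.round(4),f)
```

```text
[ 0.5618 -0.3585  3.4069  0.0502] 0.13352812826633453
sq7 [ 0.5139 -0.1916  3.4101  0.0555] 0.10783199965953827
sp2 [ 4.7800e-01  3.3670e-01 -2.2241e+00  7.0000e-04] 0.18253237009048462
```

```bash
cat >> h.py <<'E'
SPK2=[rect(-60,34,-7-c,7+c),rect(34-c,64+c,-17-c,17+c),rect(-72.5,-47.5,-12.5,12.5),rect(-22,22,-42,42)]
def pkz(P,R,t,z): return [np.c_[q,np.full(len(q),z)]@R.T+t for q in P]
def fitpk(views,P,x0,step,mkp,pad=6,extra=None):
    rend=lambda p,x:render(p,pkz(P,*mkp(x),0.))*render(p,pkz(P,*mkp(x),.007))
    rois=[]
    for p in views:
        m=cv2.dilate((rend(p,x0)>.05).astype(np.uint8),np.ones((2*pad+1,)*2,np.uint8))>0
        rois.append((m,cv2.GaussianBlur(p['frame'].astype(np.float32),(0,0),.6)[:,:,2]))
    def cost(x):
        e=0
        for p,(m,g) in zip(views,rois):
            r=rend(p,x)[m]; y=g[m]; A=np.c_[r,1-r]; k=np.linalg.lstsq(A,y,rcond=None)[0]; e+=((A@k-y)**2).mean()/y.var()
        return e/len(views)
    x0=np.array(x0,float); n=len(x0); sim=np.vstack([x0]+[x0+np.eye(n)[i]*step[i] for i in range(n)])
    o=minimize(cost,x0,method='Nelder-Mead',options=dict(initial_simplex=sim,xatol=1e-5,fatol=1e-7,maxiter=400)); return o.x,o.fun
E
python3 - <<'E'
from h import *
w1=pickle.load(open('wrist1.pkl','rb'));w7=pickle.load(open('wrist7.pkl','rb'));s=pickle.load(open('scene1.pkl','rb'));d=pickle.load(open('side0.pkl','rb'))
mk=lambda q:pose_tray(*q)
st4=[.004,.004,.03,.006]
for nm,v in [('w1',[w1]),('s',[s]),('d',[d]),('w1 s',[w1,s])]:
    for x0 in ([.562,-.3555,3.407],[.562,-.3555,3.407,.064]):
        x,f=fitpk(v,SPK2,x0,st4[:len(x0)],mk); print('spk',nm,x.round(4),round(f,3))
for nm,v in [('w7',[w7]),('s',[s]),('d',[d])]:
    for x0 in ([.519,-.195,3.407],[.519,-.195,3.407,.064]):
        x,f=fitpk(v,SQK,x0,st4[:len(x0)],mk); print('sqk',nm,x.round(4),round(f,3))
E
```

```text
spk w1 [ 0.5641 -0.356   3.4065] 0.054
spk w1 [ 0.5641 -0.356   3.4066  0.0655] 0.055
spk s [ 0.5618 -0.3532  3.4187] 0.559
spk s [ 0.5609 -0.3527  3.4143  0.0644] 0.556
spk d [ 0.5669 -0.3552  3.3887] 0.847
spk d [ 0.5668 -0.3575  3.3907  0.0647] 0.82
spk w1 s [ 0.5639 -0.3555  3.4157] 0.322
spk w1 s [ 0.5642 -0.3551  3.4063  0.0696] 0.31
sqk w7 [ 0.5197 -0.1945  3.4118] 0.057
sqk w7 [ 0.5194 -0.1941  3.4095  0.0652] 0.058
sqk s [ 0.5181 -0.1923  3.4203] 0.033
sqk s [ 0.5189 -0.1923  3.4101  0.0668] 0.03
sqk d [ 0.5228 -0.1937  3.4023] 0.463
sqk d [ 0.5231 -0.1961  3.4015  0.0644] 0.497
```

```bash
sed -i 's/^PSI=.*/PSI=3.407; SPX=np.array([.5641,-.3560])/' h.py; sed -i 's/y\/1e3,.007/y\/1e3,0./g; s/s,y\/1e3,.007/s,y\/1e3,0./; s/x\/1e3,s,.007/x\/1e3,s,0./' pnp.py; grep -n "0\.\]\|\.007" pnp.py | head
python3 - <<'E'
from pnp import *
pk=[((37,296),(-22,-42)),((470,296),(-22,42)),((148,777),(66.5,-19.5)),((362,777),(66.5,19.5)),((253,52),(-72.5,0)),((203,400),(None,-9.5)),((303,250),(None,9.5)),((203,250),(None,-9.5)),((32,450),(None,-42)),((475,450),(None,42))]
sp=[((256,78),(-60,0,12),(1,1)),((256,30),(-70,0,12),(0,1)),((207,80),(-60,-10,12),(1,0)),((307,80),(-60,10,12),(1,0)),((159,762),(64,-17,12),(1,1)),((352,762),(64,17,12),(1,1)),((219,350),(0,-7,12),(1,0)),((295,350),(0,7,12),(1,0))]
f=lambda w:(lambda R,t:(R@Ro.from_rotvec([0,0,w[4]]).as_matrix(),t))(*tiltpose(*w[:4]))
run('wrist16.pkl',(215,155),4,pk,sp,f,[0,0,.003,.003,0])
run('wrist16.pkl',(215,155),4,pk,sp,lambda w:tiltpose(w[0],w[1],w[2],w[2]),[0,0,.003])
pk=[((197,67),(-72.5,-12.5)),((346,67),(-72.5,12.5)),((8,360),(-22,-42)),((533,360),(-22,42)),((212,280),(None,-9.5)),((331,280),(None,9.5)),((0,560),(None,-42)),((544,560),(None,42))]
sp=[((275,105),(-60,0,12),(1,1)),((275,50),(-70,0,12),(0,1)),((213.5,107),(-60,-10,12),(1,0)),((337,107),(-60,10,12),(1,0)),((231,300),(-15,-7,12),(1,0)),((319,300),(-15,7,12),(1,0))]
run('wrist20.pkl',(200,130),3.5,pk,sp,lambda w:tiltpose(w[0],w[1],w[2],w[2]),[0,0,.003])
E
```

```text
12:            if x is not None and y is not None: r+=list(P(v,t0+R0@np.array([x/1e3,y/1e3,0.]))[0]-f)
14:                a=P(v,np.array([t0+R0@np.array([s,y/1e3,0.]) for s in (-.05,.03)])); i=np.argsort(a[:,1]); r.append(np.interp(f[1],a[i,1],a[i,0])-f[0])
16:                a=P(v,np.array([t0+R0@np.array([x/1e3,s,0.]) for s in (-.03,.03)])); r.append(np.interp(f[0],a[:,0],a[:,1])-f[1])
cam [-0.0061 -0.002  -0.0031 -0.0017 -0.0005 -0.0002] res [ 0.17  0.16 -0.29 -0.09 -0.22  0.22 -0.03  0.04 -0.06 -0.39  0.25 -0.34
  0.46  0.26 -0.19]
pose mm [-2.43  0.5   0.18 -2.2  -4.36] sd [0.21 0.11 1.51 2.37 2.1 ] res [ 0.22  0.26 -0.1  -0.56  0.5  -0.16 -0.11  0.31 -0.05 -0.23 -0.07]
cam [-0.0061 -0.002  -0.0031 -0.0017 -0.0005 -0.0002] res [ 0.17  0.16 -0.29 -0.09 -0.22  0.22 -0.03  0.04 -0.06 -0.39  0.25 -0.34
  0.46  0.26 -0.19]
pose mm [-2.52  0.52 -0.69] sd [0.15 0.11 0.51] res [-0.11  0.22 -0.01 -0.84  0.12  0.1  -0.01  0.89 -0.18 -0.22 -0.04]
cam [-0.0137 -0.0068 -0.0013 -0.0026  0.     -0.0002] res [ 0.23 -0.14 -0.36 -0.07  0.15  0.16  0.23  0.04  0.31 -0.26 -0.13 -0.16]
pose mm [-3.83  0.56 -8.14] sd [0.9  0.1  2.01] res [-0.04  0.13 -0.14  0.18 -0.42 -0.17  0.43]
```

Emit:
jog_arm:
  linear:
    - [-0.5, -1.5, 0]
    - [-0.8, -2.2, 0]
    - [-0.8, -2.2, 0]
  spin: [0, 0, 0]

```text
clock: 19.17
tool_pos: [0.5678, -0.3542, 0.0916]
orientation: [-0.095, 0.093, -0.701, 0.701]
force: [2.5, 1.4, 3.3]
grip_width: 0.0121
```

Emit:
jog_arm:
  linear:
    - [0, 0, 0]
    - [0, 0, 0]
    - [0, 0, 0]
    - [0, -1, 0]
  spin: [0, 0, 0, 0]
  fingers: 0.36

```text
clock: 19.5
tool_pos: [0.5657, -0.3543, 0.0913]
orientation: [0.093, -0.094, 0.701, -0.701]
force: [-0.7, 0.5, 0.5]
grip_width: 0.0309
```

Emit:
jog_arm:
  linear:
    - [-2, -12, 0]
    - [-10, -40, 0]
    - [-25, -75, 0]
    - [-25, -75, 0]
    - [-25, -75, 0]
  spin: [0, 0, 0, 0, 0]

```text
clock: 19.92
tool_pos: [0.5932, -0.3478, 0.1706]
orientation: [-0.096, 0.092, -0.7, 0.702]
force: [-0.8, -0.1, -0.2]
grip_width: 0.0311
```

```bash
python3 look.py 21
python3 - <<'E'
from h import *
p=pickle.load(open('wrist21.pkl','rb'));save('c21.png',p['frame'][155:355,215:345],4)
x,f=fitpk([p],SQK,[.5197,-.1945],[.004,.004],lambda q:pose_tray(q[0],q[1],PSI));print('sq',x,f)
E
```

```text
[ 0.59022779 -0.34753458  0.16704231] -1.3049797302927781 [ 0.13489057  0.30248389 -0.2678918 ] [-0.02900949  0.04690264  0.02913337]
tool mm [22.1 80.6  0.4] t 20.0167
sq [ 0.52018529 -0.19444708] 0.13116158545017242
```

View pics/c21.png

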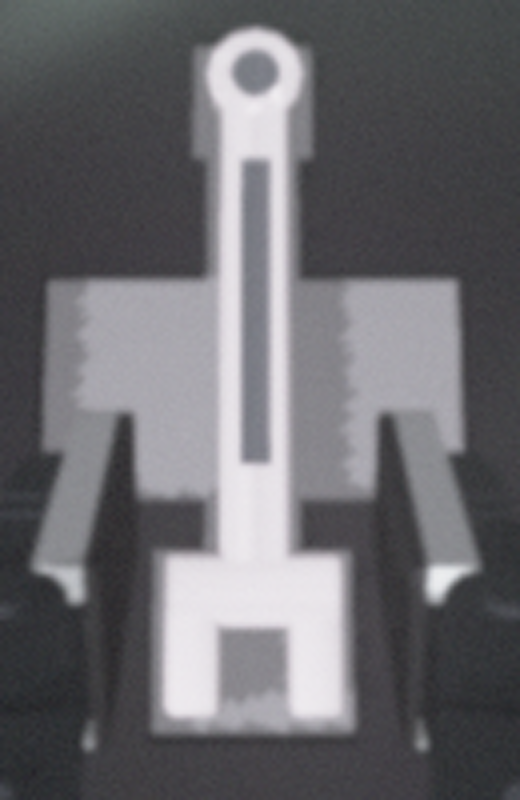

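Run:
```python
from pnp import *
pk=[((47,280),(-22,-42)),((460,280),(-22,42)),((153,735),(66.5,-19.5)),((356,735),(66.5,19.5)),((253,47),(-72.5,0)),((205,400),(None,-9.5)),((299,250),(None,9.5)),((205,250),(None,-9.5)),((43,450),(None,-42)),((464,450),(None,42))]
sp=[((255,72),(-60,0,12),(1,1)),((255,27),(-70,0,12),(0,1)),((207,74),(-60,-10,12),(1,0)),((303,74),(-60,10,12),(1,0)),((163,719),(64,-17,12),(1,1)),((344,719),(64,17,12),(1,1)),((219,330),(0,-7,12),(1,0)),((290,330),(0,7,12),(1,0))]
f=lambda w:(lambda R,t:(R@Ro.from_rotvec([0,0,w[4]]).as_matrix(),t))(*tiltpose(*w[:4]))
run('wrist21.pkl',(215,155),4,pk,sp,f,[0,0,.003,.003,0])
run('wrist21.pkl',(215,155),4,pk,sp,lambda w:tiltpose(w[0],w[1],w[2],w[2]),[0,0,.003])
w=pickle.load(open('wrist21.pkl','rb')); d=pickle.load(open('side21.pkl','rb'))
# photometric fit on side with its own bias from square pocket
x,_=fitpk([d],SQK,[.5197,-.1945],[.004,.004],lambda q:pose_tray(q[0],q[1],PSI)); b=x-[.5197,-.1945]; print('bias',b)
x,ff=fit([d],lambda q:ob_polys(SP,*tiltpose(q[0],q[1],q[2],q[2],b)),[-.002,0,.001],[.003,.003,.004],pad=3); print('side dx dy n',(x*1e3).round(1),ff)
```

```text
cam [ 0.001   0.0017 -0.0037  0.0002 -0.0009 -0.0011] res [ 0.21  0.14 -0.47 -0.13 -0.18  0.18 -0.06  0.04 -0.13 -0.25  0.24  0.03
  0.43 -0.01 -0.05]
pose mm [-2.41  0.24  0.75 -3.76 -4.72] sd [0.21 0.12 1.71 2.64 2.22] res [ 0.01  0.4  -0.22 -0.42  0.43 -0.23 -0.14  0.28 -0.03 -0.23  0.16]
cam [ 0.001   0.0017 -0.0037  0.0002 -0.0009 -0.0011] res [ 0.21  0.14 -0.47 -0.13 -0.18  0.18 -0.06  0.04 -0.13 -0.25  0.24  0.03
  0.43 -0.01 -0.05]
pose mm [-2.55  0.26 -0.84] sd [0.16 0.12 0.57] res [-0.32  0.32 -0.07 -0.67  0.02 -0.09 -0.05  0.99 -0.18 -0.23  0.2 ]
bias [0.00309352 0.00084532]
side dx dy n [-1.   1.1  0.2] 0.4006710648536682
```

Emit:
jog_arm:
  linear:
    - [0, -15, -25]
    - [0, -30, -65]
    - [0, -33, -105]
    - [1, -33, -145]
    - [1, -33, -185]
    - [2, -33, -225]
    - [2, -33, -265]
    - [2, -33, -305]
    - [3, -33, -345]
    - [3, -33, -385]
    - [4, -33, -425]
    - [4, -33, -465]
  spin: [0, 0, 0, 0, 0, 0.1, 0.2, 0.3, 0.4, 0.5, 0.6, 0.7]
  fingers: 0.5
  grip_force: 40

```text
clock: 21.02
tool_pos: [0.4632, 0.099, 0.199]
orientation: [0.153, -0.152, -0.69, 0.691]
force: [0.6, 0.7, 0.1]
grip_width: 0.0429
```

Run:
```python
from h import *
plan([.451,.15,.2]);s,R=st(); print(s['tool_pos'],np.arctan2(R[1,2],R[0,2]),s['joint_positions'].round(2))
```

```text
tool mm [ 32.6  -1.  -41.1] t 21.0167
[0.46322453 0.09900322 0.19900056] -2.0057757156409073 [-0.36  0.2   0.07  2.05 -0.02  0.89 -2.29]
```

Emit:
jog_arm:
  linear:
    - [20, 0, -25]
    - [32, 0, -41]
    - [32, 0, -41]
    - [32, 0, -41]
  spin: [0.01, 0.01, 0.01, 0.01]

```text
clock: 21.35
tool_pos: [0.4522, 0.149, 0.199]
orientation: [0.154, -0.153, -0.69, 0.691]
force: [-0.1, -0.9, -0.0]
grip_width: 0.0427
```

Run:
```python
from h import *
p=read_camera('wrist'); pickle.dump(p,open('wrist22.pkl','wb'))
s,R=st();print(s['tool_pos'],np.arctan2(R[1,2],R[0,2]),s['joint_positions'].round(2))
for x0 in ([.523,.1145,2.69],[.523,.1145,2.69,0]):
    sq,f=fit([p],lambda q:ob_polys(SQ,*pose_flat(*q)),x0,[.004,.004,.05,.004][:len(x0)],pad=10);print('sq',sq.round(4),f)
overlay(p,ob_polys(SQ,*pose_flat(*sq)),'o22.png',(0,560,0,420),1.4)
plan([sq[0],sq[1],.06]); print('want heading',sq[2]+np.pi/2-2*np.pi)
```

```text
[0.45267141 0.14770308 0.19913918] -2.010440459330078 [-0.43  0.2   0.03  2.05 -0.01  0.9  -2.41]
sq [0.5242 0.1137 2.6888] 0.03144575655460358
sq [5.2420e-01 1.1370e-01 2.6891e+00 4.0000e-04] 0.03143424168229103
tool mm [-79.3 139.1   0. ] t 21.4
want heading -2.0233347857646304
```

View pics/o22.png

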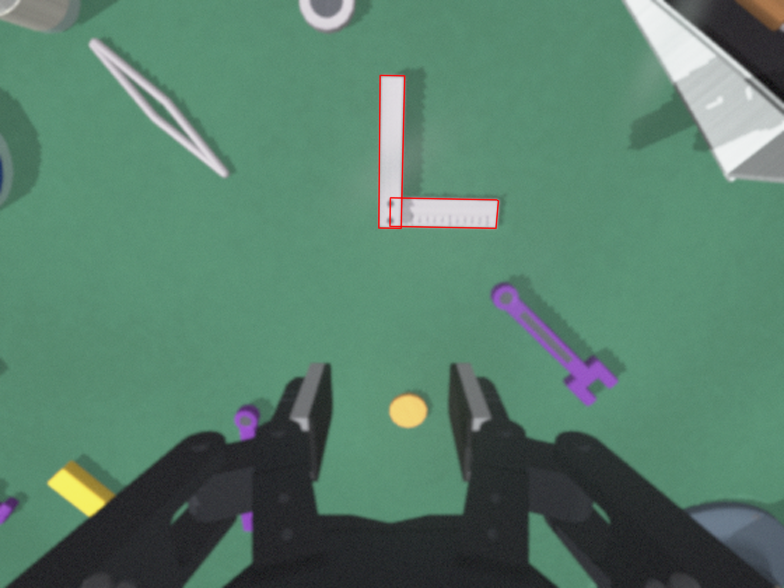

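Emit:
jog_arm:
  linear:
    - [-30, 30, 0]
    - [-60, 60, 0]
    - [-79, 100, 0]
    - [-79, 135, 0]
    - [-79, 150, 0]
    - [-79, 150, 0]
    - [-79, 150, 0]
  spin: [0.013, 0.013, 0.013, 0.013, 0.013, 0.013, 0.013]

```text
clock: 21.98
tool_pos: [0.5244, 0.1131, 0.0491]
orientation: [0.16, -0.159, -0.688, 0.69]
force: [-0.5, 0.9, 0.1]
grip_width: 0.0427
```

Run:
```python
from h import *
s,R=st();print(s['tool_pos'],np.arctan2(R[1,2],R[0,2]),s['joint_positions'].round(2),s['force']);plan([.5242,.1137,.023])
```

```text
[0.52441573 0.11306281 0.04914228] -2.025866572881907 [-0.33  0.51  0.05  2.03 -0.04  0.61 -2.28] [-0.46878844  0.86062682  0.11852095]
tool mm [ 0.4 26.1 -0.5] t 21.9833
```

Emit:
jog_arm:
  linear:
    - [0.3, 13, -0.4]
    - [0.3, 25, -0.4]
    - [0.3, 25, -0.4]
    - [0.3, 25, -0.4]
  spin: [0, 0, 0, 0]

```text
clock: 22.32
tool_pos: [0.5248, 0.1154, 0.0255]
orientation: [-0.159, 0.159, 0.689, -0.689]
force: [-0.2, 0.0, -0.1]
grip_width: 0.0432
```

Run:
```python
from h import *
s,R=st();print(s['tool_pos'],np.arctan2(R[1,2],R[0,2]),s['force']);plan([.5242,.1137,.023])
```

```text
[0.52478763 0.11537121 0.02547605] -2.0234119195857727 [-0.17065722  0.01855441 -0.05703116]
tool mm [-0.2  2.5  1.8] t 22.3167
```

Emit:
jog_arm:
  linear:
    - [0, 2, 1.5]
    - [0, 2, 1.5]
    - [0, 2, 1.5]
  spin: [0, 0, 0]

```text
clock: 22.57
tool_pos: [0.5243, 0.1142, 0.0235]
orientation: [-0.158, 0.159, 0.689, -0.689]
force: [0.2, 0.2, 0.3]
grip_width: 0.0424
```

Emit:
jog_arm:
  linear:
    - [0, 0, 0]
    - [0, 0, 0]
    - [0, 0, 0]
    - [0, 0, 0]
    - [0, 0, 0]
  spin: [0, 0, 0, 0, 0]
  fingers: 0
  grip_force: 40

```text
clock: 22.98
tool_pos: [0.5243, 0.1144, 0.0234]
orientation: [-0.158, 0.159, 0.689, -0.689]
force: [-0.1, 0.4, 5.7]
grip_width: 0.0144
```

Run:
```python
from h import *
p=read_camera('wrist'); pickle.dump(p,open('wrist23.pkl','wb'))
s,R=st();print(s['tool_pos'],np.arctan2(R[1,2],R[0,2]),s['force'],s['grip_width'])
sq,f=fit([p],lambda q:ob_polys(SQ,*pose_flat(*q)),[.5242,.1137,2.6888],[.004,.004,.05],pad=5);print('sq',sq.round(4),f)
overlay(p,ob_polys(SQ,*pose_flat(.5242,.1137,2.6888)),'o23.png',(0,560,0,420),1.4)
```

```text
[0.52427286 0.11437272 0.02335767] -2.0230386046606172 [-1.12114641  0.40083511  6.13822594] 0.014786875413987979
sq [0.5239 0.1139 2.6882] 0.8291615843772888
```

View pics/o23.png

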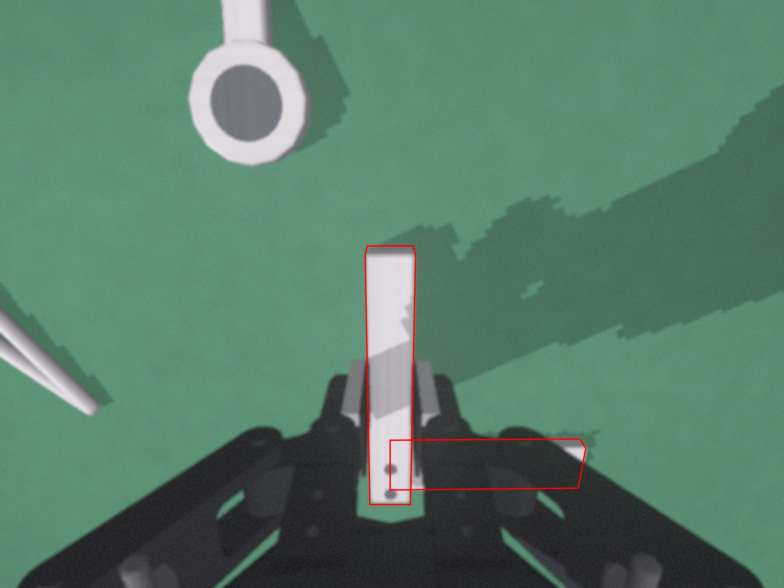

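Emit:
jog_arm:
  linear:
    - [0, -15, 0]
    - [0, -50, 0]
    - [0, -90, 0]
    - [-5, -125, 10]
    - [-20, -150, 40]
    - [-38, -157, 77]
    - [-56, -157, 114]
    - [-74, -157, 152]
    - [-92, -157, 190]
    - [-110, -157, 228]
    - [-128, -157, 266]
    - [-132, -157, 279]
  spin: [0, 0, 0, 0, -0.1, -0.2, -0.3, -0.4, -0.5, -0.6, -0.7, -0.718]

```text
clock: 24.03
tool_pos: [0.5192, -0.2021, 0.1794]
orientation: [-0.092, 0.092, -0.7, 0.702]
force: [-0.6, -0.7, -1.6]
grip_width: 0.0147
```

Emit:
jog_arm:
  linear:
    - [0, 0, 0]
    - [0, 0, 0]
  spin: [0, 0]

```text
clock: 24.2
tool_pos: [0.5199, -0.1953, 0.179]
orientation: [0.092, -0.093, 0.701, -0.701]
force: [0.1, 0.9, -2.0]
grip_width: 0.0147
```

```bash
cat > look2.py <<'E'
import sys
from h import *
n=sys.argv[1]
p=read_camera('side'); save('s'+n+'.png',p['frame'][70:210,230:380],4.5);pickle.dump(p,open('side%s.pkl'%n,'wb'))
p=read_camera('wrist'); pickle.dump(p,open('wrist%s.pkl'%n,'wb'))
overlay(p,pkz(SQK,*pose_tray(.5199,-.1945,PSI),0),'o%s.png'%n,(0,560,0,420),1.4)
s,R=st(); print(s['tool_pos'],np.arctan2(R[1,2],R[0,2]),s['force'],s['grip_width'],s['joint_positions'].round(2))
print('tilt');plan([.5215,-.1941,.0977]);print('seat');plan([.5248,-.1932,.0876])
E
python3 look2.py 24
```

```text
[ 0.52069654 -0.19264775  0.17927099] -1.3034305359480147 [-0.18988904  0.92571034 -2.12518832] 0.014927286310188831 [ 0.24  0.35  0.05  1.9  -0.02  0.9  -1.01]
tilt
tool mm [-0.4 81.6  1.7] t 24.3
seat
tool mm [-3.9 91.7  1.8] t 24.3
```

View pics/o24.png

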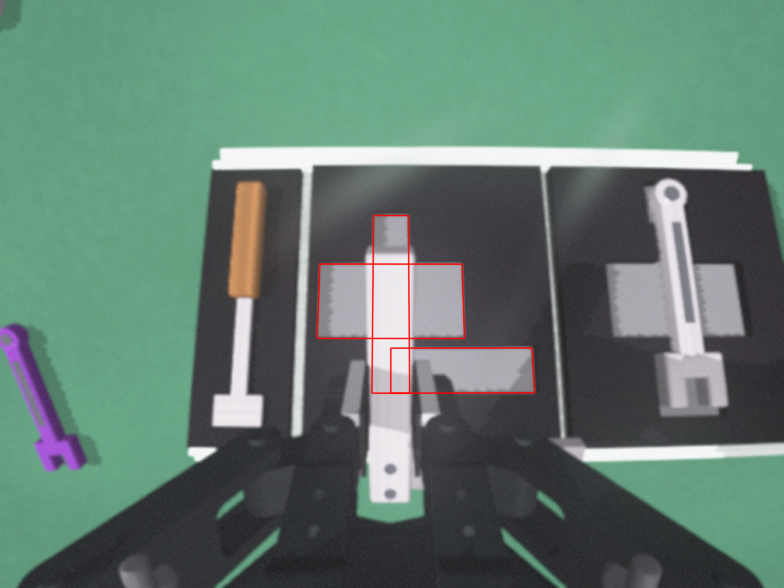

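Emit:
jog_arm:
  linear:
    - [0, 20, 1]
    - [0, 40, 1.5]
    - [0, 46, 1.5]
    - [0, 46, 1.5]
    - [0, 46, 1.5]
  spin: [0, 0, 0, 0, 0]

```text
clock: 24.72
tool_pos: [0.5216, -0.1946, 0.134]
orientation: [0.094, -0.094, 0.701, -0.701]
force: [0.1, 0.1, -1.6]
grip_width: 0.0145
```

```bash
python3 look2.py 25
```

```text
[ 0.52215965 -0.19540162  0.13500228] -1.3040213020887017 [ 0.16672868 -0.02532665 -1.62337651] 0.014495621349643823 [ 0.25  0.4   0.04  1.93 -0.02  0.8  -1.  ]
tilt
tool mm [ 0.4 37.3 -1.5] t 24.8167
seat
tool mm [-3.  47.4 -1.5] t 24.8167
```

Now tilt it against the foam face.

Emit:
jog_arm:
  linear:
    - [0, 6, -1]
    - [0, 10, -1]
    - [0, 14, -1]
    - [0, 18, -1]
    - [0, 22, -1]
    - [0, 26, -1]
    - [0, 30, -1]
    - [0, 34, -1]
    - [0, 37, -1]
    - [0, 37, -1]
  spin: [0, 0, 0, 0, 0, 0, 0, 0, 0, 0]
  grip_force: 30

```text
clock: 25.65
tool_pos: [0.5229, -0.1944, 0.0972]
orientation: [-0.095, 0.093, -0.701, 0.701]
force: [5.4, 2.2, 2.9]
grip_width: 0.0144
```

```bash
python3 look2.py 26
```

```text
[ 0.52293496 -0.19441395  0.09742164] -1.304318389852362 [4.91832517 2.76754749 2.61956956] 0.014565370129250603 [ 0.25  0.46  0.04  1.96 -0.03  0.72 -1.  ]
tilt
tool mm [ 1.3 -0.3 -0.7] t 25.75
seat
tool mm [-2.1  9.8 -0.7] t 25.75
```

View pics/o26.png

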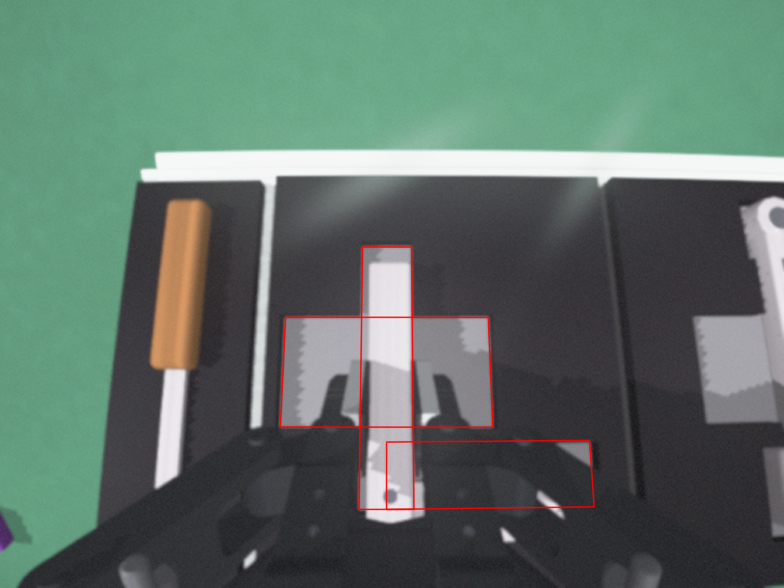

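View pics/s26.png

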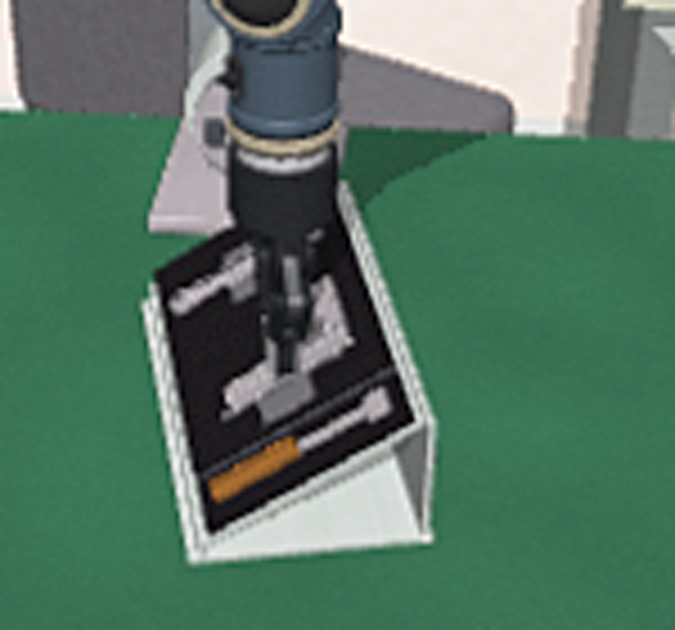

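Emit:
jog_arm:
  linear:
    - [-0.5, -2, 0]
    - [-1, -3, 0]
    - [-3, -1.5, -0.4]
    - [-6.8, 0.7, -0.7]
    - [-6.8, 0.7, -0.7]
    - [-6.8, 0.7, -0.7]
  spin: [0, 0, 0, 0, 0, 0]
  grip_force: 40

```text
clock: 26.25
tool_pos: [0.5272, -0.1923, 0.0956]
orientation: [0.093, -0.094, 0.701, -0.701]
force: [1.0, -0.2, -1.3]
grip_width: 0.0143
```

```bash
python3 look2.py 27;  python3 - <<'E'
from h import *
p=pickle.load(open('wrist27.pkl','rb')); save('c27.png',p['frame'][150:370,180:380],3.5)
E
```

```text
[ 0.52696861 -0.19226316  0.09577564] -1.305049177837661 [ 0.5808157  -0.07072619 -1.35520967] 0.01508324401628113 [ 0.24  0.47  0.04  1.95 -0.03  0.73 -1.01]
tilt
tool mm [ 5.8 -1.9  0.3] t 26.35
seat
tool mm [2.3 8.2 0.3] t 26.35
```

View pics/c27.png

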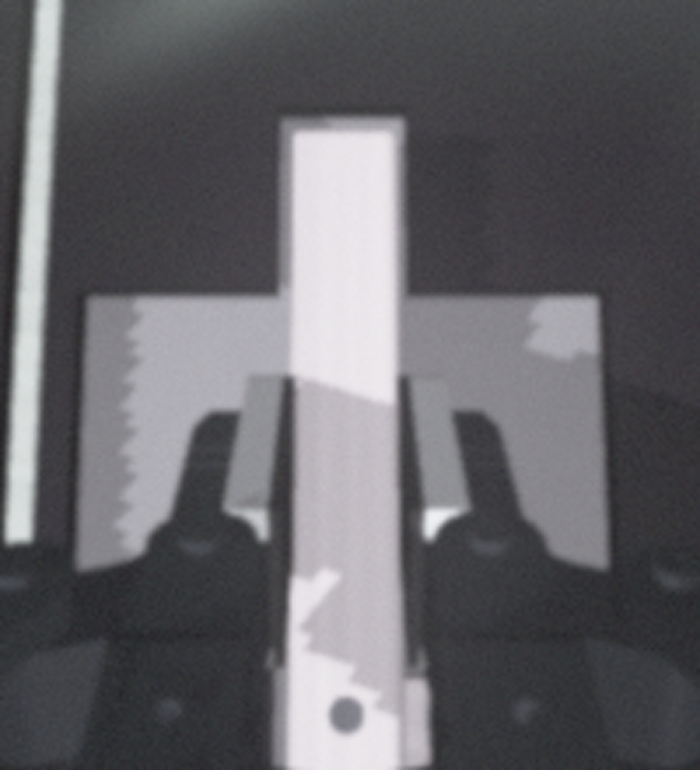

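```bash
cat > sqchk.py <<'E'
from h import *
def chk(pic,endpix,pkpix):
    p=pickle.load(open(pic,'rb')); R,t=pose_tray(.5199,-.1945,PSI)
    a=proj(p,t+R@np.array([-.0525,0,0]))[0]; print('pocket end pred',a.round(2),'seen',pkpix)
    corr=np.array(pkpix)-a
    for n in [0,2,4,6,8]:
        # solve dx so that stock end top row matches
        r=[]
        for dx in np.arange(-6,6.1,.5):
            r.append((proj(p,t+R@np.array([-.050+dx/1e3,0,(14+n)/1e3]))[0]+corr)[1])
        print('n',n,'dx',np.interp(endpix[1],r,np.arange(-6,6.1,.5)).round(2))
E
python3 - <<'E'
from sqchk import *
f=lambda x,y:((x+.5)/3.5-.5+180,(y+.5)/3.5-.5+150)
chk('wrist27.pkl',f(344,129),f(343,117))
E
```

```text
pocket end pred [277.76 183.57] seen (277.6428571428571, 183.07142857142856)
n 0 dx 3.74
n 2 dx 4.32
n 4 dx 4.91
n 6 dx 5.5
n 8 dx 6.0
```

Run:
```python
from h import *
p=pickle.load(open('wrist27.pkl','rb')); R,t=pose_tray(.5199,-.1945,PSI); C=-p['R'].T@p['t']; print(R.T@(C-t))
save('c27b.png',p['frame'][170:210,250:310],13)
```

```text
[0.00192576 0.00044436 0.17829991]
```

View pics/c27b.png

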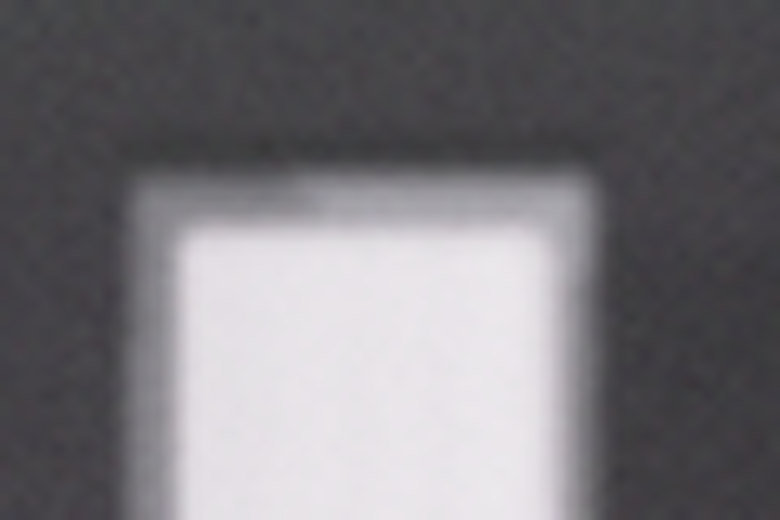

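Emit:
jog_arm:
  linear:
    - [-2.5, 1.2, 0.3]
    - [-4.6, 2.6, 0.3]
    - [-4.6, 2.6, 0.3]
    - [-4.6, 2.6, 0.3]
  spin: [0, 0, 0, 0]

```text
clock: 26.68
tool_pos: [0.5316, -0.1913, 0.0933]
orientation: [0.093, -0.094, 0.701, -0.701]
force: [0.1, 0.7, -2.4]
grip_width: 0.0146
```

```bash
python3 look2.py 28;  python3 - <<'E'
from h import *
p=pickle.load(open('wrist28.pkl','rb')); save('c28.png',p['frame'][150:370,180:380],3.5)
s=read_camera('scene'); pickle.dump(s,open('scene28.pkl','wb')); save('sc28.png',s['frame'][240:340,150:260],6)
R,t=pose_tray(.5199,-.1945,PSI); C=-p['R'].T@p['t']; print(R.T@(C-t))
E
```

```text
[ 0.53159471 -0.1914504   0.0934301 ] -1.3051280696262872 [-0.00635508 -0.39430157 -1.98445982] 0.014437614169030511 [ 0.24  0.47  0.04  1.94 -0.03  0.73 -1.01]
tilt
tool mm [10.4 -4.3 -0.1] t 26.7833
seat
tool mm [ 7.   5.8 -0.1] t 26.7833
[-0.00319789  0.00079578  0.17855367]
```

View pics/c28.png

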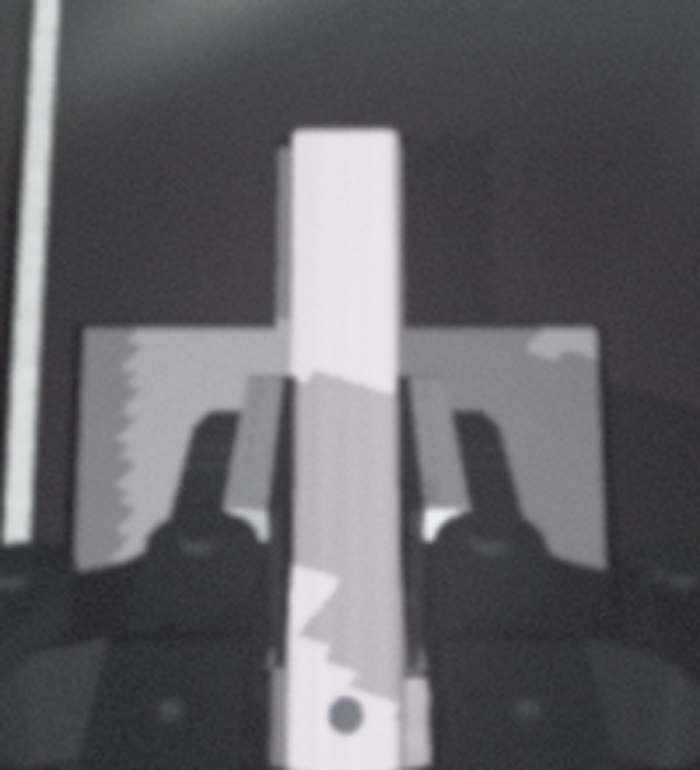

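View pics/sc28.png

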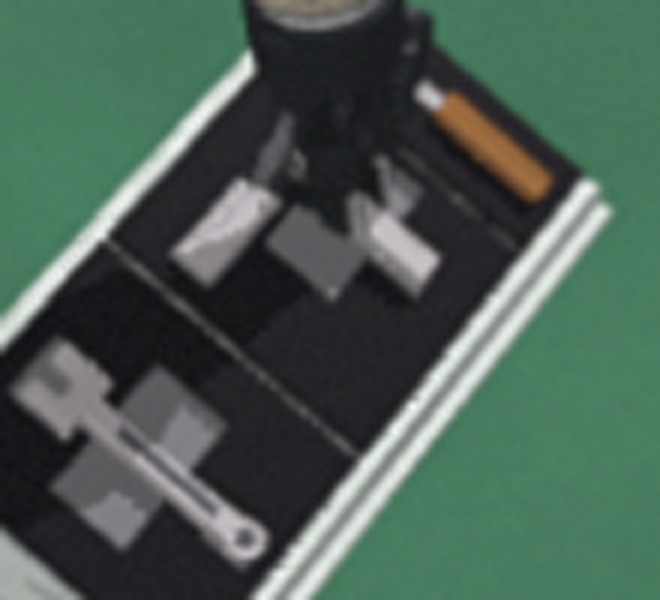

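View pics/s28.png

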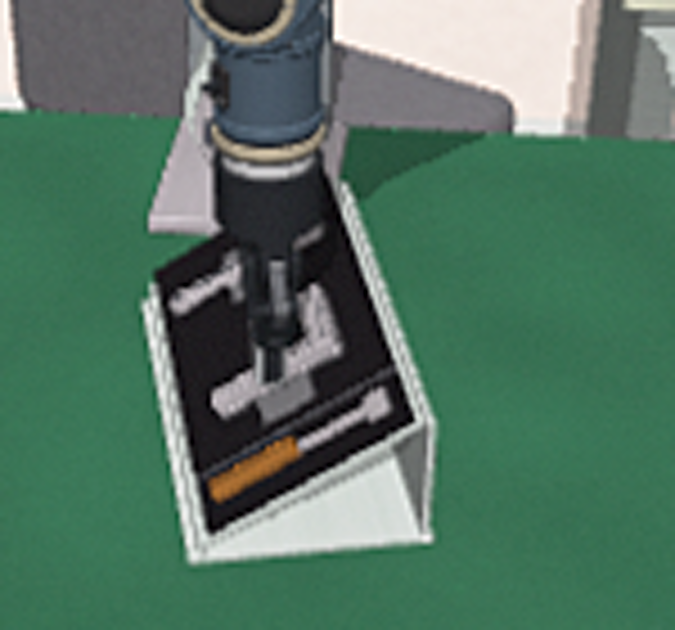

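Emit:
jog_arm:
  linear:
    - [0.5, 0.8, -0.7]
    - [1, 1.7, -0.7]
    - [1.5, 2.6, -0.7]
    - [2, 3.5, -0.7]
    - [2.5, 4.3, -0.7]
    - [3, 5.2, -0.7]
    - [3, 5.2, -0.7]
    - [3, 5.2, -0.7]
  spin: [0, 0, 0, 0, 0, 0, 0, 0]

```text
clock: 27.5
tool_pos: [0.5287, -0.1916, 0.0884]
orientation: [0.094, -0.094, 0.701, -0.701]
force: [0.7, 0.6, -1.3]
grip_width: 0.0147
```

```bash
python3 look2.py 29;  python3 - <<'E'
from h import *
p=pickle.load(open('wrist29.pkl','rb')); save('c29.png',p['frame'][150:370,180:380],3.5)
R,t=pose_tray(.5199,-.1945,PSI); C=-p['R'].T@p['t']; print(R.T@(C-t))
E
```

```text
[ 0.52884439 -0.1915773   0.08846236] -1.3050467178243148 [-0.46774594 -0.0266797  -1.78699112] 0.014602908732314504 [ 0.24  0.48  0.04  1.95 -0.03  0.71 -1.01]
tilt
tool mm [ 7.7 -9.2  0.5] t 27.6
seat
tool mm [4.3 0.9 0.5] t 27.6
[-0.00319055  0.00020393  0.17292158]
```

View pics/c29.png

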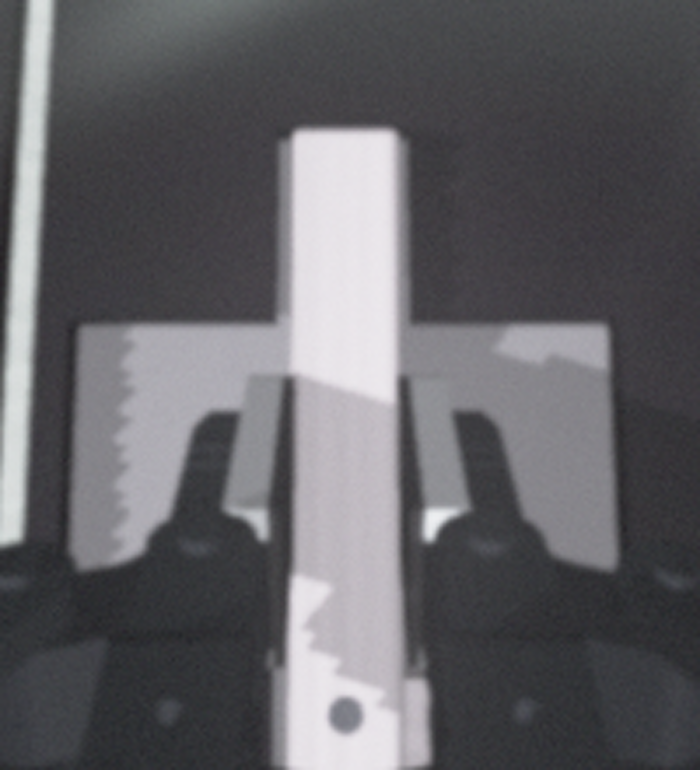

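Emit:
jog_arm:
  linear:
    - [0.5, 0.8, 0]
    - [1, 1.7, 0]
    - [1.5, 2.6, 0]
    - [1.7, 3.2, 0]
    - [1.7, 3.2, 0]
    - [1.7, 3.2, 0]
  spin: [0, 0, 0, 0, 0, 0]
  grip_force: 20

```text
clock: 28.1
tool_pos: [0.5286, -0.1919, 0.0865]
orientation: [-0.095, 0.093, -0.701, 0.701]
force: [1.2, 0.6, 5.2]
grip_width: 0.0145
```

```bash
python3 look2.py 30;  python3 - <<'E'
from h import *
p=pickle.load(open('wrist30.pkl','rb')); save('c30.png',p['frame'][150:370,180:380],3.5)
E
```

```text
[ 0.52857529 -0.19191237  0.08649815] -1.3048858465636404 [-5.75476740e-02  9.64229931e-04  6.05664659e+00] 0.014656106209275929 [ 0.24  0.48  0.04  1.95 -0.03  0.71 -1.01]
tilt
tool mm [  7.4 -11.2   0.3] t 28.2
seat
tool mm [ 4.  -1.1  0.3] t 28.2
```

View pics/c30.png

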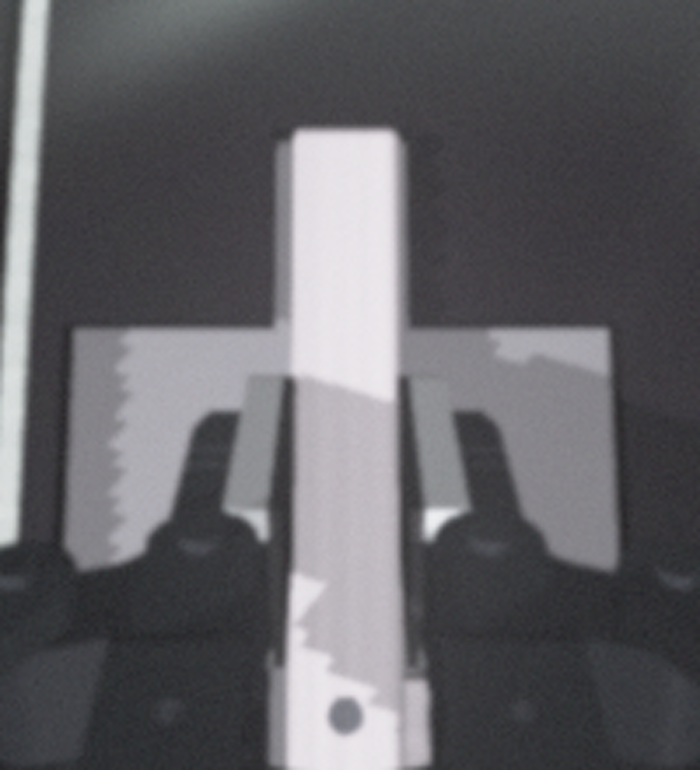

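Emit:
jog_arm:
  linear:
    - [0, -0.8, 0]
    - [-0.3, -1.2, 0]
    - [-0.3, -1.2, 0]
  spin: [0, 0, 0]

```text
clock: 28.45
tool_pos: [0.5282, -0.1919, 0.0868]
orientation: [-0.094, 0.093, -0.701, 0.701]
force: [1.8, 1.5, 1.3]
grip_width: 0.0147
```

Emit:
jog_arm:
  linear:
    - [0, 0, 0]
    - [0, 0, 0]
    - [0, 0, 0]
    - [0, -1, 0]
  spin: [0, 0, 0, 0]
  fingers: 0.38

```text
clock: 28.78
tool_pos: [0.5267, -0.1921, 0.087]
orientation: [0.093, -0.094, 0.701, -0.701]
force: [0.7, 0.1, 0.6]
grip_width: 0.0326
```

Emit:
jog_arm:
  linear:
    - [-2, -12, 0]
    - [-15, -45, 0]
    - [-40, -85, 0]
    - [-60, -110, 0]
    - [-60, -110, 0]
    - [-60, -110, 0]
  spin: [0, 0, 0, 0, 0, 0]

```text
clock: 29.28
tool_pos: [0.5871, -0.1757, 0.1993]
orientation: [-0.096, 0.093, -0.7, 0.701]
force: [-0.2, -0.3, 0.2]
grip_width: 0.0326
```

```bash
python3 look2.py 31;  python3 - <<'E'
from h import *
p=pickle.load(open('wrist31.pkl','rb')); save('w31.png',p['frame'],1.4)
R,t=pose_tray(.5199,-.1945,PSI); C=-p['R'].T@p['t']; print(R.T@(C-t))
E
```

```text
[ 0.58388297 -0.17632014  0.19631165] -1.3054388358681357 [ 0.59148403 -0.66770363  0.13213247] 0.0324291392447752 [ 0.19  0.41  0.05  1.75 -0.02  0.98 -1.06]
tilt
tool mm [64.6 98.8  0.9] t 29.3833
seat
tool mm [ 61.2 108.9   0.9] t 29.3833
[ 7.25270284e-04 -4.63235675e-05  2.96455306e-01]
```

View pics/w31.png

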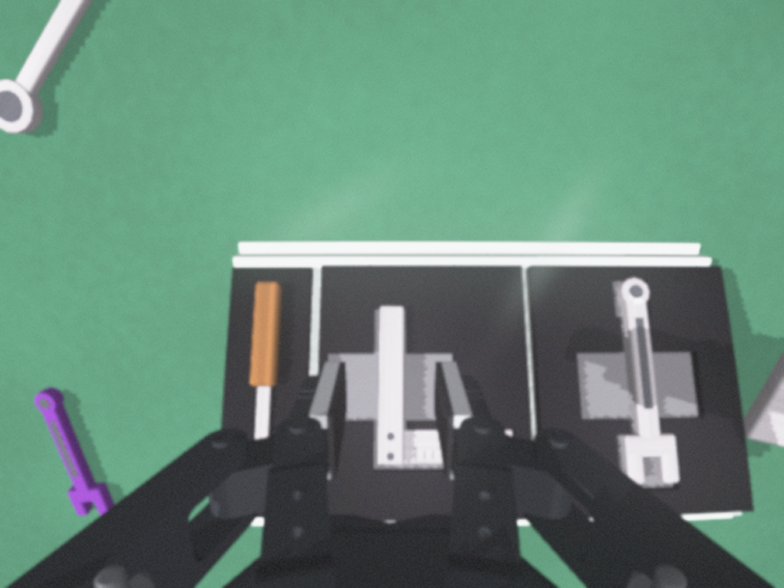

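Emit:
jog_arm:
  linear:
    - [10, -30, 20]
    - [45, -40, 30]
    - [80, -40, 40]
    - [100, -40, 40]
    - [100, -40, 40]
    - [100, -40, 40]
  spin: [0, 0, 0, 0, 0, 0]

```text
clock: 29.88
tool_pos: [0.4969, -0.2418, 0.2362]
orientation: [0.092, -0.093, 0.702, -0.701]
force: [0.2, 0.7, -0.2]
grip_width: 0.0326
```

Run:
```python
from h import *
p=read_camera('wrist');pickle.dump(p,open('wrist32.pkl','wb'));save('w32.png',p['frame'],1.4)
s=read_camera('scene');pickle.dump(s,open('scene32.pkl','wb'));save('sc32.png',s['frame'],1.4)
d=read_camera('side');pickle.dump(d,open('side32.pkl','wb'));save('s32.png',d['frame'][70:210,230:380],4.5)
print(st()[0]['tool_pos'],st()[0]['force'])
```

```text
[ 0.49980396 -0.24007727  0.23661229] [0.35751247 0.02784049 0.53976856]
```

View pics/w32.png

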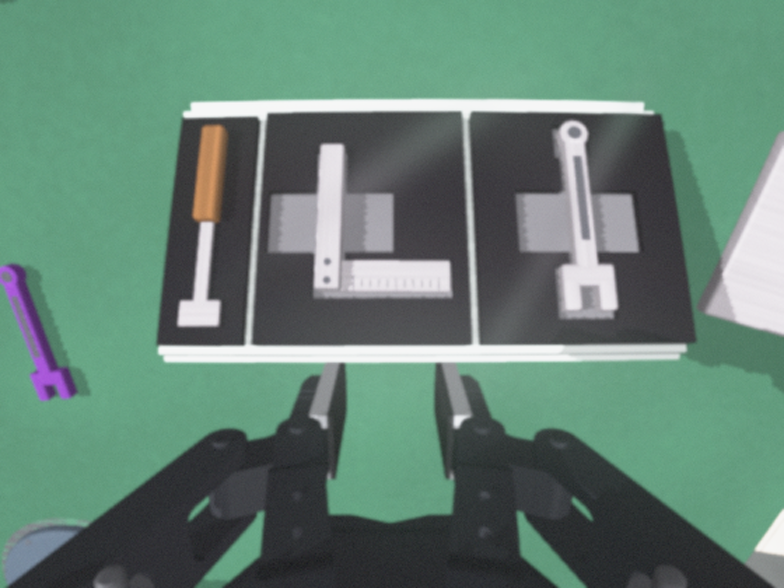

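View pics/sc32.png

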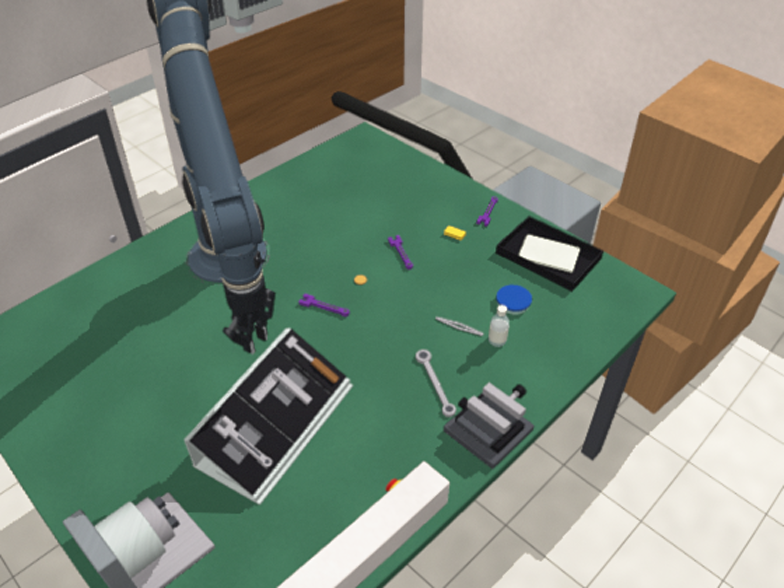

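View pics/s32.png

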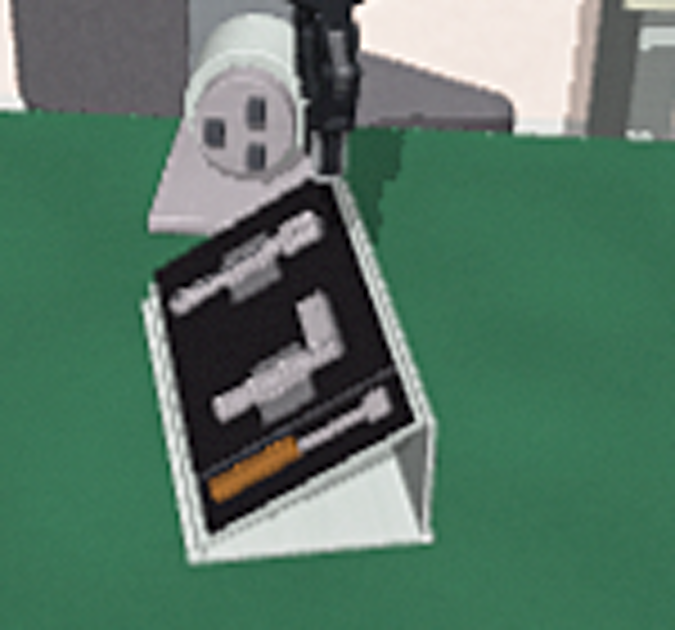

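Run:
```python
from h import *
p=pickle.load(open('wrist32.pkl','rb'))
q=dict(p); q['frame']=np.clip(p['frame'],165,200)
NOT=[rect(-22,22,-42,-12),rect(-22,22,12,42)]
for nm,x0,P in [('sp',(.5641,-.356),SP),('sq',(.5199,-.1945),SQ)]:
    nt=NOT if nm=='sp' else [rect(-22,22,-42,-12),rect(-22,22,12,42)]
    b,f=fitpk([p],nt,[x0[0],x0[1]],[.003,.003],lambda v:pose_tray(v[0],v[1],PSI),pad=4); print(nm,'pocket',b.round(4),f)
    def mk(w):
        R,t=pose_tray(b[0],b[1],PSI); a=np.arctan2(w[3]-w[2],.1); Q=Ro.from_euler('y',-a).as_matrix()@Ro.from_euler('z',w[4] if len(w)>4 else 0).as_matrix()
        return R@Q,t+R@np.array([w[0],w[1],(w[2]+w[3])/2])
    for s in ([-.002,0,.001],):
        x,f=fit([q],lambda w:ob_polys(P,*mk([w[0],w[1],w[2],w[2],w[3]])),[-.002,0,.001,0],[.002,.002,.004,.02],pad=4); print(' flat dx dy n yaw',(x*1e3).round(2),round(f,3))
        x2,f=fit([q],lambda w:ob_polys(P,*mk(w)),[x[0],x[1],x[2],x[2],x[3]],[.002,.002,.003,-.003,.01],pad=4); print(' dx dy n- n+ yaw',(x2*1e3).round(2),round(f,3))
    overlay(p,ob_polys(P,*mk([x[0],x[1],0,0,x[3]])),'of_%s.png'%nm,(170,350,70,240) if nm=='sq' else (350,480,70,240),4)
```

```text
sp pocket [ 0.5642 -0.3568] 0.5241971015930176
 flat dx dy n yaw [-5.01  3.59 -7.08  9.35] 0.454
 dx dy n- n+ yaw [ -8.15   7.91  -9.58 -22.04  60.92] 0.431
sq pocket [ 0.5212 -0.1987] 0.5405034422874451
 flat dx dy n yaw [-2.42 -4.76 -0.99  0.28] 0.158
 dx dy n- n+ yaw [-2.47 -4.77 -0.85 -1.21  0.97] 0.163
```

View pics/of_sq.png

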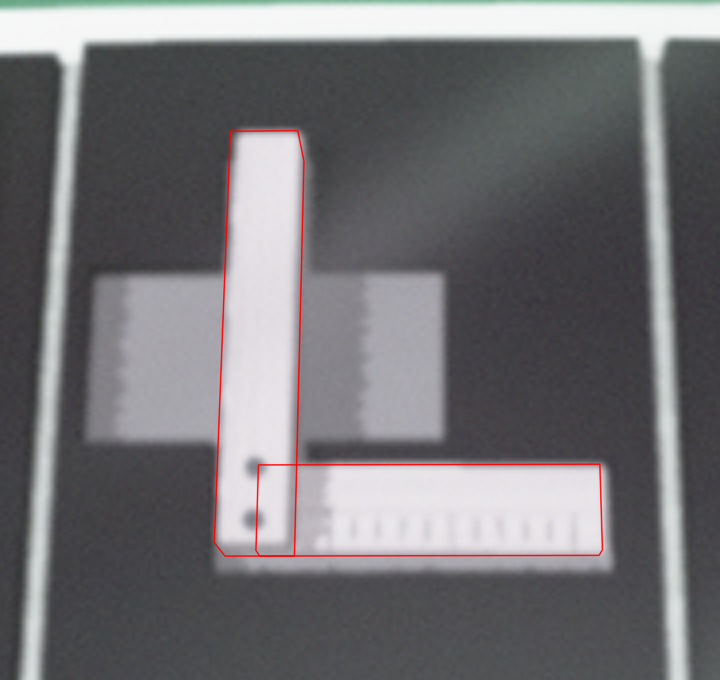

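View pics/of_sp.png

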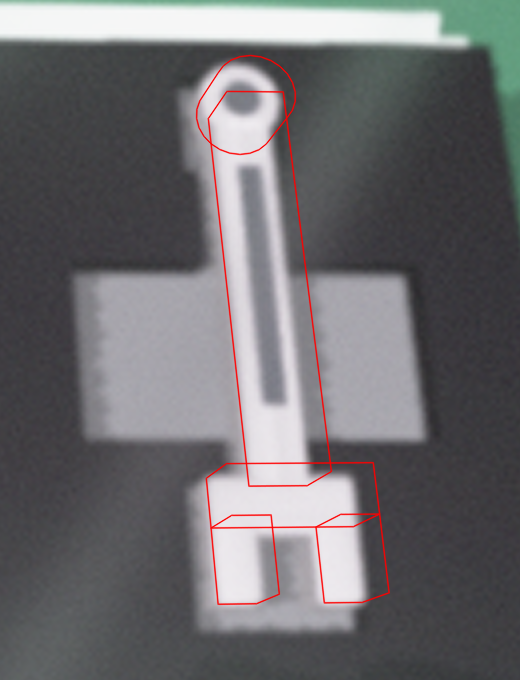

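Run:
```python
from h import *
p=pickle.load(open('wrist32.pkl','rb'))
x,f=fitpk([p],[rect(-22,22,-42,42)],[.5641,-.356],[.002,.002],lambda v:pose_tray(v[0],v[1],PSI),pad=2)
print(x)
ims=[]
for n in (0,.005):
    R,t=pose_tray(.5641,-.356,PSI)
    P=ob_polys(SP,R,t+R@np.array([-.0025,.0003,n]))+pkz(SPK2,R,t,0)
    overlay(p,P,'t%d.png'%(n*1e3),(350,450,75,240),4); ims.append(cv2.imread('pics/t%d.png'%(n*1e3)))
cv2.imwrite('pics/tt.png',cv2.resize(np.hstack(ims),None,fx=.85,fy=.85))
```

```text
[ 0.56378834 -0.35619023]
```

View pics/tt.png

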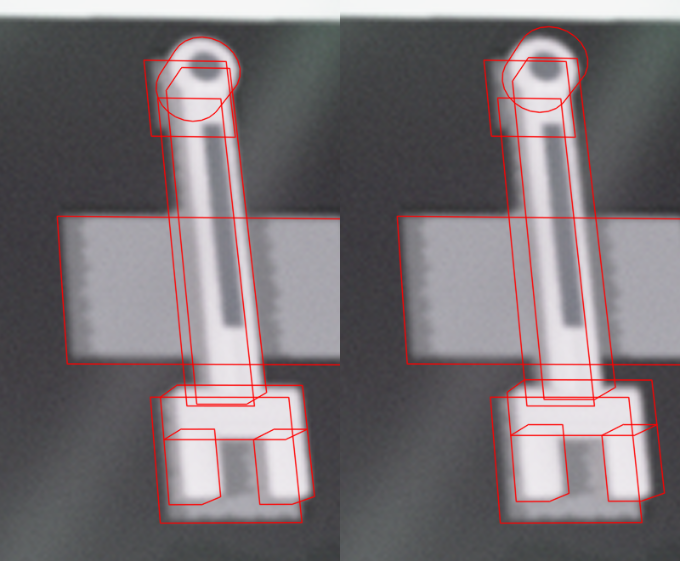

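Run:
```python
from h import *
print(env.finish_job()); print(env.read_state()['clock'])
```

```text
the job is handed in; nothing more can be done
None
the job is handed in; nothing more can be done
```

Both tools are in their own cut-outs in the foam tray, spanner first and then the square, and the job was handed in at about 30 s. I picked up each one mid-handle or mid-stock and tilted it to 30° by pressing it lightly against the foam. Then I lowered it in square to the slope and released it with the fingers part open in the notches.

- **Spanner:** in the last wrist picture it matches the model seated flat on the pocket floor (0 mm) and clearly not one 5 mm up. An earlier fit gave -0.8 ± 0.6 mm. It rests against the downhill wall of its pocket.
- **Square:** the last fit puts it flat, about 1 mm below the modelled floor height, which is within the error. It also rests against the downhill wall.
- **Other things on the bench:** they look unmoved in the final scene picture, but I did not measure them. The highest force I read was about 21 N.

Two checks disagreed along the way:

- **Pocket model:** I first took the pocket edges as the top of the opening, which put the pocket about 2 mm off and made the seated spanner look stuck. I gripped it again, lifted it slightly and set it back down before finding the error.
- **Failed final fits:** one automatic fit of the spanner and the notch fit's sideways value for the square were clearly wrong. I set them aside for the overlays.

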